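# Shingle the tie-bar plaques and stand the atomiser up again

### The arm

A 7-joint arm with a two-finger parallel gripper is mounted at the origin on the work surface. World frame = base frame: x ahead of the robot, y to its left, z up, the work surface at z = 0. Lengths are in mm, angles in degrees, forces in N, time in s.
With the tool pointing down it reaches from about 350 to 900 mm from the base axis. Payload 7.2 kg.
Tool frame: the origin (TCP) lies midway between the tips of the shut fingers; the grasp point (between the pads) lies 19 mm behind it; y points along the fingers, z is the direction in which the jaws open and shut, and the axes are right-handed (so a half turn about y gives the same grasp; the last joint's range is limited). The gripper opens to 85 mm and grips with 20 to 120 N. Pads are 22 mm wide; open, the fingers measure 114 mm over their backs; the gripper's body (76 mm by 85 mm) begins 54 mm behind the grasp point. The pads swing forward as they close: fully open they stand 13 mm farther back than shut.
Start: joints at [60.894, 23.554, -0.728, 91.456, 0.321, 64.991, -4.71], TCP at [266.089, -565.532, 194.097] pointing down, gripper open.
Joint ranges: [-169.25, 169.25], [-16.82, 113.86], [-84.01, 82.57], [7.8, 145.47], [-59.2, 239.2], [7.22, 106.19], [-163.78, 163.78]. Speed limits (degrees/s): [136.94, 136.94, 172.46, 172.46, 180, 180, 180].

### API

Orientations are given as a 3x3 rotation matrix whose columns are the frame's x, y, z axes.
In Python, from bench import sense, read_camera, camera_info, robot gives the robot as it stands.
- The arm moves only by the shell command python3 -m handwheel 'ROWS' [FORCE]. ROWS is JSON, a list of rows, each a list of 5 numbers: the shift along the world's x, y, z in units of 30 mm (1.0 is 30 mm), then the turn about the world's z in units of 5 degrees (1.0 is 5 degrees), then the gripper command: -1 is fully open, 1 is shut, values between are in proportion. A call has 1 to 10 rows; each row shifts and turns the commanded pose from where the row before left it; what a row does not reach is not made up. A row lasts 1/12 s, in which the tool goes at most 41.7 mm and 7.16 degrees, less where a joint would pass 70% of its speed; a pose out of reach is approached as far as the arm can. A call is refused whole if a number of a shift passes 1 or a number of a turn 1, either way. A call with a gripper value outside its range is refused whole. The fingers move at their own pace and stop on an object; FORCE is the grip in N (left out, the last holds). Time passes only in rows, so rows that do not move let the fingers close. It gives the time, the measured TCP pose, the force and the opening at its end, in the units of the state.
- sense(): the state, without advancing time (a new reading comes with each control period).
- read_camera(name): name is "scene" or "side" or "wrist"; returns (picture, depth): 420x560x3 uint8, blue, green, red; 420x560 float32, mm along the optical axis (not along the pixel's ray), 0 where there is no reading.
- camera_info(name): a dict with "intrinsics" (3x3 intrinsics, pixels), "dist_coeffs" ([k1, k2, p1, p2, k3] as OpenCV has them; the pictures are not rectified), "eye" and "attitude" of the camera in the world; the wrist camera has in their place "mount" (4x4, takes a point from camera to tool coordinates, whose origin is the TCP and whose axes are the tool frame's). Camera axes: x right, y down, z forward; pixel columns grow to the right and rows downward; lengths in mm; the calibration is good to about 2 mm. A picture is of the moment at which its call begins: read the wrist's pose just before it. camera_info takes no time and is no camera call.
- robot.sign_off(): hands the job in, once; it reports no verdict.
The state is a dict: "t": time; "joints": joint angles; "qd": joint speeds; "tau": joint torques, N m; "tool_pos": TCP position; "ee_rot": TCP orientation; "contact_force": force on the tool from outside, world axes, zero at the start; "ft_torque": the same for the moment, N m; "finger_gap": finger opening in mm.
Only numpy, scipy, OpenCV 4.12 (cv2) and the standard library are available. Lean on these libraries where they do the work, as an engineer would, in place of code of your own. Each camera call takes 0.05 s, during which the arm holds its last target.

### The job

The tie-bar display was knocked apart: lay all the loose wooden plaques back on the sloping rack like roof slates, tie bars up and tails (the edge nearer the tie bar) downhill, centred and square, the first with its tail edge on the front edge of the dark starter strip, each next one overlapping the one below so that 46 mm of it shows, its tail square above the next black line, no line skipped. Stand the fallen perfume atomiser upright in the middle of its round blue mat. Leave the other things where they are.

Things in the scene. Friction and masses are not known exactly. Their poses are not given: they have to be found in the camera images.
- plaque0: Wooden tie-bar plaque (3 to 5 of the 5 alike are present), 80 mm long, 52 wide, 9 thick, 50 g, starts flat on the table. A raised brass tie bar (40 x 7 x 5 mm high) crosses its top 18 mm from the tail edge. Origin: middle of the tail edge, underside. x from tail to head (0 to 80 mm), y across (-26 to 26 mm), z out of the tie-bar face (top at 9 mm).
- plaque1: Wooden tie-bar plaque (3 to 5 of the 5 alike are present), 80 mm long, 52 wide, 9 thick, 50 g, starts flat on the table. A raised brass tie bar (40 x 7 x 5 mm high) crosses its top 18 mm from the tail edge. Origin: middle of the tail edge, underside. x from tail to head (0 to 80 mm), y across (-26 to 26 mm), z out of the tie-bar face (top at 9 mm).
- plaque2: Wooden tie-bar plaque (3 to 5 of the 5 alike are present), 80 mm long, 52 wide, 9 thick, 50 g, starts flat on the table. A raised brass tie bar (40 x 7 x 5 mm high) crosses its top 18 mm from the tail edge. Origin: middle of the tail edge, underside. x from tail to head (0 to 80 mm), y across (-26 to 26 mm), z out of the tie-bar face (top at 9 mm).
- plaque3: Wooden tie-bar plaque (3 to 5 of the 5 alike are present), 80 mm long, 52 wide, 9 thick, 50 g, starts flat on the table. A raised brass tie bar (40 x 7 x 5 mm high) crosses its top 18 mm from the tail edge. Origin: middle of the tail edge, underside. x from tail to head (0 to 80 mm), y across (-26 to 26 mm), z out of the tie-bar face (top at 9 mm).
- plaque4: Wooden tie-bar plaque (3 to 5 of the 5 alike are present), 80 mm long, 52 wide, 9 thick, 50 g, starts flat on the table. A raised brass tie bar (40 x 7 x 5 mm high) crosses its top 18 mm from the tail edge. Origin: middle of the tail edge, underside. x from tail to head (0 to 80 mm), y across (-26 to 26 mm), z out of the tie-bar face (top at 9 mm).
- slope: White board of the fixed sloping rack, 132 mm wide (y -66 to 66), x -14 to 272 mm, rising at 0.40 rad from level away from the robot. Origin: on its upper face, middle of line 0, 30 mm above the table; x straight up the slope, y across, z square out of the board. Black lines 1 to 4 cross it at x = 46, 92, 138, 184 mm. Friction alone holds the plaques.
- line0 (a point): Line 0: middle of the front top edge of the dark starter strip across the foot of the board; 15.7 mm square out of the board over its origin (axes as the board's). The first plaque's tail edge, underside, goes here, its head edge touching the board 78.5 mm up the slope: so it lies 0.197 rad flatter than the board, 0.203 rad from level. Strip 11 mm wide up the slope.
- line4 (a point): Where the fifth plaque's tail edge, underside, goes: over black line 4, 184 mm up the slope from line 0 and, like it, 15.7 mm square out of the board (the height of the plaques beneath; all lie parallel, each covering the upper 34 mm of the one below). Lines 1 to 3 lie evenly between.
- atomiser: Glass atomiser toppled on a flat side, about 250 g, centre of mass 29 mm from its base: stands up by itself once within 40 degrees of upright. Square amber block 54 x 54 x 48 mm, shoulder to 58 mm, round black cap 26 mm in diameter from 60 to 112 mm. Origin: centre of the base's underside; z along the axis to the cap. Lying, its axis is 27 mm up.
- mat: Round dark blue mat, 104 mm across, 4 mm thick, fixed flat on the table. Origin: centre of the underside; top at 4 mm.
- cufflink_box: Bystander: closed wooden cufflink box, 92 x 132 x 62 mm, brass swivel latch on its front. Origin: centre of underside. Leave alone.
- shoe_horn: Bystander: matte grey plastic shoe horn lying flat, about 175 mm long along its x (from -70 to +105 mm), 44 mm wide, 11 mm high. Leave alone.
- ring_dish: Bystander: round jade-green ceramic ring dish, 90 mm across, 28 mm high. Origin: centre of underside. Leave alone.
- mirror: Bystander: small round steel mirror (96 mm across) on a round 90 mm foot, 156 mm high. Origin: centre of underside of the foot. Leave alone.
- cream_jar: Bystander: white ceramic jar, 60 mm across, 55 mm high. Origin: centre of underside. Leave alone.
- clothes_brush: Bystander: wooden clothes brush lying bristles down, 150 x 45 x 30 mm, long along its x. Origin: centre of underside. Leave alone.
There are look-alikes about, which are no part of the job. Several things look just like the mat: the one meant starts nearest to the robot's base.

How it is judged:
By the outcome, as a careful person would: the job done as asked, in the order asked, and still so for the second after the job is handed in, with the robot touching nothing.
Of plaque0, plaque1, plaque2, plaque3, plaque4 only 3 to 5 are there at a start; the rules pass over those that are not, and their reading is None.
At some moment in a run one of atomiser may be knocked a few centimetres aside while the robot is not near it.
Once in a run the grip may slacken for a moment while it holds something.
It also fails if it takes over 210 s, if anything falls off the work surface, if the arm or the gripper's body presses on something with over 40 N, if the wrist force passes 120 N, or if a joint passes its speed limit or range.

## Working session

There is one attempt and no reset: what is moved stays moved. The work goes in short steps, Python scripts to look and compute and a shell command to move; the robot and the scene stay as the last step left them, time stands still between calls to the robot, and variables do not carry over. Pictures are saved under pics/ and viewed, and the job is handed in when it is done.

```bash
ls; mkdir -p pics
python3 - <<'E'
from bench import sense, read_camera, camera_info
import cv2,numpy as np
np.set_printoptions(precision=4,suppress=True)
s=sense()
print(s)
for n in("scene","side","wrist"):
    print(n,camera_info(n))
    im,d=read_camera(n); cv2.imwrite(f"pics/{n}0.png",im); np.save(f"pics/{n}0.npy",d)
E
```

```text
pics
{'t': 0.0, 'joints': array([60.8957, 23.6033, -0.7278, 91.503 ,  0.3197, 64.9913, -4.7101]), 'qd': array([-0.0343,  0.0649,  0.0425,  0.0344,  0.0843, -0.082 , -0.0127]), 'tau': array([ -0.0001, -60.0637,   0.6825, -29.9417,   0.0139,   0.0107,
        -0.    ]), 'tool_pos': array([ 265.8023, -565.0467,  193.2246]), 'ee_rot': array([[-0.9049, -0.0008,  0.4257],
       [-0.4257,  0.0015, -0.9048],
       [ 0.0001, -1.    , -0.0017]]), 'contact_force': array([ 0.5423, -0.727 , -0.6037]), 'ft_torque': array([-0.0223, -0.0429,  0.0187]), 'finger_gap': 85.56026107209703}
scene {'intrinsics': array([[486.0802,   0.    , 277.8628],
       [  0.    , 486.0802, 211.7311],
       [  0.    ,   0.    ,   1.    ]]), 'dist_coeffs': array([-0.0725,  0.    ,  0.    ,  0.    ,  0.    ]), 'eye': array([ 959.998 ,  799.0787, 1123.5934]), 'attitude': array([[-0.8775,  0.3509, -0.3268],
       [ 0.4795,  0.6515, -0.5879],
       [ 0.0066, -0.6726, -0.74  ]])}
side {'intrinsics': array([[379.361 ,   0.    , 279.3579],
       [  0.    , 379.361 , 218.1524],
       [  0.    ,   0.    ,   1.    ]]), 'dist_coeffs': array([-0.0207,  0.    ,  0.    ,  0.    ,  0.    ]), 'eye': array([ 481.8081,  859.99  , 1098.0307]), 'attitude': array([[-1.    ,  0.0003,  0.008 ],
       [-0.005 ,  0.7553, -0.6553],
       [-0.0063, -0.6554, -0.7553]])}
wrist {'intrinsics': array([[361.9396,   0.    , 276.453 ],
       [  0.    , 361.9396, 204.6695],
       [  0.    ,   0.    ,   1.    ]]), 'dist_coeffs': array([-0.0685,  0.    ,  0.    ,  0.    ,  0.    ]), 'mount': array([[   0.0014,    0.9485,    0.3167,  -80.6628],
       [  -0.0007,   -0.3167,    0.9485, -178.5732],
       [   1.    ,   -0.0016,    0.0003,    0.7307],
       [   0.    ,    0.    ,    0.    ,    1.    ]])}
```

View pics/scene0.png

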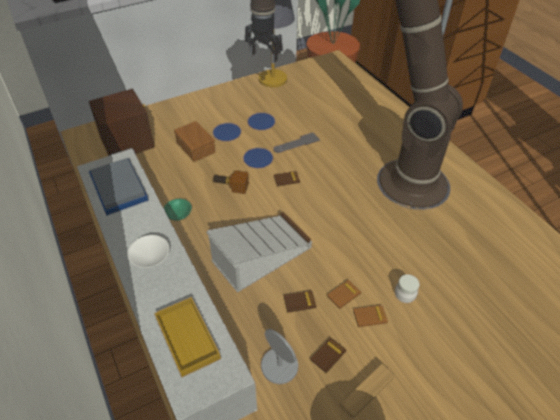

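View pics/side0.png

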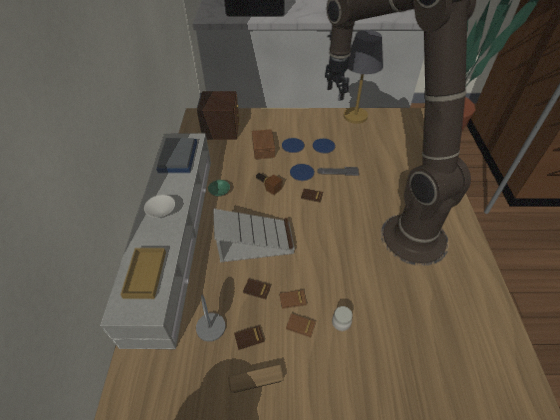

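View pics/wrist0.png

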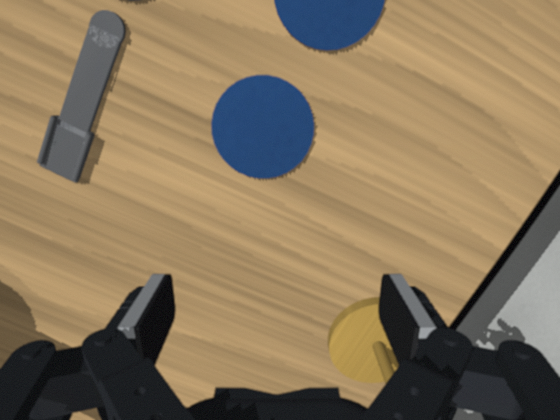

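```bash
cat > h.py <<'E'
import numpy as np,cv2
from bench import sense, read_camera, camera_info
np.set_printoptions(precision=3,suppress=True)
def cam(n,s=None):
    c=camera_info(n);K=c["intrinsics"];D=c["dist_coeffs"]
    if n!="wrist": return K,D,c["attitude"],c["eye"]
    s=s or sense(); M=c["mount"];R=s["ee_rot"]
    return K,D,R@M[:3,:3],R@M[:3,3]+s["tool_pos"]
def grab(n):
    s=sense(); C=cam(n,s); im,d=read_camera(n); return im,d,C
def cloud(d,C):
    K,D,R,e=C
    v,u=np.mgrid[:420,:560]
    p=cv2.undistortPoints(np.stack([u.ravel(),v.ravel()],1).astype(float)[:,None],K,D)[:,0]
    P=np.c_[p,np.ones(len(p))]*d.reshape(-1,1)
    return (P@R.T+e).reshape(420,560,3)
def onplane(px,C,z):
    K,D,R,e=C
    p=cv2.undistortPoints(np.array(px,float).reshape(-1,1,2),K,D)[:,0]
    r=np.c_[p,np.ones(len(p))]@R.T
    return e+r*((z-e[2])/r[:,2])[:,None]
def proj(P,C):
    K,D,R,e=C
    return cv2.projectPoints(np.array(P,float).reshape(-1,1,3),cv2.Rodrigues(R.T)[0],-R.T@e,K,D)[0][:,0]
def ortho(im,C,x0,x1,y0,y1,z,sc):
    # top view: image right = -y, up = +x ; sc px/mm
    W=int((y1-y0)*sc);H=int((x1-x0)*sc)
    v,u=np.mgrid[:H,:W]
    P=np.stack([x1-v/sc,y1-u/sc,np.full(v.shape,z,float)],-1)
    m=proj(P.reshape(-1,3),C).reshape(H,W,2).astype(np.float32)
    return cv2.remap(im,m[...,0],m[...,1],cv2.INTER_LINEAR)
E
python3 - <<'E'
from h import *
for n in("scene","side"):
    im=cv2.imread(f"pics/{n}0.png");C=cam(n)
    o=ortho(im,C,200,900,-600,450,0,0.75)
    for y in range(-600,451,100): cv2.putText(o,str(y),(int((450-y)*.75),10),0,.35,(0,0,255))
    for x in range(200,901,100): cv2.putText(o,str(x),(0,int((900-x)*.75)),0,.35,(0,0,255))
    cv2.imwrite(f"pics/o_{n}.png",o)
im=cv2.imread("pics/scene0.png")
cv2.imwrite("pics/crop1.png",cv2.resize(im[200:380,200:430],None,fx=3.4,fy=3.3,interpolation=cv2.INTER_CUBIC))
cv2.imwrite("pics/crop2.png",cv2.resize(im[90:220,150:340],None,fx=4,fy=4,interpolation=cv2.INTER_CUBIC))
E
```

```text
(no output)
```

View pics/crop1.png

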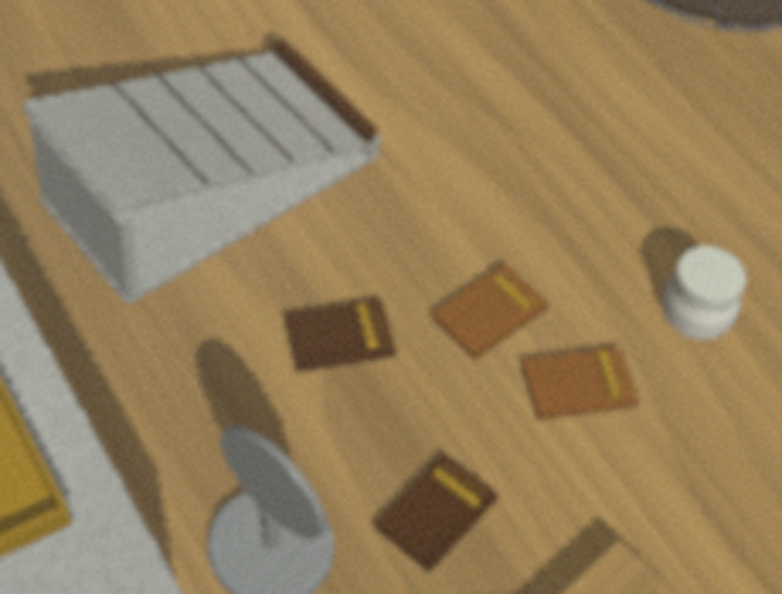

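View pics/crop2.png

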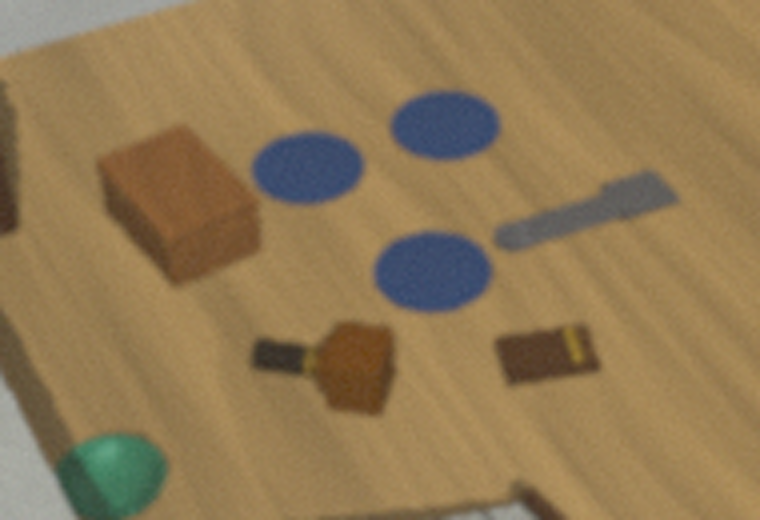

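View pics/o_scene.png

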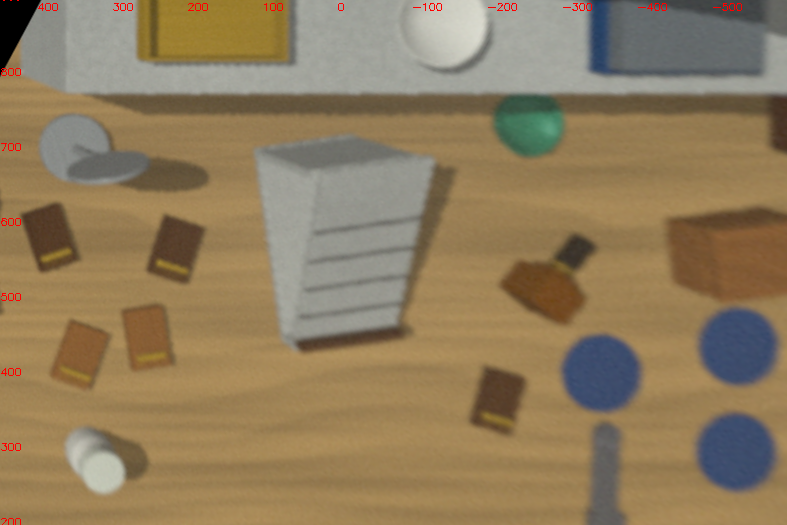

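View pics/o_side.png

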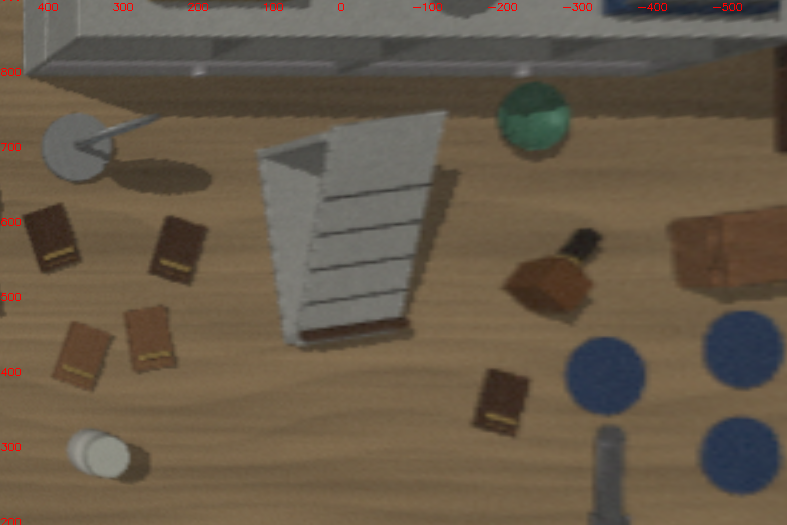

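Candidates (scene picture). All five flat pieces carry a tie bar: dark at (300,300), (328,353) and (287,178); lighter at (344,293) and (370,315). There are three blue discs: (258,157), (227,131) and (261,121). The disc at (258,157) is at about (400,-353), which makes it nearest the base, so it is the mat. I'll take a closer wrist look at the plaques before deciding on the lighter ones.

```bash
python3 -m handwheel '[[0.28,0.96,0.17,-0.42,-1],[0.28,0.96,0.17,-0.42,-1],[0.28,0.96,0.17,-0.42,-1],[0.28,0.96,0.17,-0.42,-1],[0.28,0.96,0.17,-0.42,-1],[0.28,0.96,0.17,-0.42,-1],[0.28,0.96,0.17,-0.42,-1],[0.28,0.96,0.17,-0.42,-1],[0.28,0.96,0.17,-0.42,-1],[0.28,0.96,0.17,-0.42,-1]]'
python3 -m handwheel '[[0.28,0.96,0.17,-0.42,-1],[0.28,0.96,0.17,-0.42,-1],[0,0,0,0,-1],[0,0,0,0,-1],[0,0,0,0,-1]]'
python3 - <<'E'
from h import *
im,d,C=grab("wrist"); cv2.imwrite("pics/w1.png",im); np.savez("pics/w1.npz",d=d,**{f"c{i}":c for i,c in enumerate(C)})
print(C[3])
E
```

```text
t: 0.98
tool_pos: [350.1, -276.0, 245.2]
ee_rot: [[-0.997, -0.0, 0.071], [-0.071, -0.0, -0.997], [0.0, -1.0, 0.0]]
contact_force: [0.4, -0.4, -0.7]
finger_gap: 85.4
t: 1.4
tool_pos: [366.5, -220.5, 255.2]
ee_rot: [[-1.0, -0.0, 0.0], [-0.0, -0.0, -1.0], [0.0, -1.0, 0.0]]
contact_force: [0.2, 0.2, 0.3]
finger_gap: 85.3
[ 447.669 -221.531  433.73 ]
```

View pics/w1.png

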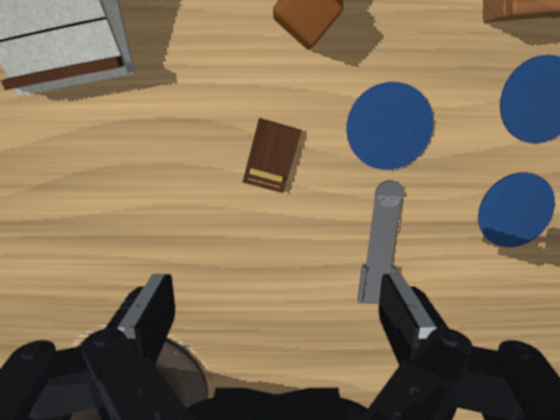

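```bash
python3 -m handwheel '[[0.62,0.98,0.31,0,-1],[0.62,0.98,0.31,0,-1],[0.62,0.98,0.31,0,-1],[0.62,0.98,0.31,0,-1],[0.62,0.98,0.31,0,-1],[0.62,0.98,0.31,0,-1],[0.62,0.98,0.31,0,-1],[0.62,0.98,0.31,0,-1],[0,0,0,0,-1],[0,0,0,0,-1]]'
python3 - <<'E'
from h import *
im,d,C=grab("wrist"); cv2.imwrite("pics/w2.png",im); np.savez("pics/w2.npz",d=d,**{f"c{i}":c for i,c in enumerate(C)})
print(C[3])
E
python3 -m handwheel '[[-0.2,0.98,-0.1,0,-1],[-0.2,0.98,-0.1,0,-1],[-0.2,0.98,-0.1,0,-1],[-0.2,0.98,-0.1,0,-1],[-0.2,0.98,-0.1,0,-1],[-0.2,0.98,-0.1,0,-1],[-0.2,0.98,-0.1,0,-1],[-0.2,0.98,-0.1,0,-1],[0,0,0,0,-1],[0,0,0,0,-1]]'
python3 - <<'E'
from h import *
im,d,C=grab("wrist"); cv2.imwrite("pics/w3.png",im); np.savez("pics/w3.npz",d=d,**{f"c{i}":c for i,c in enumerate(C)})
print(C[3])
E
```

```text
t: 2.28
tool_pos: [516.4, 15.8, 329.1]
ee_rot: [[-1.0, -0.001, 0.002], [-0.002, 0.001, -1.0], [0.001, -1.0, -0.001]]
contact_force: [0.6, -0.9, -0.9]
finger_gap: 85.3
[597.677  14.693 507.592]
t: 3.17
tool_pos: [467.4, 249.8, 304.9]
ee_rot: [[-1.0, -0.001, 0.001], [-0.001, -0.001, -1.0], [0.001, -1.0, 0.001]]
contact_force: [-0.3, -1.0, -1.0]
finger_gap: 85.4
[548.677 248.881 483.395]
```

View pics/w2.png

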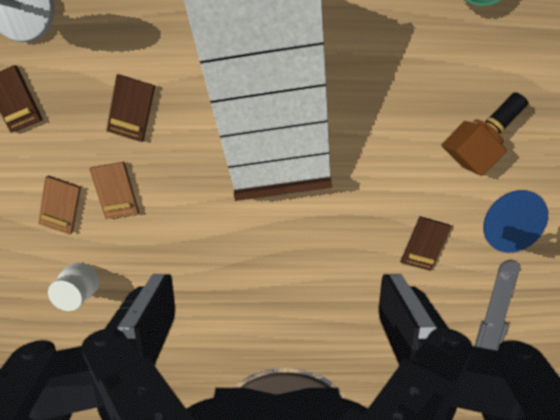

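View pics/w3.png

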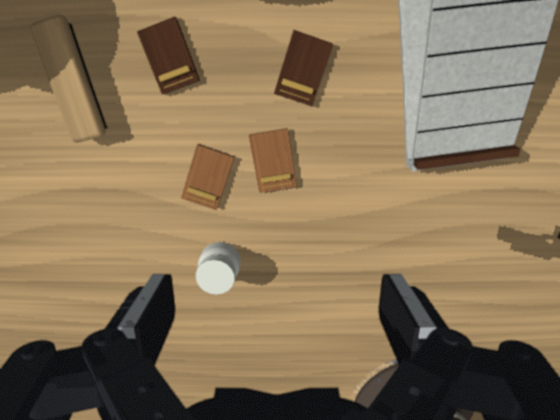

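Run:
```python
from h import *
im=cv2.imread("pics/w3.png")
cv2.imwrite("pics/c3.png",cv2.resize(im[10:220,130:350],None,fx=3.5,fy=2.8,interpolation=cv2.INTER_CUBIC))
z=np.load("pics/w3.npz");C=[z[f"c{i}"] for i in range(4)]
X=cloud(z["d"],C)
print("table z",np.median(X[300:330,250:330,2]), np.median(X[180:200,340:380,2]))
for n,(u,v) in dict(d1=(165,45),d2=(308,60),l1=(272,150),l2=(213,172)).items(): print(n,X[v-6:v+7:6,u,:])
o=ortho(im,C,350,650,120,480,9,2)
cv2.imwrite("pics/o3.png",o)
```

```text
table z -1.7572158670956242 -1.478993547602272
d1 [[603.304 384.411   8.843]
 [596.555 385.437   7.152]
 [589.456 385.624   8.421]]
d2 [[584.84  209.41    7.051]
 [577.803 209.268   7.187]
 [570.718 209.126   7.355]]
l1 [[473.392 254.214   7.18 ]
 [465.549 254.242   7.809]
 [457.21  254.296   6.142]]
l2 [[444.092 333.555   7.422]
 [436.098 333.806   8.517]
 [427.659 334.345   8.048]]
```

View pics/c3.png

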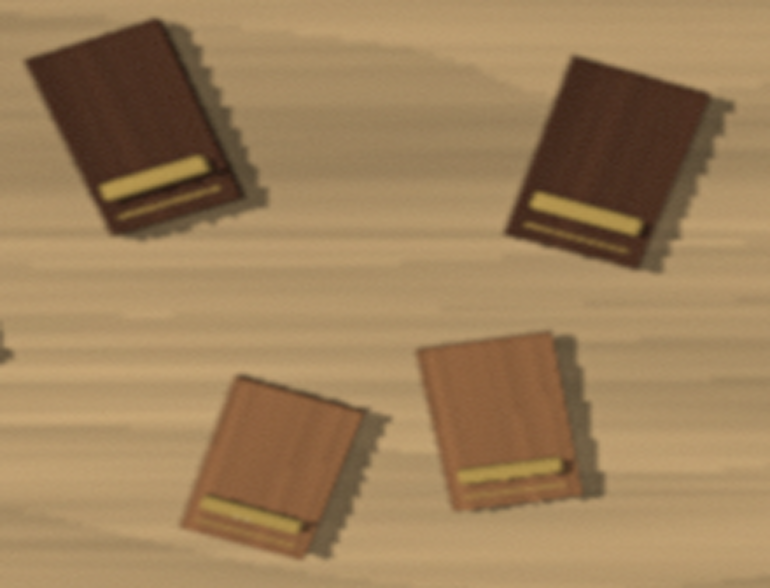

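View pics/o3.png

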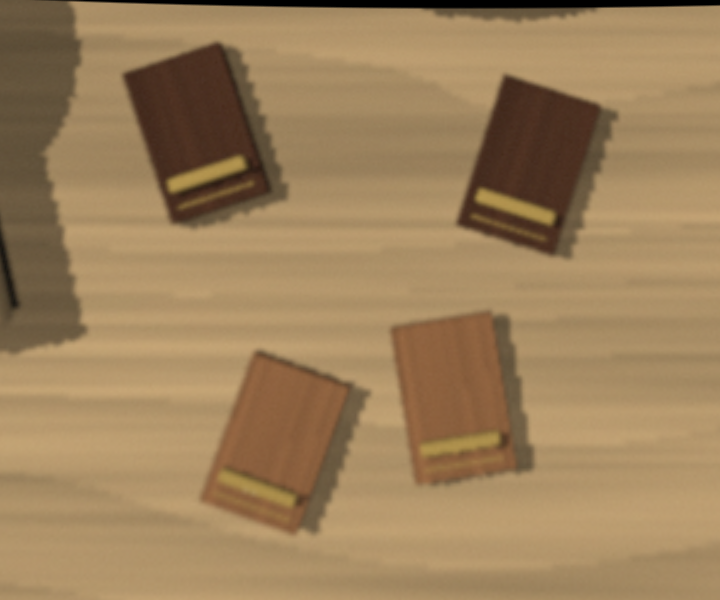

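Run:
```python
from h import *
im=cv2.imread("pics/w2.png")
cv2.imwrite("pics/c2.png",cv2.resize(im[30:215,190:345],None,fx=4,fy=3.2,interpolation=cv2.INTER_CUBIC)[:, :])
```

```text
(no output)
```

View pics/c2.png

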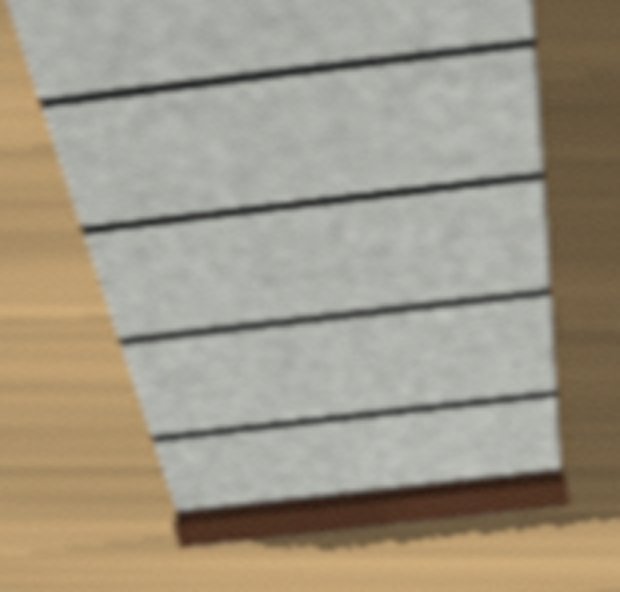

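```bash
cat > rack.py <<'E'
from h import *
from scipy.optimize import least_squares
def Rs(yaw,t=0.4):
    c,s=np.cos(yaw),np.sin(yaw)
    return np.array([[c,-s,0],[s,c,0],[0,0,1]])@np.array([[np.cos(t),0,-np.sin(t)],[0,1,0],[np.sin(t),0,np.cos(t)]])
def fit(obs,C,p0=(450,0,30,0.0)):
    M=np.array([o[0] for o in obs],float);U=np.array([o[1] for o in obs],float)
    f=lambda p:(proj(M@Rs(p[3]).T+p[:3],C)-U).ravel()
    r=least_squares(f,p0,x_scale=[10,10,10,.1]); return r.x,f(r.x).reshape(-1,2)
E
python3 - <<'E'
from rack import *
z=np.load("pics/w2.npz");C=[z[f"c{i}"] for i in range(4)]
q=lambda u,v:(190+u/4-.4,30+v/3.2-.4)
obs=[((184,66,0),q(42,102)),((184,-66,0),q(534,42)),((138,66,0),q(83,230)),((138,-66,0),q(543,175)),((92,66,0),q(122,341)),((92,-66,0),q(550,291)),((46,66,0),q(154,438)),((46,-66,0),q(555,394)),((0,66,15.7),q(182,545)),((0,-66,15.7),q(566,502))]
p,r=fit(obs,C);print(p,np.degrees(p[3]));print(r)
# plaques in w3
def plaq(w,seeds):
    im=cv2.imread(f"pics/{w}.png");z=np.load(f"pics/{w}.npz");C=[z[f"c{i}"] for i in range(4)]
    hsv=cv2.cvtColor(im,cv2.COLOR_BGR2LAB).astype(int)
    for n,(u,v) in seeds.items():
        ref=np.median(im[v-4:v+5,u-4:u+5].reshape(-1,3),0)
        # flood from seed
        print(n,ref)
plaq("w3",dict(d1=(165,45),d2=(308,60),l1=(272,150),l2=(213,172)))
E
```

```text
[462.919   7.024  25.747   0.143] 8.170940774902803
[[ 0.123  0.442]
 [ 0.02   0.285]
 [ 0.282 -0.153]
 [-0.128 -0.031]
 [-0.293 -0.335]
 [-0.127 -0.207]
 [-0.182 -0.307]
 [ 0.097 -0.714]
 [-0.346  0.385]
 [ 0.535  0.585]]
d1 [32. 47. 74.]
d2 [33. 47. 73.]
l1 [ 62.  96. 140.]
l2 [ 61.  94. 137.]
```

```bash
cat >> rack.py <<'E'
def fitplq(px,C,z=9,yaw0=0):
    M=np.array([(80,26),(80,-26),(0,-26),(0,26)],float)
    U=np.array(px,float); g=onplane([U.mean(0)],C,z)[0]
    def w(p):
        c,s=np.cos(p[2]),np.sin(p[2]); return np.c_[M@np.array([[c,s],[-s,c]])+p[:2],np.full(4,z)]
    f=lambda p:(proj(w(p),C)-U).ravel()
    r=least_squares(f,[g[0]-40,g[1],yaw0],x_scale=[10,10,.1])
    p=r.x; mid=p[:2]+45*np.array([np.cos(p[2]),np.sin(p[2])])
    return p[:2],np.degrees(p[2]),mid,np.abs(f(p)).max()
E
python3 - <<'E'
from rack import *
z=np.load("pics/w3.npz");C=[z[f"c{i}"] for i in range(4)]
q=lambda u,v:(130+u/3.5-.4,10+v/2.8-.4)
D=dict(d1=[(25,60),(158,19),(244,197),(113,234)],d2=[(572,57),(711,95),(638,268),(506,233)],l1=[(417,350),(550,332),(580,493),(458,510)],l2=[(238,376),(365,408),(303,556),(182,526)])
for n,k in D.items(): print(n,*fitplq([q(*a) for a in k],C,7.4))
z=np.load("pics/w2.npz");C=[z[f"c{i}"] for i in range(4)]
q=lambda u,v:(190+u/4-.4,30+v/3.2-.4)
obs=[((184,66,0),q(42,102)),((184,-66,0),q(534,42)),((138,66,0),q(83,230)),((138,-66,0),q(543,175)),((92,66,0),q(122,341)),((92,-66,0),q(550,291)),((46,66,0),q(154,438)),((46,-66,0),q(555,394)),((0,66,15.7),q(182,545)),((0,-66,15.7),q(566,502))]
M=np.array([o[0] for o in obs],float);U=np.array([o[1] for o in obs],float)
for zz in (28.4,30):
    f=lambda p:(proj(M@Rs(p[2]).T+[p[0],p[1],zz],C)-U).ravel()
    r=least_squares(f,[460,7,.14],x_scale=[10,10,.1]);print(zz,r.x,np.abs(r.fun).max())
X=cloud(z["d"],C);print(X[[60,90,120,150,170],[270]*5])
E
```

```text
d1 [546.005 369.694] 18.485957296730103 [588.683 383.962] 1.0428012419347255
d2 [529.506 227.503] -17.518213659769195 [572.419 213.957] 1.0736716045016976
l1 [411.574 246.381] 9.711404257182492 [455.929 253.972] 1.4011728863866324
l2 [391.391 355.828] -19.710130377510353 [433.754 340.652] 1.1640068347072656
28.4 [463.112   6.995   0.143] 0.9855092323912515
30 [463.228   6.977   0.143] 1.22950661032894
[[622.793  21.802  97.831]
 [591.698  22.186  83.474]
 [557.027  22.605  68.396]
 [518.561  23.031  54.286]
 [489.573  23.415  40.384]]
```

```bash
python3 -m handwheel '[[-0.38,0.14,-0.9,0.97,-0.46],[0,0,-0.9,0.97,-0.46],[0,0,-0.9,0,-0.46],[0,0,-0.9,0,-0.46],[0,0,-0.9,0,-0.46],[0,0,-0.9,0,-0.46],[0,0,-0.9,0,-0.46],[0,0,-0.9,0,-0.46],[0,0,-0.9,0,-0.46],[0,0,0,0,-0.46]]' 30
python3 -m handwheel '[[0,0,0,0,-0.46],[0,0,0,0,-0.46],[0,0,0,0,-0.46]]'
python3 - <<'E'
from h import *
im,d,C=grab("wrist"); cv2.imwrite("pics/w4.png",im); np.savez("pics/w4.npz",d=d,**{f"c{i}":c for i,c in enumerate(C)})
E
```

```text
t: 4.05
tool_pos: [454.7, 249.6, 58.2]
ee_rot: [[-0.986, -0.006, 0.165], [-0.165, -0.005, -0.986], [0.007, -1.0, 0.004]]
contact_force: [-0.3, -1.0, 0.4]
finger_gap: 62.4
t: 4.3
tool_pos: [457.7, 254.6, 64.5]
ee_rot: [[-0.986, 0.003, 0.167], [-0.167, 0.001, -0.986], [-0.003, -1.0, -0.0]]
contact_force: [-0.1, -0.1, 0.3]
finger_gap: 62.4
```

View pics/w4.png

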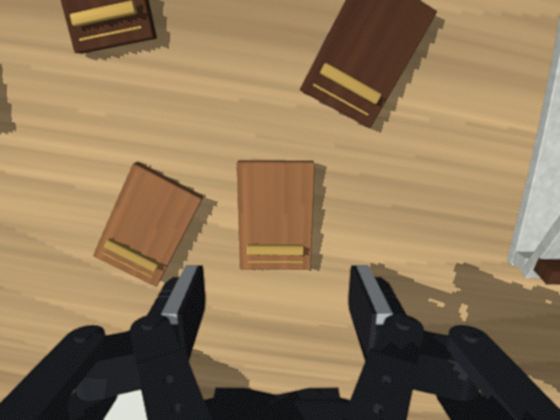

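Run:
```python
from rack import *
z=np.load("pics/w4.npz");C=[z[f"c{i}"] for i in range(4)]
p=fitplq([(237.5,160.5),(313.5,160.5),(309.5,269.5),(239.5,269.5)],C,7.4);print(p)
print(sense()["tool_pos"])
X=cloud(z["d"],C)
# fingertip points
print(X[268:285:4,195:205:4][...,:].reshape(-1,3)); print(X[268:285:4,352:362:4].reshape(-1,3))
```

```text
(array([411.178, 247.152]), np.float64(9.135851212776048), array([455.607, 254.297]), np.float64(1.4661267541514178))
[457.655 254.795  64.503]
[[462.892 287.835 113.519]
 [462.836 286.321 112.932]
 [398.362 300.19   -1.041]
 [462.91  287.171 116.65 ]
 [461.461 286.036 113.701]
 [457.679 285.37  106.724]
 [462.561 286.63  119.048]
 [460.17  285.732 114.6  ]
 [456.346 285.049 107.716]
 [461.975 286.169 120.976]
 [458.298 285.569 114.536]
 [453.724 285.01  106.582]
 [461.229 285.76  122.587]
 [457.013 285.267 115.437]
 [453.089 284.541 108.705]]
[[471.393 224.099 109.416]
 [473.386 223.619 112.939]
 [473.839 222.143 113.334]
 [469.79  223.801 109.86 ]
 [473.365 224.357 116.436]
 [473.373 222.61  115.943]
 [468.478 223.688 110.874]
 [472.595 224.569 118.325]
 [472.693 222.906 118.028]
 [467.712 223.909 112.891]
 [471.543 224.584 119.615]
 [473.285 224.039 122.44 ]
 [466.144 223.624 113.367]
 [470.021 224.291 120.003]
 [472.955 224.516 124.952]]
```

```bash
python3 -m handwheel '[[-0.06,0,-0.5,0,-0.46],[0,0,-0.5,0,-0.46],[0,0,-0.5,0,-0.46],[0,0,-0.3,0,-0.46],[0,0,-0.1,0,-0.46],[0,0,0,0,-0.46]]'
python3 -m handwheel '[[0,0,-0.05,0,-0.46],[0,0,-0.05,0,-0.46],[0,0,0,0,-0.46]]'
python3 -m handwheel '[[0,0,-0.05,0,-0.46],[0,0,-0.05,0,-0.46],[0,0,0,0,-0.46]]'
```

```text
t: 4.85
tool_pos: [454.6, 254.7, 5.8]
ee_rot: [[-0.986, -0.0, 0.169], [-0.169, -0.0, -0.986], [0.0, -1.0, 0.0]]
contact_force: [0.0, -0.5, 0.2]
finger_gap: 62.3
t: 5.1
tool_pos: [454.8, 254.9, 3.2]
ee_rot: [[-0.986, 0.001, 0.168], [-0.168, 0.0, -0.986], [-0.001, -1.0, -0.0]]
contact_force: [-0.0, -0.6, 0.6]
finger_gap: 62.6
t: 5.35
tool_pos: [454.4, 254.6, -0.4]
ee_rot: [[-0.986, -0.0, 0.168], [-0.168, -0.0, -0.986], [0.0, -1.0, 0.0]]
contact_force: [0.2, -0.2, -0.2]
finger_gap: 62.3
```

```bash
python3 -m handwheel '[[0,0,-0.05,0,-0.46],[0,0,0,0,-0.46]]'
python3 -m handwheel '[[0,0,-0.05,0,-0.46],[0,0,0,0,-0.46]]'
python3 -m handwheel '[[0,0,-0.05,0,-0.46],[0,0,0,0,-0.46]]'
```

```text
t: 5.52
tool_pos: [454.4, 254.6, -2.0]
ee_rot: [[-0.986, -0.0, 0.168], [-0.168, -0.0, -0.986], [0.0, -1.0, 0.0]]
contact_force: [-0.4, 0.9, -0.6]
finger_gap: 62.6
t: 5.68
tool_pos: [454.4, 254.6, -3.5]
ee_rot: [[-0.986, -0.0, 0.169], [-0.169, -0.0, -0.986], [0.0, -1.0, 0.0]]
contact_force: [-0.3, -0.7, -0.3]
finger_gap: 62.3
t: 5.85
tool_pos: [454.4, 254.6, -5.0]
ee_rot: [[-0.986, -0.0, 0.169], [-0.169, -0.0, -0.986], [0.0, -1.0, 0.0]]
contact_force: [0.4, -1.1, -0.2]
finger_gap: 62.3
```

```bash
python3 -m handwheel '[[0,0,0,0,0],[0,0,0,0,0],[0,0,0,0,0],[0,0,0,0,0],[0,0,0,0,0],[0,0,0,0,0]]' 40
```

```text
t: 6.35
tool_pos: [454.5, 254.7, -4.7]
ee_rot: [[-0.986, 0.0, 0.169], [-0.169, 0.0, -0.986], [-0.0, -1.0, 0.0]]
contact_force: [0.4, 0.2, -0.0]
finger_gap: 42.8
```

Run:
```python
from h import *
im,d,C=grab("wrist"); cv2.imwrite("pics/w5.png",im)
im,d,C=grab("side"); cv2.imwrite("pics/s5.png",cv2.resize(im[240:360,220:380],None,fx=4,fy=4,interpolation=cv2.INTER_CUBIC))
```

```text
(no output)
```

View pics/w5.png

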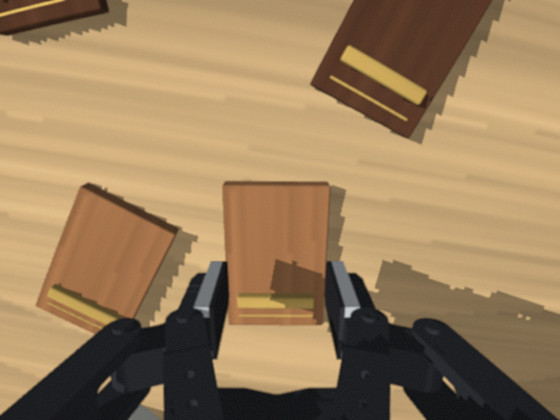

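View pics/s5.png

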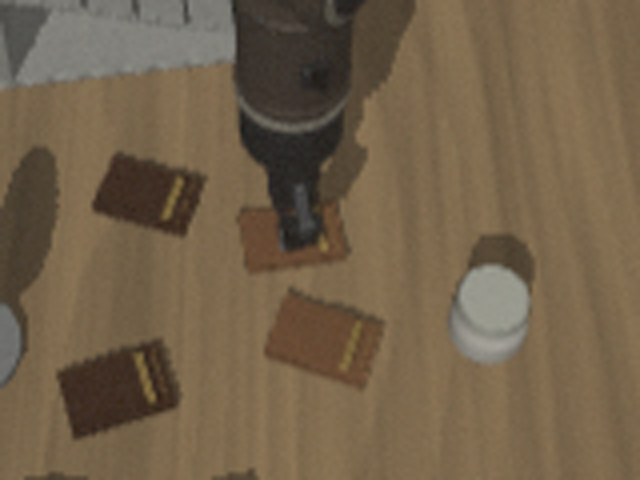

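```bash
python3 -m handwheel '[[0,0,0,0,0.2],[0,0,0,0,0.2],[0,0,0,0,0.2]]' 30
python3 - <<'E'
from h import *
print(cam("wrist")[3])
im,d,C=grab("wrist")
X=cloud(d,C)
for v in (262,270,280,290): print(v,X[v,205:235:4].round(1).tolist())
E
```

```text
t: 6.7
tool_pos: [454.5, 254.7, -4.8]
ee_rot: [[-0.986, 0.0, 0.168], [-0.168, 0.0, -0.986], [-0.0, -1.0, -0.0]]
contact_force: [-0.5, 0.2, 0.8]
finger_gap: 34.2
[534.406 267.335 173.772]
262 [[438.3, 290.1, -1.0], [438.8, 287.9, -0.8], [438.9, 285.9, -1.2], [440.2, 283.6, 0.4], [460.6, 278.4, 37.4], [461.3, 276.7, 38.2], [461.7, 275.1, 38.3], [461.8, 273.4, 38.1]]
270 [[433.5, 289.6, -0.9], [433.7, 287.5, -1.3], [434.1, 285.3, -1.2], [434.0, 283.2, -2.1], [461.2, 277.4, 45.1], [461.8, 275.8, 45.7], [461.9, 274.2, 45.4], [461.7, 272.7, 44.6]]
280 [[456.0, 283.2, 45.8], [456.3, 281.6, 46.0], [456.4, 280.0, 45.6], [461.4, 277.8, 53.3], [461.1, 276.3, 52.5], [461.8, 274.8, 53.2], [461.7, 273.3, 52.7], [459.7, 271.9, 48.8]]
290 [[455.6, 281.9, 52.4], [456.1, 280.4, 52.8], [460.9, 278.2, 59.8], [460.9, 276.8, 59.3], [461.7, 275.3, 60.2], [462.1, 273.8, 60.5], [461.7, 272.5, 59.5], [456.2, 271.3, 50.5]]
```

Run:
```python
from h import *
for n in ("scene","side"):
    im,d,C=grab(n); X=cloud(d,C)
    m=(abs(X[...,0]-454)<45)&(abs(X[...,1]-254)<60)&(X[...,2]>16)&(X[...,2]<90)
    P=X[m]; i=np.argsort(P[:,2])[:12]; print(n,m.sum()); print(P[i])
    v,u=np.nonzero(m); print(u.min(),u.max(),v.min(),v.max())
    c=(int(u.mean()),int(v.mean()))
    cv2.imwrite(f"pics/g_{n}.png",cv2.resize(im[c[1]-50:c[1]+50,c[0]-60:c[0]+60],None,fx=6,fy=6,interpolation=cv2.INTER_CUBIC))
    print(n,"table",np.median(X[...,2][(abs(X[...,0]-350)<30)&(abs(X[...,1]-100)<60)]))
```

```text
scene 239
[[459.123 239.455  31.919]
 [466.387 240.448  33.642]
 [452.119 238.074  34.681]
 [462.897 239.756  35.01 ]
 [470.338 236.335  35.84 ]
 [469.872 240.454  36.151]
 [463.479 283.368  36.475]
 [455.467 237.878  36.796]
 [466.177 239.519  37.042]
 [457.436 240.78   37.221]
 [464.546 280.045  37.532]
 [459.984 282.632  37.662]]
329 357 263 296
scene table 658.3109732672182
side 29
[[429.108 266.581  17.004]
 [458.248 281.959  38.627]
 [467.278 241.159  41.661]
 [445.913 283.622  41.703]
 [458.287 280.591  42.464]
 [449.093 285.026  44.269]
 [467.289 239.241  44.563]
 [443.001 286.403  46.807]
 [467.309 237.746  48.171]
 [467.363 237.699  54.189]
 [458.562 282.705  58.807]
 [458.546 280.011  60.157]]
287 299 286 301
side table 646.4805705083489
```

View pics/g_scene.png

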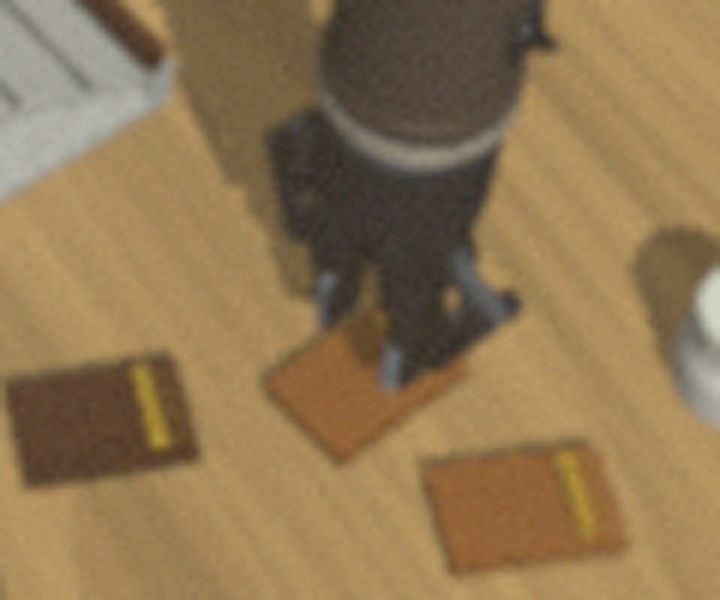

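View pics/g_side.png

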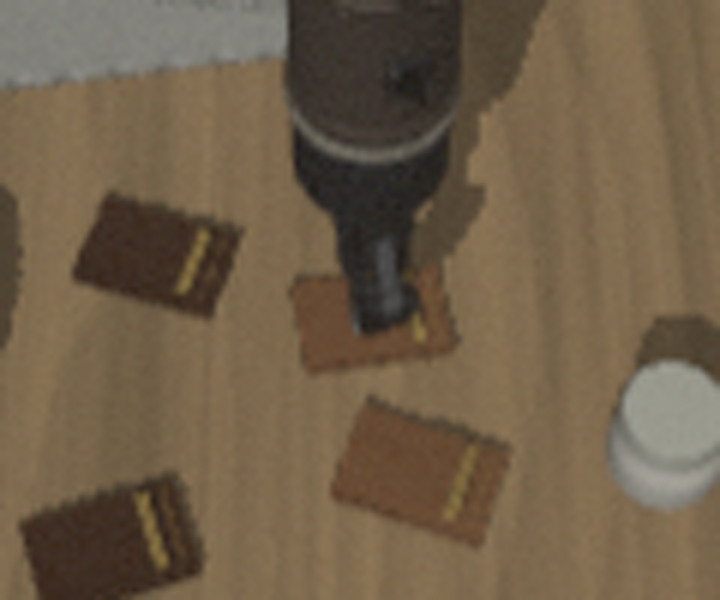

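```bash
python3 -m handwheel '[[0,0,0,0,-0.46],[0,0,0,0,-0.46],[0,0,0,0,-0.46],[0,0,0,0,-0.46],[0,0,-0.2,0,-0.46],[0,0,-0.2,0,-0.46],[0,0,-0.2,0,-0.46],[0,0,-0.1,0,-0.46],[0,0,0,0,-0.46]]'
python3 -m handwheel '[[0,0,-0.05,0,-0.46],[0,0,-0.05,0,-0.46],[0,0,0,0,-0.46]]'
python3 -m handwheel '[[0,0,-0.05,0,-0.46],[0,0,-0.05,0,-0.46],[0,0,0,0,-0.46]]'
```

```text
t: 7.6
tool_pos: [453.8, 254.3, -26.9]
ee_rot: [[-0.986, -0.002, 0.169], [-0.169, -0.001, -0.986], [0.002, -1.0, 0.001]]
contact_force: [0.0, -0.2, -0.7]
finger_gap: 62.2
t: 7.85
tool_pos: [454.5, 254.7, -29.0]
ee_rot: [[-0.986, -0.0, 0.168], [-0.168, -0.0, -0.986], [0.0, -1.0, 0.0]]
contact_force: [0.8, 0.4, -0.4]
finger_gap: 62.2
t: 8.1
tool_pos: [454.4, 254.6, -32.0]
ee_rot: [[-0.986, -0.0, 0.168], [-0.168, -0.0, -0.986], [0.0, -1.0, 0.0]]
contact_force: [0.1, -0.2, -0.9]
finger_gap: 62.5
```

Run:
```python
from h import *
for n in ("scene","wrist"):
    im,d,C=grab(n); X=cloud(d,C)
    if n=="scene":
        cv2.imwrite(f"pics/g2_{n}.png",cv2.resize(im[230:340,280:400],None,fx=6,fy=5,interpolation=cv2.INTER_CUBIC))
        m=(abs(X[...,0]-454)<45)&(abs(X[...,1]-254)<60)&(X[...,2]>1)&(X[...,2]<60)
        m&=im.max(2)<80
        P=X[m]; print(P[np.argsort(P[:,2])[:10]])
    else: cv2.imwrite(f"pics/g2_{n}.png",im)
```

```text
[[420.81  245.523   7.6  ]
 [423.652 244.648   8.49 ]
 [464.472 226.221  13.53 ]
 [464.45  225.515  17.443]
 [458.695 226.322  19.24 ]
 [461.34  225.307  19.795]
 [470.057 228.626  20.703]
 [458.303 225.181  22.299]
 [469.407 227.2    23.194]
 [455.21  224.988  24.671]]
```

View pics/g2_scene.png

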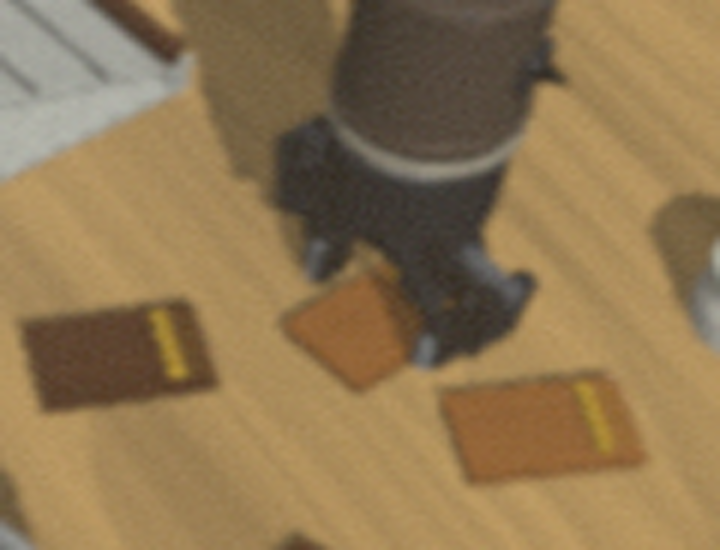

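View pics/g2_wrist.png

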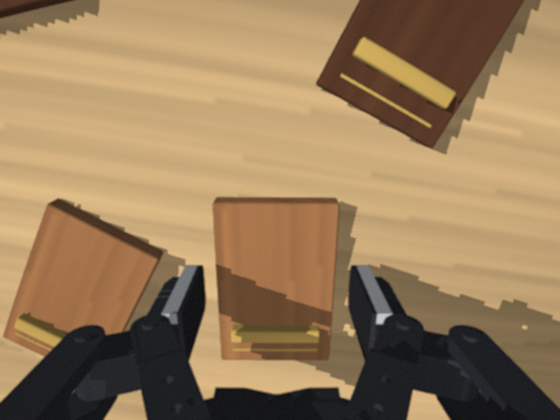

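```bash
python3 -m handwheel '[[0,0,-0.05,0,-0.38],[0,0,-0.05,0,-0.38],[0,0,0,0,-0.38]]'
python3 -m handwheel '[[0,0,-0.05,0,-0.38],[0,0,-0.05,0,-0.38],[0,0,0,0,-0.38]]'
python3 -m handwheel '[[0,0,-0.05,0,-0.38],[0,0,0,0,-0.38]]'
```

```text
t: 8.45
tool_pos: [454.4, 254.6, -35.0]
ee_rot: [[-0.986, -0.0, 0.168], [-0.168, -0.0, -0.986], [0.0, -1.0, 0.0]]
contact_force: [-0.5, -0.8, 0.2]
finger_gap: 59.3
t: 8.7
tool_pos: [454.3, 254.6, -38.1]
ee_rot: [[-0.986, -0.0, 0.168], [-0.168, -0.0, -0.986], [0.0, -1.0, 0.0]]
contact_force: [-0.6, -0.7, 0.0]
finger_gap: 58.7
t: 8.87
tool_pos: [454.4, 254.6, -39.5]
ee_rot: [[-0.986, -0.0, 0.168], [-0.168, -0.0, -0.986], [0.0, -1.0, 0.0]]
contact_force: [-1.1, 0.2, -0.6]
finger_gap: 59.1
```

```bash
python3 -m handwheel '[[0,0,0,0,0],[0,0,0,0,0],[0,0,0,0,0],[0,0,0,0,0],[0,0,0,0,0]]' 30
python3 - <<'E'
from h import *
im,d,C=grab("wrist"); cv2.imwrite("pics/w6.png",im)
E
```

```text
t: 9.28
tool_pos: [454.5, 254.7, -39.2]
ee_rot: [[-0.986, 0.0, 0.169], [-0.169, -0.0, -0.986], [-0.0, -1.0, 0.0]]
contact_force: [-0.7, -0.5, 3.6]
finger_gap: 51.0
```

View pics/w6.png

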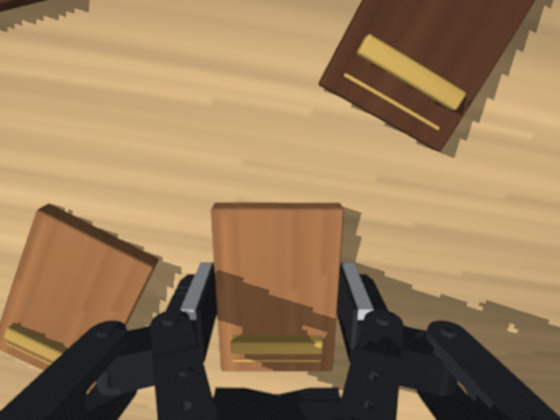

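```bash
python3 -m handwheel '[[0,0,0.3,0,0],[0,0,0.6,0,0],[0,0,0.9,0,0],[0,0,0.9,0,0],[0,0,0.9,0,0],[0,0,0.7,0,0],[0,0,0,0,0],[0,0,0,0,0]]'
python3 - <<'E'
from h import *
im,d,C=grab("wrist"); cv2.imwrite("pics/w7.png",im);np.savez("pics/w7.npz",d=d,**{f"c{i}":c for i,c in enumerate(C)})
cv2.imwrite("pics/w7c.png",cv2.resize(im[190:390,180:380],None,fx=4,fy=3,interpolation=cv2.INTER_CUBIC))
E
```

```text
t: 10.0
tool_pos: [455.4, 255.0, 91.2]
ee_rot: [[-0.986, 0.003, 0.168], [-0.168, 0.001, -0.986], [-0.003, -1.0, -0.001]]
contact_force: [0.2, 0.3, -0.3]
finger_gap: 51.1
```

View pics/w7c.png

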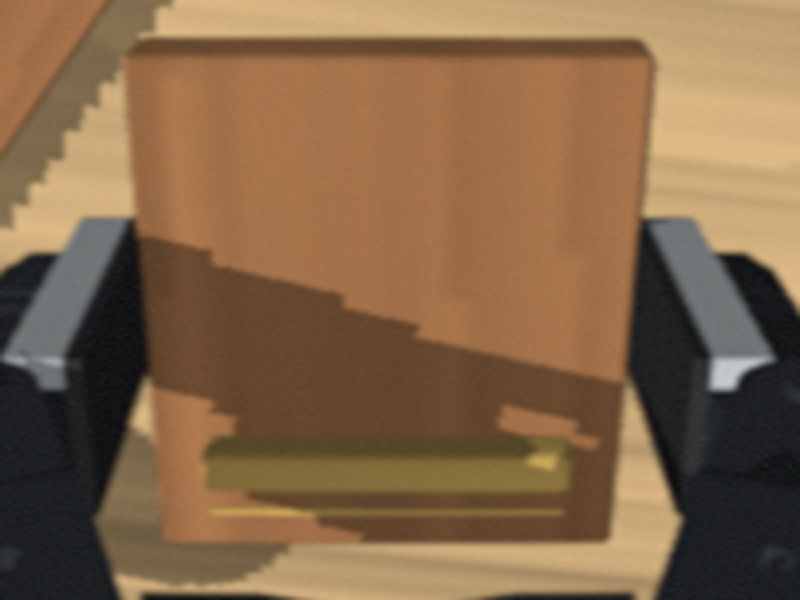

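```bash
cat >> rack.py <<'E'
def place(tcp,tail,yaw_deg,k,org=(463.2,7.0),ryaw=0.143,h=43.7):
    """tool-frame plaque pose -> TCP targets for line k"""
    t=np.array(tail)-np.array(tcp)[:2]; xg=-(t@[np.cos(np.radians(yaw_deg)),np.sin(np.radians(yaw_deg))])
    lat=t@[-np.sin(np.radians(yaw_deg)),np.cos(np.radians(yaw_deg))]
    o=np.array([org[0],org[1],30.]);R=Rs(ryaw);T=o+R@[46*k,0,15.7]
    Rp=Rs(ryaw,0.203)
    P=T+Rp@[xg,-lat,4.5]; tgt=P-[0,0,h]
    return xg,lat,tgt,np.degrees(ryaw)-yaw_deg,T
E
python3 - <<'E'
from rack import *
z=np.load("pics/w7.npz");C=[z[f"c{i}"] for i in range(4)]
q=lambda u,v:(180+u/4-.4,190+v/3-.4)
U=[q(128,57),q(653,57),q(609,542),q(163,542)]
for zz in (136,138,140,142):
  r=fitplq(U,C,zz);print(zz,r)
r=fitplq(U,C,138)
print(place((455.4,255.0),r[0],r[1],0))
X=cloud(z["d"],C); print(X[[220,250,280],[276]*3])
E
```

```text
136 (array([410.63 , 246.537]), np.float64(9.3525700697395), array([455.032, 253.85 ]), np.float64(0.7901886165051621))
138 (array([411.654, 246.711]), np.float64(9.353036597784131), array([456.056, 254.024]), np.float64(1.838165332115267))
140 (array([412.672, 246.884]), np.float64(9.35351657088794), array([457.074, 254.198]), np.float64(3.008920123931091))
142 (array([413.686, 247.056]), np.float64(9.354007976395655), array([458.087, 254.37 ]), np.float64(4.515724799974123))
(np.float64(44.51166536165394), np.float64(-1.0691554738964728), array([499.251,  13.271,  14.142]), np.float64(-1.1597401274133592), array([457.149,   6.129,  44.461]))
[[485.582 259.306 138.024]
 [472.987 257.18  138.198]
 [459.422 254.891 138.024]]
```

```bash
python3 -m handwheel '[[0.163,-0.895,-0.11,-0.23,0],[0.163,-0.895,-0.11,0,0],[0.163,-0.895,-0.11,0,0],[0.163,-0.895,-0.11,0,0],[0.163,-0.895,-0.11,0,0],[0.163,-0.895,-0.11,0,0],[0.163,-0.895,-0.11,0,0],[0.163,-0.895,-0.11,0,0],[0.163,-0.895,-0.11,0,0],[0,0,0,0,0]]'
python3 -m handwheel '[[0,0,0,0,0],[0,0,0,0,0],[0,0,0,0,0]]'
python3 - <<'E'
from h import *
im,d,C=grab("wrist"); cv2.imwrite("pics/w8.png",im);np.savez("pics/w8.npz",d=d,**{f"c{i}":c for i,c in enumerate(C)})
E
```

```text
t: 10.88
tool_pos: [497.6, 6.6, 57.8]
ee_rot: [[-0.99, -0.004, 0.142], [-0.142, -0.003, -0.99], [0.004, -1.0, 0.002]]
contact_force: [0.0, -0.3, -0.2]
finger_gap: 50.8
t: 11.13
tool_pos: [498.0, 14.4, 59.6]
ee_rot: [[-0.989, -0.001, 0.15], [-0.15, 0.001, -0.989], [0.001, -1.0, -0.001]]
contact_force: [1.0, 0.4, 0.1]
finger_gap: 50.9
```

View pics/w8.png

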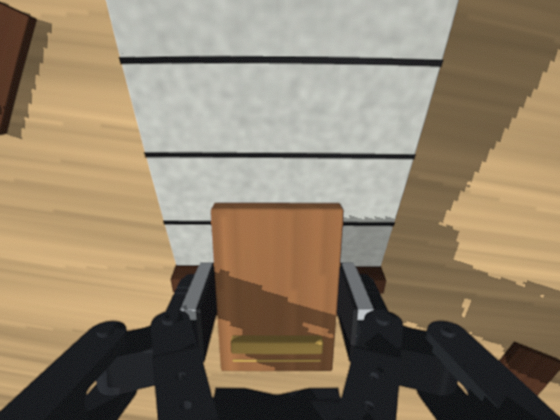

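Run:
```python
from h import *
im=cv2.imread("pics/w8.png")
cv2.imwrite("pics/w8c.png",cv2.resize(im[40:300,105:455],None,fx=2.25,fy=2.25,interpolation=cv2.INTER_CUBIC))
```

```text
(no output)
```

View pics/w8c.png

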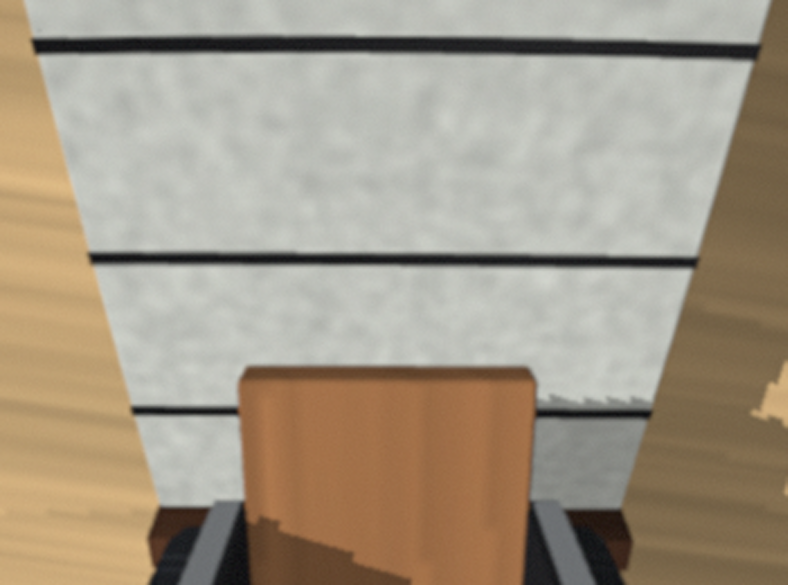

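Run:
```python
from rack import *
z=np.load("pics/w8.npz");C=[z[f"c{i}"] for i in range(4)]
q=lambda u,v:(105+u/2.25-.3,40+v/2.25-.3)
O=[(138,66,33,46),(138,-66,757,51),(92,66,90,258),(92,-66,696,262),(46,66,132,410),(46,-66,651,414)]
M=np.array([(a,b,0) for a,b,_,_ in O],float);U=np.array([q(c,d) for *_,c,d in O])
for zz in (26.4,28.4,30):
    f=lambda p:(proj(M@Rs(p[2]).T+[p[0],p[1],zz],C)-U).ravel()
    r=least_squares(f,[460,7,.14],x_scale=[10,10,.1]);print(zz,r.x,np.degrees(r.x[2]),np.abs(r.fun).max())
f=lambda p:(proj(M@Rs(p[2]).T+[p[0],p[1],p[3]],C)-U).ravel()
r=least_squares(f,[460,7,.14,30],x_scale=[10,10,.1,10]);print(r.x,r.fun)
zz=28.4
f=lambda p:(proj(M@Rs(p[2]).T+[p[0],p[1],zz],C)-U).ravel()
p=least_squares(f,[460,7,.14],x_scale=[10,10,.1]).x
print("strip front",proj(np.array([(0,66,15.7),(0,-66,15.7),(11,66,15.7),(11,-66,15.7)])@Rs(p[2]).T+[p[0],p[1],zz],C))
# held plaque now
P=fitplq([(212.5,209),(342.8,209),(332,371),(220,371)],C,105.5);print(P)
s=sense();print(s["tool_pos"],np.degrees(np.arctan2(-s["ee_rot"][1,0],-s["ee_rot"][0,0])))
print(place(s["tool_pos"],P[0],P[1],0,org=p[:2],ryaw=p[2]))
X=cloud(z["d"],C)
for v,u in((150,280),(100,280),(20,280),(180,200)):
  P=X[v,u]; L=(P-[p[0],p[1],zz])@Rs(p[2]); print(L)
```

```text
26.4 [462.281   7.081   0.144] 8.232663314253145 2.336867067899533
28.4 [462.419   7.117   0.144] 8.23208417615854 0.4901438998900858
30 [462.526   7.145   0.144] 8.23160018698532 1.7338407954404715
[462.427   7.119   0.144  28.525] [ 0.173  0.239  0.177  0.248 -0.283 -0.063  0.205 -0.175 -0.242  0.034
 -0.148 -0.425]
strip front [[172.456 292.15 ]
 [383.299 293.266]
 [169.004 281.5  ]
 [387.034 282.667]]
(array([453.554,   6.833]), np.float64(8.214636641048058), array([498.092,  13.263]), np.float64(1.9073884358119813))
[498.121  14.52   59.78 ] 8.677047776935973
(np.float64(45.2089602746621), np.float64(-1.2401970796566837), array([499.117,  13.679,  14.283]), np.float64(0.017447535110482804), array([456.368,   6.242,  44.461]))
[94.169 -0.229 -0.738]
[120.708   0.085   0.781]
[153.056   0.447  -0.153]
[76.263 40.717  0.01 ]
```

```bash
python3 -m handwheel '[[0.03,-0.03,-0.3,0,0],[0,0,-0.4,0,0],[0,0,-0.3,0,0],[0,0,-0.1,0,0],[0,0,0,0,0]]' 20
python3 -m handwheel '[[0,0,-0.07,0,0],[0,0,-0.07,0,0],[0,0,0,0,0]]'
python3 -m handwheel '[[0,0,-0.07,0,0],[0,0,-0.07,0,0],[0,0,0,0,0]]'
```

```text
t: 11.6
tool_pos: [498.2, 12.3, 25.5]
ee_rot: [[-0.989, -0.003, 0.149], [-0.149, 0.0, -0.989], [0.003, -1.0, -0.0]]
contact_force: [0.2, -0.4, -0.6]
finger_gap: 51.1
t: 11.85
tool_pos: [499.4, 12.1, 22.7]
ee_rot: [[-0.989, 0.0, 0.149], [-0.149, -0.0, -0.989], [-0.0, -1.0, 0.0]]
contact_force: [-0.2, -1.0, 0.6]
finger_gap: 52.1
t: 12.1
tool_pos: [499.5, 12.0, 18.6]
ee_rot: [[-0.989, 0.0, 0.148], [-0.148, -0.0, -0.989], [-0.0, -1.0, 0.0]]
contact_force: [-0.4, -0.4, 2.4]
finger_gap: 51.2
```

```bash
python3 -m handwheel '[[0,0.055,-0.05,0,0],[0,0,-0.05,0,0],[0,0,0,0,0]]'
python3 -m handwheel '[[0,0,-0.03,0,0],[0,0,0,0,0]]'
python3 - <<'E'
from h import *
im,d,C=grab("wrist"); cv2.imwrite("pics/w9.png",im);np.savez("pics/w9.npz",d=d,**{f"c{i}":c for i,c in enumerate(C)})
im,d,C=grab("side"); cv2.imwrite("pics/s9.png",cv2.resize(im[200:270,200:310],None,fx=7,fy=7,interpolation=cv2.INTER_CUBIC))
E
```

```text
t: 12.35
tool_pos: [499.2, 12.9, 15.8]
ee_rot: [[-0.989, -0.0, 0.148], [-0.148, -0.001, -0.989], [0.0, -1.0, 0.001]]
contact_force: [-3.3, -2.8, 7.1]
finger_gap: 51.2
t: 12.52
tool_pos: [499.2, 12.9, 15.0]
ee_rot: [[-0.989, -0.0, 0.148], [-0.148, -0.001, -0.989], [0.0, -1.0, 0.001]]
contact_force: [-3.0, -3.2, 7.7]
finger_gap: 51.0
```

View pics/w9.png

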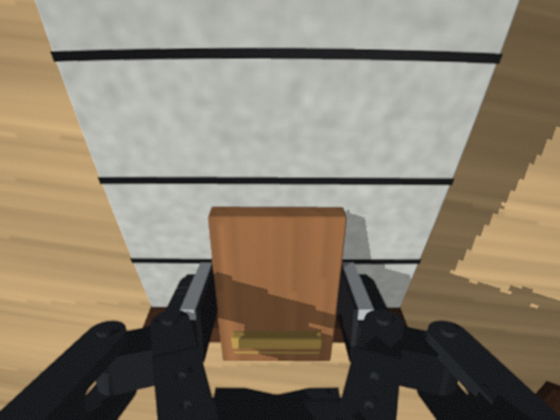

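View pics/s9.png

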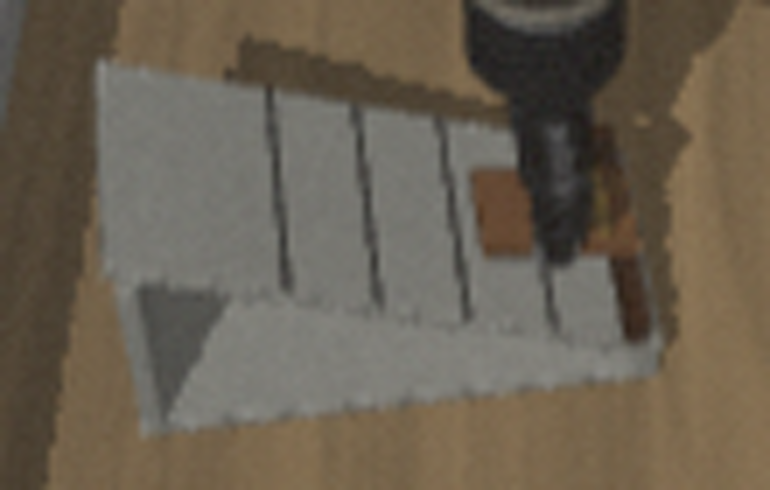

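```bash
cat >> rack.py <<'E'
ORG=np.array([462.42,7.12,28.4]);RY=0.1437
def rackc(P): return (np.asarray(P)-ORG)@Rs(RY)
def chk(npz,uvs):
    z=np.load(npz);C=[z[f"c{i}"] for i in range(4)];X=cloud(z["d"],C)
    for u,v in uvs: print((u,v),rackc(np.median(X[v-1:v+2,u-1:u+2].reshape(-1,3),0)))
E
python3 - <<'E'
from rack import *
chk("pics/w9.npz",[(240,215),(276,215),(320,215),(276,240),(276,270),(276,300),(276,325),(276,356),(230,354),(325,354)])
E
```

```text
(240, 215) [81.363 13.203  7.646]
(276, 215) [81.038 -0.206  7.043]
(320, 215) [ 81.053 -16.524   7.265]
(276, 240) [71.825 -0.254 11.588]
(276, 270) [57.701 -0.261 14.598]
(276, 300) [41.809 -0.165 17.981]
(276, 325) [27.481 -0.373 21.656]
(276, 356) [ 7.377 -0.382 26.38 ]
(230, 354) [ 8.729 21.325 26.136]
(325, 354) [  9.06  -23.462  26.404]
```

```bash
python3 -m handwheel '[[0,0.02,-0.04,0,0],[0,0,-0.03,0,0],[0,0,0,0,0]]'
python3 - <<'E'
from h import *
im,d,C=grab("wrist"); cv2.imwrite("pics/w10.png",im);np.savez("pics/w10.npz",d=d,**{f"c{i}":c for i,c in enumerate(C)})
cv2.imwrite("pics/w10c.png",cv2.resize(im[195:375,140:420],None,fx=2.8,fy=2.8,interpolation=cv2.INTER_CUBIC))
from rack import *
chk("pics/w10.npz",[(276,215),(276,240),(276,270),(276,300),(276,325),(276,354)])
E
```

```text
t: 12.87
tool_pos: [499.2, 13.2, 13.2]
ee_rot: [[-0.989, -0.0, 0.148], [-0.148, -0.002, -0.989], [0.001, -1.0, 0.002]]
contact_force: [-4.0, -4.2, 9.5]
finger_gap: 51.4
(276, 215) [80.688  0.178  6.036]
(276, 240) [72.273  0.171 11.008]
(276, 270) [57.476  0.11  13.396]
(276, 300) [41.685  0.105 16.796]
(276, 325) [26.184 -0.022 19.725]
(276, 354) [ 6.59  -0.035 23.714]
```

View pics/w10c.png

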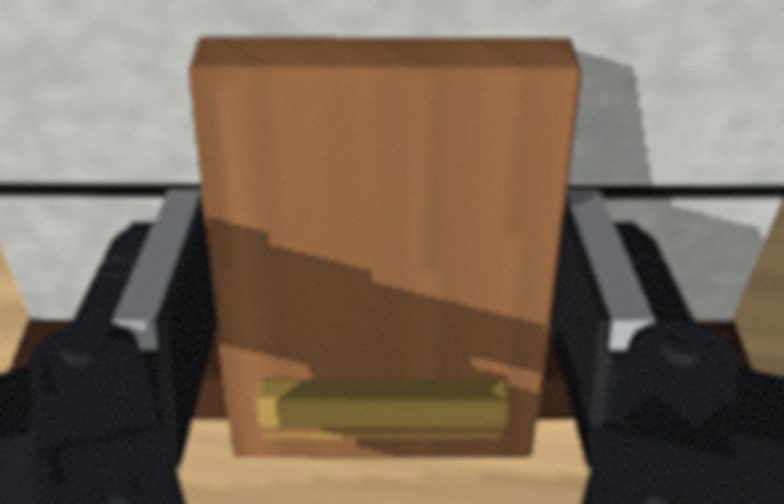

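```bash
cat >> rack.py <<'E'
def rayrack(px,C,k=0):
    """intersect rays with ideal top plane of plaque k; rack coords minus 46k, ideal tail x=1.76, head x=80.2"""
    K,D,R,e=C
    p=cv2.undistortPoints(np.array(px,float).reshape(-1,1,2),K,D)[:,0]
    r=(np.c_[p,np.ones(len(p))]@R.T)@Rs(RY); o=rackc(e)
    n=np.array([np.sin(.197),0,np.cos(.197)]); P0=np.array([46*k,0,15.7])+9*n
    t=((P0-o)@n)/(r@n); P=o+r*t[:,None]; P[:,0]-=46*k; return P
E
python3 - <<'E'
from rack import *
z=np.load("pics/w10.npz");C=[z[f"c{i}"] for i in range(4)]
print(rayrack([(140+u/2.8-.3,195+v/2.8-.3) for u,v in((191,66),(579,68),(531,456),(234,456))],C))
E
```

```text
[[ 81.392  25.084   8.633]
 [ 81.21  -25.657   8.669]
 [  3.607 -25.756  24.158]
 [  3.537  25.357  24.172]]
```

```bash
python3 -m handwheel '[[-0.05,-0.007,0.01,0,0],[0,0,0,0,0],[0,0,0,0,0]]'
python3 - <<'E'
from h import *
im,d,C=grab("wrist"); cv2.imwrite("pics/w11.png",im);np.savez("pics/w11.npz",d=d,**{f"c{i}":c for i,c in enumerate(C)})
cv2.imwrite("pics/w11c.png",cv2.resize(im[195:375,140:420],None,fx=2.8,fy=2.8,interpolation=cv2.INTER_CUBIC))
E
```

```text
t: 13.17
tool_pos: [498.3, 13.8, 13.2]
ee_rot: [[-0.989, 0.001, 0.148], [-0.148, -0.0, -0.989], [-0.001, -1.0, 0.001]]
contact_force: [1.0, -2.7, 3.8]
finger_gap: 51.1
```

View pics/w11c.png

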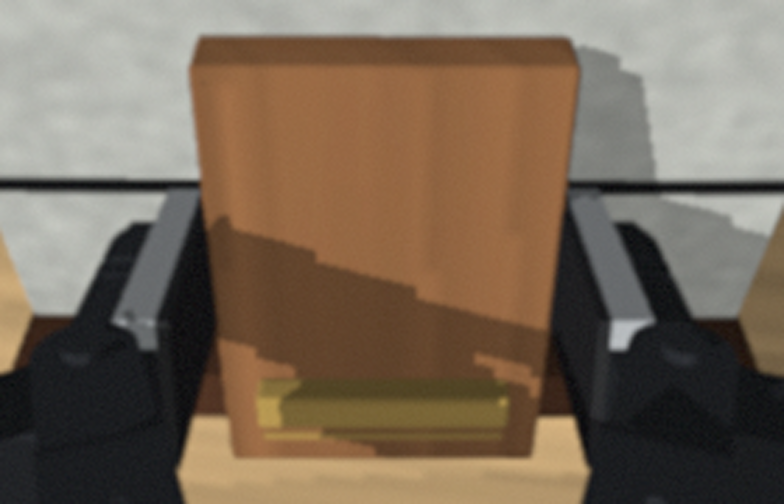

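```bash
python3 -m handwheel '[[-0.03,-0.015,0.0,0,0],[0,0,0,0,0],[0,0,0,0,-0.1],[0,0,0,0,-0.25],[0,0,0,0,-0.42],[0,0,0,0,-0.42],[0,0,0,0,-0.42]]'
python3 -m handwheel '[[0,0,0.3,0,-0.42],[0,0,0.9,0,-0.42],[0,0,0.9,0,-0.42],[0,0,0.9,0,-0.42],[0,0,0.9,0,-0.42],[0,0,0,0,-0.42],[0,0,0,0,-0.42],[0,0,0,0,-0.42]]'
python3 - <<'E'
from h import *
im,d,C=grab("wrist"); cv2.imwrite("pics/w12.png",im);np.savez("pics/w12.npz",d=d,**{f"c{i}":c for i,c in enumerate(C)})
cv2.imwrite("pics/w12c.png",cv2.resize(im[150:350,140:420],None,fx=2.8,fy=2.8,interpolation=cv2.INTER_CUBIC))
E
```

```text
t: 13.8
tool_pos: [496.7, 13.8, 12.6]
ee_rot: [[-0.989, -0.001, 0.149], [-0.149, 0.0, -0.989], [0.001, -1.0, -0.0]]
contact_force: [0.2, -0.2, 0.5]
finger_gap: 60.4
t: 14.47
tool_pos: [496.7, 13.5, 129.9]
ee_rot: [[-0.989, 0.0, 0.148], [-0.148, -0.0, -0.989], [0.0, -1.0, 0.0]]
contact_force: [-0.2, -0.4, 0.6]
finger_gap: 60.6
```

View pics/w12c.png

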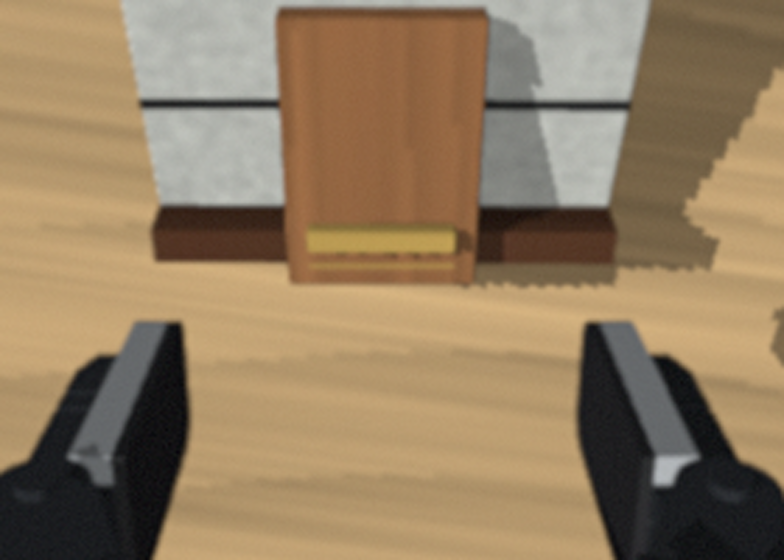

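Run:
```python
from rack import *
z=np.load("pics/w12.npz");C=[z[f"c{i}"] for i in range(4)]
q=lambda u,v:(140+u/2.8-.3,150+v/2.8-.3)
print(rayrack([q(*a) for a in((277,14),(487,14),(475,283),(291,283))],C))
print("expected strip/L1 px crop", (proj(np.array([(0,66,15.7),(0,-66,15.7),(46,66,0),(46,-66,0)])@Rs(RY).T+ORG,C)-[139.7,149.7])*2.8)
chk("pics/w12.npz",[(276,160),(276,180),(276,200),(276,215),(276,249),(200,240)])
```

```text
[[ 80.492  25.901   8.812]
 [ 80.688 -24.448   8.773]
 [  1.778 -25.553  24.523]
 [  1.576  25.882  24.563]]
expected strip/L1 px crop [[154.266 262.56 ]
 [612.66  264.039]
 [139.274 103.325]
 [629.126 105.066]]
(276, 160) [76.663  0.826  9.306]
(276, 180) [62.364  0.749 12.869]
(276, 200) [46.192  0.695 15.412]
(276, 215) [34.232  0.654 18.396]
(276, 249) [ 3.421  0.571 24.155]
(200, 240) [ 3.462 61.459 15.175]
```

```bash
python3 -m handwheel '[[-0.19,0.99,-0.1,-0.513,-0.38],[-0.19,0.99,-0.1,-0.513,-0.38],[-0.19,0.99,-0.3,-0.513,-0.38],[-0.19,0.99,-0.35,-0.513,-0.38],[-0.19,0.99,-0.35,-0.513,-0.38],[-0.19,0.99,-0.35,-0.513,-0.38],[-0.19,0.99,-0.35,-0.513,-0.38],[-0.19,0.99,-0.35,-0.513,-0.38],[-0.19,0.99,-0.35,-0.513,-0.38],[-0.19,0.99,-0.35,-0.513,-0.38]]'
python3 -m handwheel '[[-0.19,0.99,-0.35,-0.513,-0.38],[0,0,0,0,-0.38],[0,0,0,0,-0.38],[0,0,0,0,-0.38]]'
python3 - <<'E'
from h import *
im,d,C=grab("wrist"); cv2.imwrite("pics/w13.png",im);np.savez("pics/w13.npz",d=d,**{f"c{i}":c for i,c in enumerate(C)})
E
```

```text
t: 15.35
tool_pos: [438.6, 311.3, 39.3]
ee_rot: [[-0.955, -0.003, -0.296], [0.296, -0.002, -0.955], [0.002, -1.0, 0.002]]
contact_force: [0.3, 0.5, -0.1]
finger_gap: 58.8
t: 15.68
tool_pos: [434.4, 332.4, 32.1]
ee_rot: [[-0.946, -0.003, -0.325], [0.325, -0.002, -0.946], [0.002, -1.0, 0.003]]
contact_force: [0.4, -1.1, -0.1]
finger_gap: 58.6
```

View pics/w13.png

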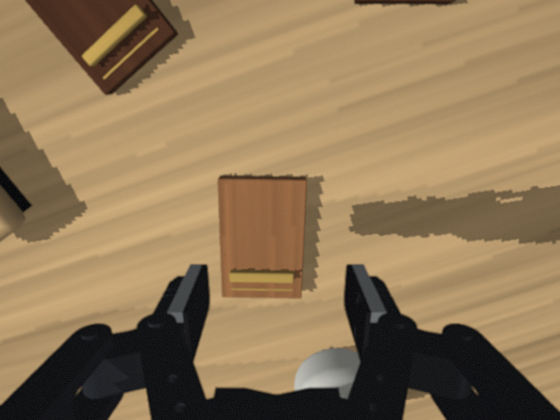

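Run:
```python
from rack import *
z=np.load("pics/w13.npz");C=[z[f"c{i}"] for i in range(4)]
p=fitplq([(219,178.5),(306.3,179),(302,297.5),(222.3,297)],C,7.4,-.3);print(p)
s=sense();print(s["tool_pos"],np.degrees(np.arctan2(-s["ee_rot"][1,0],-s["ee_rot"][0,0])))
```

```text
(array([389.43 , 356.433]), np.float64(-19.836953149533237), array([431.759, 341.163]), np.float64(1.4379183742079817))
[435.289 331.561  32.403] -19.077778536457796
```

```bash
python3 -m handwheel '[[-0.1,0.34,-0.2,-0.15,-0.38],[0,0,-0.5,0,-0.38],[0,0,-0.6,0,-0.38],[0,0,-0.5,0,-0.38],[0,0,-0.3,0,-0.38],[0,0,-0.2,0,-0.38],[0,0,0,0,-0.38],[0,0,0,0,-0.38]]'
```

```text
t: 16.4
tool_pos: [432.9, 342.6, -35.8]
ee_rot: [[-0.94, -0.002, -0.34], [0.34, -0.0, -0.94], [0.002, -1.0, 0.001]]
contact_force: [-0.4, -0.2, -0.3]
finger_gap: 58.7
```

```bash
python3 -m handwheel '[[-0.03,0,-0.08,0,-0.38],[0,0,0,0,-0.38],[0,0,0,0,0],[0,0,0,0,0],[0,0,0,0,0],[0,0,0,0,0],[0,0,0,0,0]]' 30
python3 -m handwheel '[[0,0,0.3,0,0],[0,0,0.6,0,0],[0,0,0.9,0,0],[0,0,0.9,0,0],[0,0,0.9,0,0],[0,0,0.7,0,0],[0,0,0,0,0],[0,0,0,0,0]]'
```

```text
t: 16.98
tool_pos: [431.7, 343.5, -37.7]
ee_rot: [[-0.941, -0.001, -0.338], [0.338, -0.0, -0.941], [0.001, -1.0, 0.001]]
contact_force: [-1.4, -1.0, 6.1]
finger_gap: 50.7
t: 17.65
tool_pos: [432.1, 343.9, 92.2]
ee_rot: [[-0.941, 0.001, -0.339], [0.339, 0.002, -0.941], [-0.0, -1.0, -0.002]]
contact_force: [0.5, -0.1, -1.6]
finger_gap: 51.0
```

```bash
python3 -m handwheel '[[0.279,-0.83,0,0.431,0],[0.279,-0.83,0,0.431,0],[0.279,-0.83,0,0.431,0],[0.279,-0.83,0,0.431,0],[0.279,-0.83,0,0.431,0],[0.279,-0.83,0,0.431,0],[0.279,-0.83,0,0.431,0],[0.279,-0.83,0,0.431,0],[0.279,-0.83,0,0.431,0],[0.279,-0.83,0,0.431,0]]'
python3 -m handwheel '[[0.279,-0.83,0,0.431,0],[0.279,-0.83,0,0.431,0],[0.279,-0.83,0,0.431,0],[0,0,0,0,0],[0,0,0,0,0],[0,0,0,0,0],[0,0,0,0,0]]'
python3 - <<'E'
from h import *
im,d,C=grab("wrist"); cv2.imwrite("pics/w14.png",im);np.savez("pics/w14.npz",d=d,**{f"c{i}":c for i,c in enumerate(C)})
cv2.imwrite("pics/w14c.png",cv2.resize(im[190:390,140:420],None,fx=2.8,fy=2.8,interpolation=cv2.INTER_CUBIC))
s=sense();print(s["tool_pos"],np.degrees(np.arctan2(-s["ee_rot"][1,0],-s["ee_rot"][0,0])))
E
```

```text
t: 18.48
tool_pos: [514.3, 92.7, 89.3]
ee_rot: [[-0.999, -0.004, 0.033], [-0.033, -0.002, -0.999], [0.004, -1.0, 0.001]]
contact_force: [0.4, 0.3, -0.7]
finger_gap: 51.0
t: 19.07
tool_pos: [539.5, 20.8, 89.9]
ee_rot: [[-0.99, -0.003, 0.144], [-0.144, -0.001, -0.99], [0.003, -1.0, 0.0]]
contact_force: [0.6, 0.0, -0.1]
finger_gap: 50.9
[539.617  20.853  90.144] 8.32053673871652
```

View pics/w14c.png

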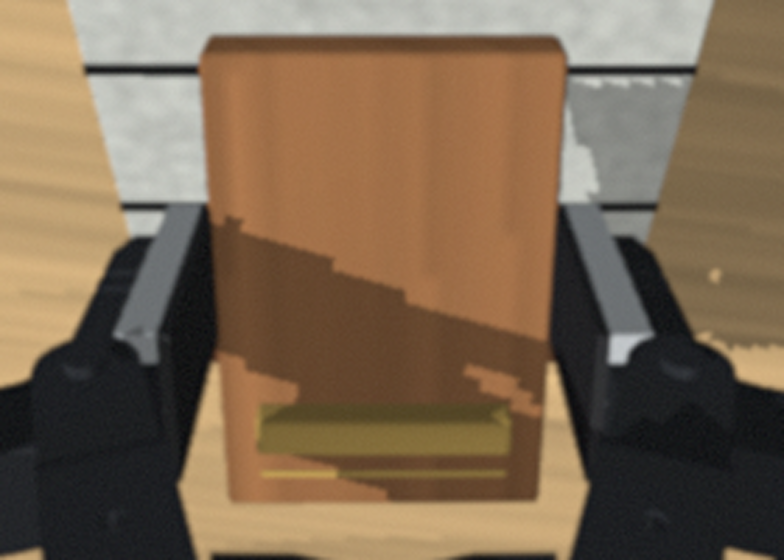

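```bash
cat >> rack.py <<'E'
def go(npz,corn,origin,sx,sy,tcp,k,off,dx=-2.2,yaw0=.14):
    z=np.load(npz);C=[z[f"c{i}"] for i in range(4)]
    P=fitplq([(origin[0]+u/sx-.3,origin[1]+v/sy-.3) for u,v in corn],C,tcp[2]+off+9-1.6,yaw0)
    print("held",P)
    xg,lat,t,dy,T=place(tcp,P[0],P[1],k,org=ORG[:2],ryaw=RY,h=off+4.5)
    t=t+np.array([dx*np.cos(RY),dx*np.sin(RY),0])
    print("xg",xg,"lat",lat,"target",t,"turn",dy,"shift units",(t-tcp)/30)
E
python3 - <<'E'
from rack import *
go("pics/w14.npz",[(201,53),(565,53),(537,500),(230,500)],(140,190),2.8,2.8,np.array([539.6,20.85,90.1]),1,37.7)
E
```

```text
held (array([495.342,  13.382]), np.float64(8.253487369053504), array([539.876,  19.841]), np.float64(1.6920769329938707))
xg 44.871271477501864 lat -1.0377807388934486 target [538.574  19.188  33.628] turn -0.02008385302357496 shift units [-0.034 -0.055 -1.882]
```

```bash
python3 -m handwheel '[[-0.034,-0.055,-0.3,0,0],[0,0,-0.5,0,0],[0,0,-0.4,0,0],[0,0,-0.2,0,0],[0,0,0,0,0],[0,0,0,0,0]]' 20
python3 -m handwheel '[[0,0,-0.07,0,0],[0,0,-0.07,0,0],[0,0,0,0,0]]'
python3 -m handwheel '[[0,0,-0.07,0,0],[0,0,-0.07,0,0],[0,0,0,0,0]]'
python3 -m handwheel '[[0,0,-0.05,0,0],[0,0,0,0,0]]'
```

```text
t: 19.62
tool_pos: [538.9, 18.2, 48.2]
ee_rot: [[-0.99, -0.002, 0.144], [-0.144, -0.001, -0.99], [0.002, -1.0, 0.001]]
contact_force: [-0.1, 0.6, 0.3]
finger_gap: 50.7
t: 19.87
tool_pos: [539.3, 17.9, 44.5]
ee_rot: [[-0.99, -0.001, 0.143], [-0.143, -0.001, -0.99], [0.001, -1.0, 0.001]]
contact_force: [-0.4, -0.6, -0.7]
finger_gap: 51.0
t: 20.12
tool_pos: [539.0, 17.8, 39.8]
ee_rot: [[-0.99, -0.002, 0.143], [-0.143, -0.001, -0.99], [0.002, -1.0, 0.001]]
contact_force: [-0.3, 0.0, -0.8]
finger_gap: 51.0
t: 20.28
tool_pos: [539.0, 17.8, 38.8]
ee_rot: [[-0.99, -0.002, 0.143], [-0.143, -0.001, -0.99], [0.002, -1.0, 0.001]]
contact_force: [-2.7, -0.8, 5.4]
finger_gap: 50.9
```

```bash
python3 -m handwheel '[[-0.01,0.045,-0.05,0,0],[0,0,-0.05,0,0],[0,0,-0.05,0,0],[0,0,-0.03,0,0],[0,0,0,0,0]]'
python3 - <<'E'
from h import *
im,d,C=grab("wrist"); cv2.imwrite("pics/w15.png",im);np.savez("pics/w15.npz",d=d,**{f"c{i}":c for i,c in enumerate(C)})
cv2.imwrite("pics/w15c.png",cv2.resize(im[190:390,140:420],None,fx=2.8,fy=2.8,interpolation=cv2.INTER_CUBIC))
from rack import *
chk("pics/w15.npz",[(276,215),(276,240),(276,270),(276,300),(276,325),(276,354)])
E
```

```text
t: 20.7
tool_pos: [538.4, 18.0, 33.6]
ee_rot: [[-0.99, -0.002, 0.142], [-0.142, -0.003, -0.99], [0.003, -1.0, 0.002]]
contact_force: [-3.7, -3.0, 7.5]
finger_gap: 51.2
(276, 215) [124.223  -0.94    8.301]
(276, 240) [113.795  -0.86   11.639]
(276, 270) [99.478 -0.807 14.846]
(276, 300) [83.93  -0.786 18.888]
(276, 325) [70.232 -0.723 22.894]
(276, 354) [51.589 -0.663 27.459]
```

View pics/w15c.png

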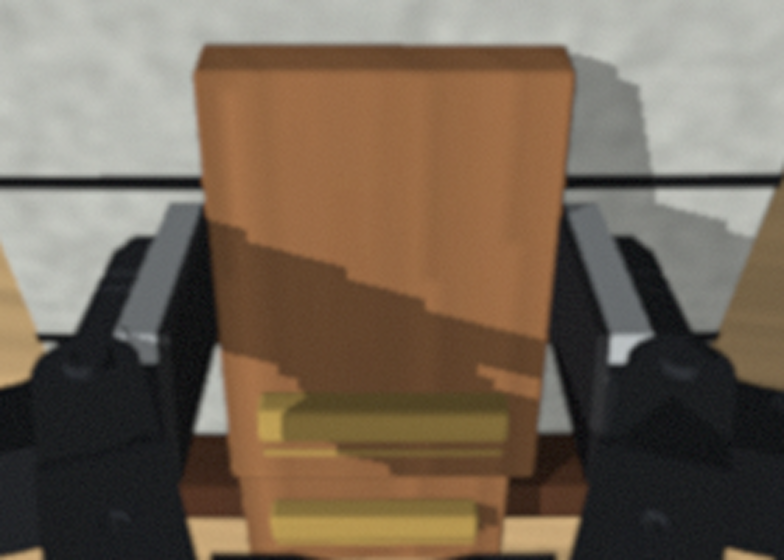

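```bash
python3 -m handwheel '[[0,0.03,-0.04,0,0],[0,0,-0.04,0,0],[0,0,0,0,0],[0,0,0,0,0]]'
python3 - <<'E'
from h import *
im,d,C=grab("wrist"); cv2.imwrite("pics/w16.png",im);np.savez("pics/w16.npz",d=d,**{f"c{i}":c for i,c in enumerate(C)})
cv2.imwrite("pics/w16c.png",cv2.resize(im[190:390,140:420],None,fx=2.8,fy=2.8,interpolation=cv2.INTER_CUBIC))
from rack import *
chk("pics/w16.npz",[(276,215),(276,240),(276,270),(276,300),(276,325),(276,354)])
E
```

```text
t: 21.08
tool_pos: [538.3, 18.5, 31.5]
ee_rot: [[-0.99, -0.002, 0.142], [-0.142, -0.003, -0.99], [0.003, -1.0, 0.003]]
contact_force: [-4.8, -5.0, 9.0]
finger_gap: 50.8
(276, 215) [123.336  -0.275   6.378]
(276, 240) [114.168  -0.29   10.685]
(276, 270) [99.695 -0.255 13.787]
(276, 300) [83.985 -0.224 17.315]
(276, 325) [68.232  0.077 20.351]
(276, 354) [48.325 -0.078 24.153]
```

View pics/w16c.png

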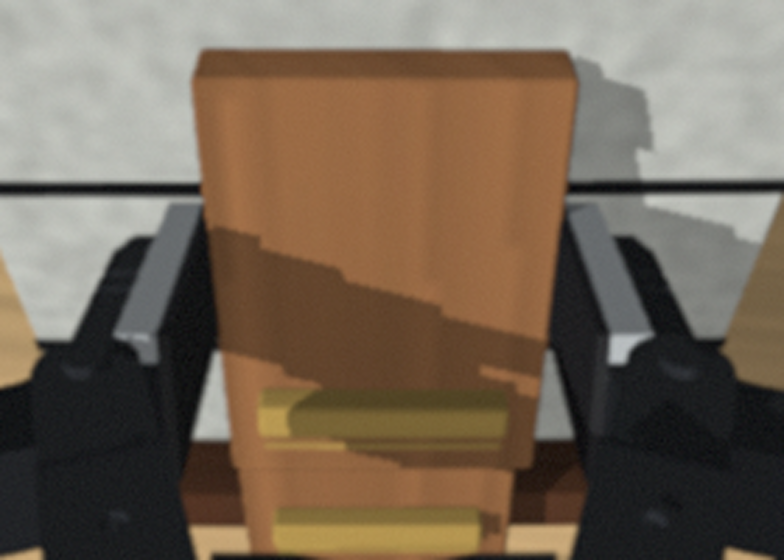

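Run:
```python
from rack import *
z=np.load("pics/w16.npz");C=[z[f"c{i}"] for i in range(4)]
print(rayrack([(140+u/2.8-.3,190+v/2.8-.3) for u,v in((193,77),(578,78),(531,466),(232,467))],C,1))
```

```text
[[ 78.928  24.44    9.124]
 [ 78.549 -26.168   9.2  ]
 [  0.581 -25.959  24.762]
 [  0.668  25.798  24.744]]
```

```bash
python3 -m handwheel '[[0.05,0.02,0.02,0,0],[0,0,0,0,0],[0,0,0,0,0]]'
python3 - <<'E'
from h import *
im,d,C=grab("wrist"); cv2.imwrite("pics/w17.png",im);np.savez("pics/w17.npz",d=d,**{f"c{i}":c for i,c in enumerate(C)})
cv2.imwrite("pics/w17c.png",cv2.resize(im[190:390,140:420],None,fx=2.8,fy=2.8,interpolation=cv2.INTER_CUBIC))
E
```

```text
t: 21.38
tool_pos: [538.3, 18.6, 31.5]
ee_rot: [[-0.99, -0.005, 0.142], [-0.142, -0.004, -0.99], [0.006, -1.0, 0.003]]
contact_force: [-7.9, -4.9, 9.3]
finger_gap: 51.1
```

View pics/w17c.png

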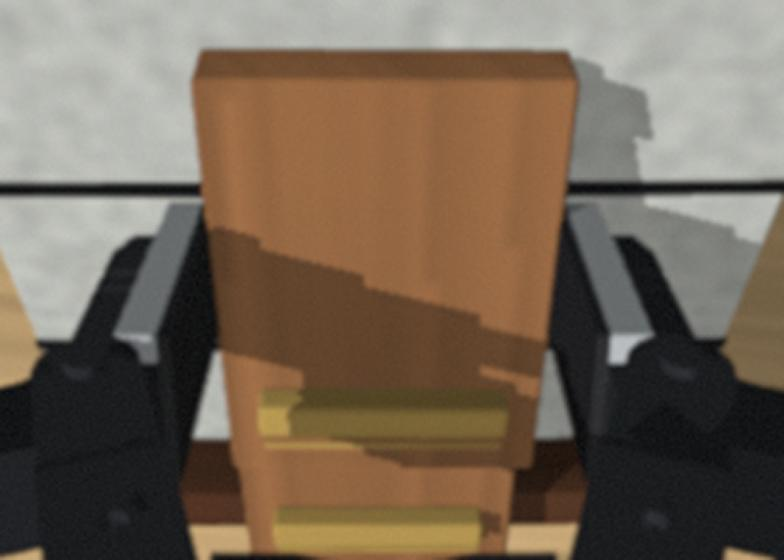

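```bash
python3 -m handwheel '[[0,0,0.05,0,0],[0,0,0.03,0,0],[0,0,0,0,0],[0,0,0,0,0]]'
python3 - <<'E'
from h import *
im,d,C=grab("wrist"); cv2.imwrite("pics/w17.png",im);np.savez("pics/w17.npz",d=d,**{f"c{i}":c for i,c in enumerate(C)})
cv2.imwrite("pics/w17c.png",cv2.resize(im[190:390,140:420],None,fx=2.8,fy=2.8,interpolation=cv2.INTER_CUBIC))
E
```

```text
t: 21.77
tool_pos: [540.7, 21.0, 33.9]
ee_rot: [[-0.99, -0.001, 0.143], [-0.143, -0.001, -0.99], [0.001, -1.0, 0.001]]
contact_force: [-0.3, 0.7, -1.3]
finger_gap: 50.9
```

View pics/w17c.png

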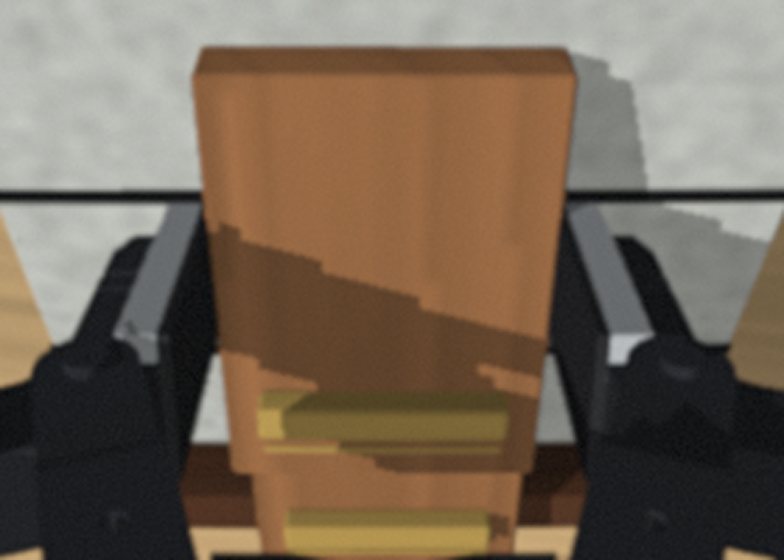

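```bash
python3 -m handwheel '[[-0.04,-0.05,0,0,0],[0,0,0,0,0],[0,0,-0.05,0,0],[0,0,0,0,0],[0,0,0,0,0]]'
python3 - <<'E'
from h import *
im,d,C=grab("wrist"); cv2.imwrite("pics/w18.png",im);np.savez("pics/w18.npz",d=d,**{f"c{i}":c for i,c in enumerate(C)})
cv2.imwrite("pics/w18c.png",cv2.resize(im[190:390,140:420],None,fx=2.8,fy=2.8,interpolation=cv2.INTER_CUBIC))
from rack import *
chk("pics/w18.npz",[(276,240),(276,354)])
E
```

```text
t: 22.23
tool_pos: [539.3, 19.1, 32.5]
ee_rot: [[-0.99, -0.001, 0.143], [-0.143, -0.001, -0.99], [0.001, -1.0, 0.001]]
contact_force: [-1.0, -0.3, 3.4]
finger_gap: 50.7
(276, 240) [115.361   0.14   10.746]
(276, 354) [50.693  0.242 24.996]
```

View pics/w18c.png

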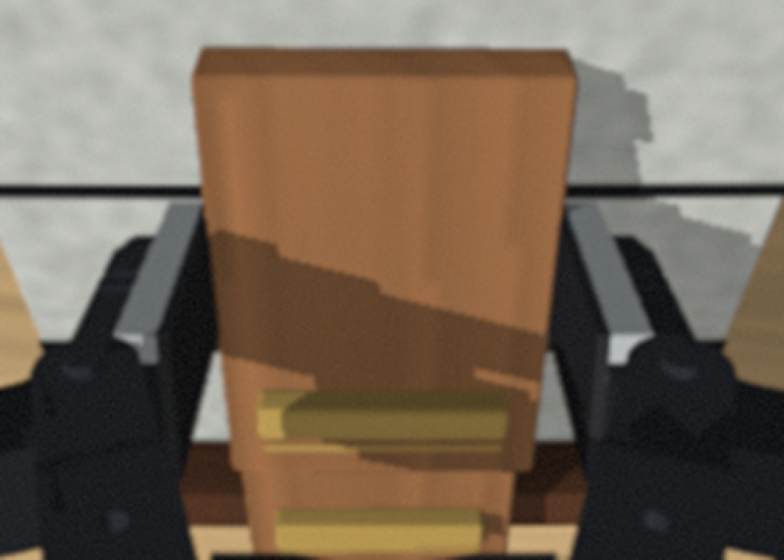

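```bash
python3 -m handwheel '[[0,0,-0.025,0,0],[0,0,0,0,0],[0,0,0,0,-0.1],[0,0,0,0,-0.25],[0,0,0,0,-0.42],[0,0,0,0,-0.42],[0,0,0,0,-0.42]]'
python3 -m handwheel '[[0,0,0.3,0,-0.42],[0,0,0.9,0,-0.42],[0,0,0.9,0,-0.42],[0,0,0.9,0,-0.42],[0,0,0.9,0,-0.42],[0,0,0,0,-0.42],[0,0,0,0,-0.42],[0,0,0,0,-0.42]]'
python3 - <<'E'
from h import *
im,d,C=grab("wrist"); cv2.imwrite("pics/w19.png",im);np.savez("pics/w19.npz",d=d,**{f"c{i}":c for i,c in enumerate(C)})
cv2.imwrite("pics/w19c.png",cv2.resize(im[150:350,140:420],None,fx=2.8,fy=2.8,interpolation=cv2.INTER_CUBIC))
E
```

```text
t: 22.87
tool_pos: [539.1, 19.3, 31.4]
ee_rot: [[-0.99, -0.002, 0.143], [-0.143, -0.001, -0.99], [0.002, -1.0, 0.001]]
contact_force: [-0.0, -0.2, 0.1]
finger_gap: 60.4
t: 23.53
tool_pos: [538.9, 19.2, 148.6]
ee_rot: [[-0.99, -0.001, 0.143], [-0.143, -0.001, -0.99], [0.002, -1.0, 0.001]]
contact_force: [0.5, -0.2, 0.2]
finger_gap: 60.6
```

View pics/w19c.png

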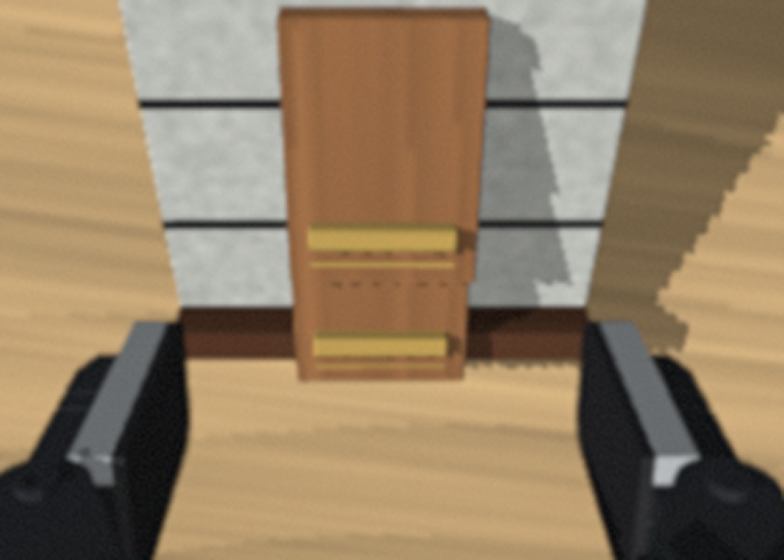

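Run:
```python
from rack import *
z=np.load("pics/w19.npz");C=[z[f"c{i}"] for i in range(4)]
q=lambda u,v:(140+u/2.8-.3,150+v/2.8-.3)
print(rayrack([q(*a) for a in((279,14),(488,15),(475,283),(293,284))],C,1))
print(rayrack([q(*a) for a in((463,379),(300,380))],C,0))
chk("pics/w19.npz",[(276,160),(276,180),(276,200),(276,249),(276,284)])
```

```text
[[ 80.619  24.822   8.787]
 [ 80.266 -25.441   8.857]
 [  1.269 -25.887  24.624]
 [  1.06   25.177  24.666]]
[[  2.068 -24.912  24.465]
 [  1.805  25.776  24.517]]
(276, 160) [122.717   0.173   9.338]
(276, 180) [107.738   0.16   12.4  ]
(276, 200) [91.985  0.216 15.371]
(276, 249) [49.22   0.324 24.334]
(276, 284) [ 3.277  0.357 24.259]
```

```bash
python3 -m handwheel '[[0.112,0.655,-0.1,-0.514,-0.38],[0.112,0.655,-0.1,-0.514,-0.38],[0.112,0.655,-0.1,-0.514,-0.38],[0.112,0.655,-0.1,-0.514,-0.38],[0.112,0.655,-0.1,-0.514,-0.38],[0.112,0.655,-0.65,-0.514,-0.38],[0.112,0.655,-0.65,-0.514,-0.38],[0.112,0.655,-0.65,-0.514,-0.38],[0.112,0.655,-0.65,-0.514,-0.38],[0.112,0.655,-0.65,-0.514,-0.38]]'
python3 -m handwheel '[[0,0,0,0,-0.38],[0,0,0,0,-0.38],[0,0,0,0,-0.38],[0,0,0,0,-0.38]]'
python3 - <<'E'
from h import *
im,d,C=grab("wrist"); cv2.imwrite("pics/w20.png",im);np.savez("pics/w20.npz",d=d,**{f"c{i}":c for i,c in enumerate(C)})
s=sense();print(s["tool_pos"],np.degrees(np.arctan2(-s["ee_rot"][1,0],-s["ee_rot"][0,0])))
E
```

```text
t: 24.42
tool_pos: [571.8, 216.2, 33.6]
ee_rot: [[-0.953, -0.004, -0.302], [0.302, -0.002, -0.953], [0.004, -1.0, 0.003]]
contact_force: [1.0, 1.0, 0.8]
finger_gap: 58.8
t: 24.75
tool_pos: [573.2, 214.4, 36.5]
ee_rot: [[-0.954, -0.001, -0.301], [0.301, -0.001, -0.954], [0.001, -1.0, 0.002]]
contact_force: [0.5, 0.9, -0.1]
finger_gap: 59.0
[573.39  214.426  36.798] -17.54548218836629
```

View pics/w20.png

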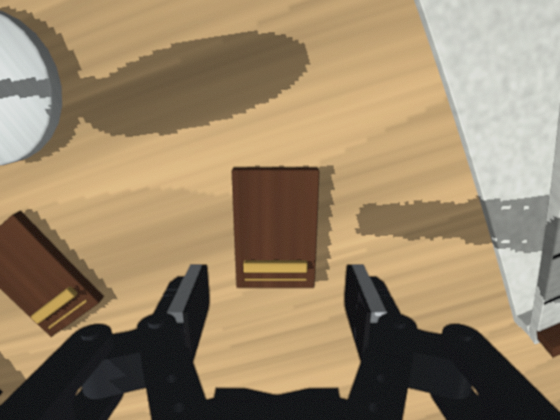

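Run:
```python
from rack import *
z=np.load("pics/w20.npz");C=[z[f"c{i}"] for i in range(4)]
print(fitplq([(232.5,169.5),(319,170),(315,288),(236,287)],C,7.4,-.3))
```

```text
(array([529.298, 227.847]), np.float64(-17.873740384619136), array([572.126, 214.036]), np.float64(1.1960764873355174))
```

Aligned within about 1 mm, so I'll descend and grip.

```bash
python3 -m handwheel '[[-0.03,0.03,-0.3,-0.05,-0.38],[0,0,-0.5,0,-0.38],[0,0,-0.6,0,-0.38],[0,0,-0.5,0,-0.38],[0,0,-0.35,0,-0.38],[0,0,-0.2,0,-0.38],[0,0,0,0,-0.38],[0,0,0,0,-0.38]]' 30
python3 -m handwheel '[[0,0,-0.03,0,-0.38],[0,0,0,0,-0.38],[0,0,0,0,0],[0,0,0,0,0],[0,0,0,0,0],[0,0,0,0,0],[0,0,0,0,0]]' 30
```

```text
t: 25.47
tool_pos: [572.1, 216.6, -37.2]
ee_rot: [[-0.952, -0.002, -0.305], [0.305, -0.0, -0.952], [0.001, -1.0, 0.001]]
contact_force: [0.5, 0.3, 0.0]
finger_gap: 59.2
t: 26.05
tool_pos: [572.5, 216.8, -37.3]
ee_rot: [[-0.953, -0.001, -0.304], [0.304, -0.0, -0.953], [0.0, -1.0, 0.0]]
contact_force: [-2.3, -1.4, 5.6]
finger_gap: 50.9
```

```bash
python3 -m handwheel '[[0,0,0.3,0,0],[0,0,0.6,0,0],[0,0,0.9,0,0],[0,0,0.9,0,0],[0,0,0.9,0,0],[0,0,0.9,0,0],[0,0,0.4,0,0],[0,0,0,0,0]]'
python3 -m handwheel '[[0.028,-0.638,0,0.52,0],[0.028,-0.638,0,0.52,0],[0.028,-0.638,0,0.52,0],[0.028,-0.638,0,0.52,0],[0.028,-0.638,0,0.52,0],[0.028,-0.638,0,0.52,0],[0.028,-0.638,0,0.52,0],[0.028,-0.638,0,0.52,0],[0.028,-0.638,0,0.52,0],[0.028,-0.638,0,0.52,0]]'
python3 -m handwheel '[[0,0,0,0,0],[0,0,0,0,0],[0,0,0,0,0],[0,0,0,0,0],[0,0,0,0,0]]'
python3 - <<'E'
from h import *
im,d,C=grab("wrist"); cv2.imwrite("pics/w21.png",im);np.savez("pics/w21.npz",d=d,**{f"c{i}":c for i,c in enumerate(C)})
cv2.imwrite("pics/w21c.png",cv2.resize(im[190:390,140:420],None,fx=2.8,fy=2.8,interpolation=cv2.INTER_CUBIC))
s=sense();print(s["tool_pos"],np.degrees(np.arctan2(-s["ee_rot"][1,0],-s["ee_rot"][0,0])))
E
```

```text
t: 26.72
tool_pos: [573.9, 217.5, 112.4]
ee_rot: [[-0.952, 0.004, -0.305], [0.305, 0.002, -0.952], [-0.003, -1.0, -0.003]]
contact_force: [0.0, 0.8, -0.2]
finger_gap: 50.7
t: 27.55
tool_pos: [579.2, 24.2, 107.0]
ee_rot: [[-0.989, -0.004, 0.146], [-0.146, -0.001, -0.989], [0.004, -1.0, 0.001]]
contact_force: [0.0, -0.6, -1.1]
finger_gap: 50.7
t: 27.97
tool_pos: [580.1, 26.6, 108.4]
ee_rot: [[-0.989, -0.002, 0.145], [-0.145, -0.001, -0.989], [0.002, -1.0, 0.001]]
contact_force: [-0.0, 0.3, -1.6]
finger_gap: 50.8
[580.113  26.426 108.504] 8.352725527543477
```

View pics/w21c.png

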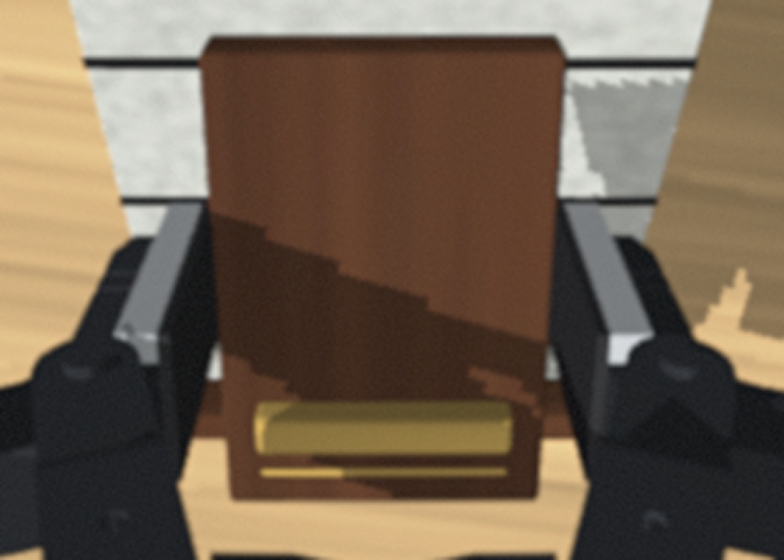

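```bash
python3 - <<'E'
from rack import *
go("pics/w21.npz",[(201,54),(565,53),(537,498),(231,499)],(140,190),2.8,2.8,np.array([580.1,26.4,108.5]),2,37.4,dx=-1.2)
E
python3 -m handwheel '[[0,0,-0.3,0,0],[0,0,-0.5,0,0],[0,0,-0.5,0,0],[0,0,-0.2,0,0],[0,0,0,0,0],[0,0,0,0,0]]' 20
```

```text
held (array([535.8  ,  19.028]), np.float64(8.405242127702218), array([580.317,  25.606]), np.float64(1.598240021787035))
xg 44.90155130065174 lat -0.8172041663158172 target [581.557  25.185  51.847] turn -0.17183861167228898 shift units [ 0.049 -0.041 -1.888]
t: 28.52
tool_pos: [580.1, 25.4, 63.4]
ee_rot: [[-0.99, -0.002, 0.144], [-0.144, -0.001, -0.99], [0.002, -1.0, 0.001]]
contact_force: [0.1, 0.1, -0.3]
finger_gap: 50.6
```

```bash
python3 -m handwheel '[[0.047,0,-0.08,-0.03,0],[0,0,-0.08,0,0],[0,0,-0.06,0,0],[0,0,0,0,0]]' 20
python3 -m handwheel '[[0,0,-0.06,0,0],[0,0,-0.06,0,0],[0,0,-0.04,0,0],[0,0,0,0,0],[0,0,0,0,0]]'
python3 - <<'E'
from h import *
im,d,C=grab("wrist"); cv2.imwrite("pics/w22.png",im);np.savez("pics/w22.npz",d=d,**{f"c{i}":c for i,c in enumerate(C)})
cv2.imwrite("pics/w22c.png",cv2.resize(im[190:390,140:420],None,fx=2.8,fy=2.8,interpolation=cv2.INTER_CUBIC))
from rack import *
chk("pics/w22.npz",[(276,240),(276,300),(276,354)])
E
```

```text
t: 28.85
tool_pos: [582.4, 25.3, 57.7]
ee_rot: [[-0.99, 0.0, 0.141], [-0.141, -0.001, -0.99], [-0.0, -1.0, 0.001]]
contact_force: [-0.5, 0.2, 4.8]
finger_gap: 50.8
t: 29.27
tool_pos: [581.6, 25.2, 53.1]
ee_rot: [[-0.99, -0.001, 0.141], [-0.141, -0.001, -0.99], [0.001, -1.0, 0.001]]
contact_force: [-3.2, -0.5, 6.7]
finger_gap: 51.0
(276, 240) [160.541   0.051  11.43 ]
(276, 300) [131.951   0.117  19.739]
(276, 354) [99.906  0.24  28.458]
```

View pics/w22c.png

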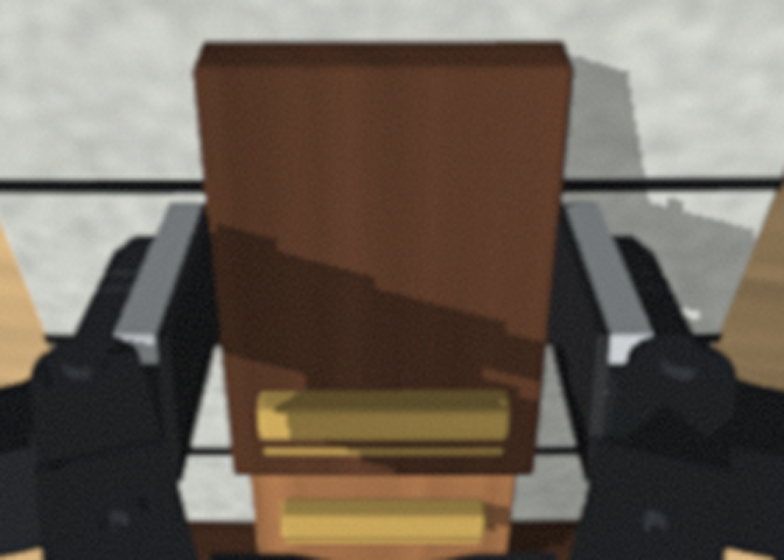

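```bash
python3 -m handwheel '[[0,0,-0.04,0,0],[0,0,-0.04,0,0],[0,0,-0.03,0,0],[0,0,0,0,0],[0,0,0,0,0]]'
python3 - <<'E'
from h import *
im,d,C=grab("wrist"); cv2.imwrite("pics/w23.png",im);np.savez("pics/w23.npz",d=d,**{f"c{i}":c for i,c in enumerate(C)})
cv2.imwrite("pics/w23c.png",cv2.resize(im[190:390,140:420],None,fx=2.8,fy=2.8,interpolation=cv2.INTER_CUBIC))
from rack import *
chk("pics/w23.npz",[(276,240),(276,300),(276,354)])
E
```

```text
t: 29.73
tool_pos: [581.4, 25.2, 50.4]
ee_rot: [[-0.99, -0.001, 0.141], [-0.141, -0.002, -0.99], [0.002, -1.0, 0.002]]
contact_force: [-6.4, -0.7, 11.6]
finger_gap: 51.2
(276, 240) [161.582   0.023  11.292]
(276, 300) [130.195   0.154  17.021]
(276, 354) [94.232 -0.052 23.952]
```

View pics/w23c.png

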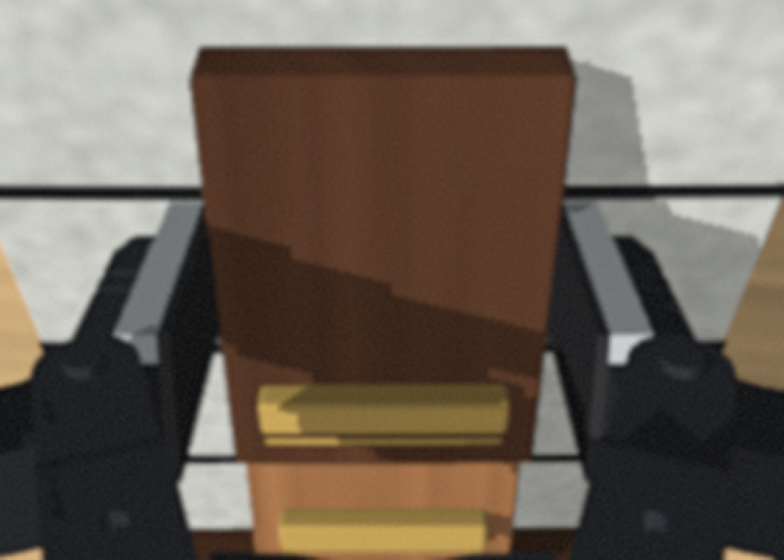

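Run:
```python
from rack import *
z=np.load("pics/w23.npz");C=[z[f"c{i}"] for i in range(4)]
print(rayrack([(140+u/2.8-.3,190+v/2.8-.3) for u,v in((192,76),(576,76),(530,460),(236,460))],C,2))
```

```text
[[ 79.951  25.066   8.92 ]
 [ 79.731 -25.706   8.964]
 [  2.682 -25.422  24.342]
 [  2.988  25.485  24.281]]
```

```bash
python3 -m handwheel '[[-0.02,0,0.03,0,0],[0,0,0,0,0],[0,0,0,0,-0.1],[0,0,0,0,-0.25],[0,0,0,0,-0.42],[0,0,0,0,-0.42],[0,0,0,0,-0.42]]'
python3 -m handwheel '[[0,0,0.3,0,-0.42],[0,0,0.9,0,-0.42],[0,0,0.9,0,-0.42],[0,0,0.9,0,-0.42],[0,0,0.9,0,-0.42],[0,0,0,0,-0.42],[0,0,0,0,-0.42],[0,0,0,0,-0.42]]'
python3 - <<'E'
from h import *
im,d,C=grab("wrist"); cv2.imwrite("pics/w24.png",im);np.savez("pics/w24.npz",d=d,**{f"c{i}":c for i,c in enumerate(C)})
cv2.imwrite("pics/w24c.png",cv2.resize(im[150:350,140:420],None,fx=2.8,fy=2.8,interpolation=cv2.INTER_CUBIC))
E
```

```text
t: 30.37
tool_pos: [581.0, 25.2, 49.6]
ee_rot: [[-0.99, -0.002, 0.141], [-0.141, -0.001, -0.99], [0.002, -1.0, 0.001]]
contact_force: [0.6, 0.7, 0.3]
finger_gap: 60.7
t: 31.03
tool_pos: [580.8, 25.2, 166.8]
ee_rot: [[-0.99, -0.002, 0.141], [-0.141, -0.001, -0.99], [0.002, -1.0, 0.001]]
contact_force: [-0.9, -0.4, -0.4]
finger_gap: 60.3
```

View pics/w24c.png

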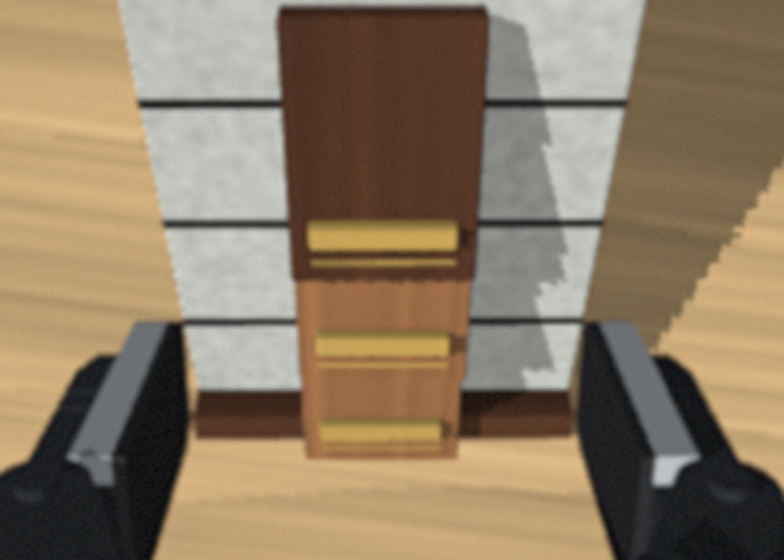

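Run:
```python
from rack import *
z=np.load("pics/w24.npz");C=[z[f"c{i}"] for i in range(4)]
q=lambda u,v:(140+u/2.8-.3,150+v/2.8-.3)
print(rayrack([q(*a) for a in((278,13),(487,14),(474,278),(293,280))],C,2))
print(rayrack([q(*a) for a in((467,378),)],C,1))
print(rayrack([q(*a) for a in((457,457),(307,458))],C,0))
chk("pics/w24.npz",[(276,160),(276,180),(276,200),(276,247),(276,280),(276,312)])
```

```text
[[ 80.799  24.959   8.751]
 [ 80.358 -25.347   8.839]
 [  2.706 -25.56   24.337]
 [  2.248  25.152  24.429]]
[[  2.125 -26.102  24.453]]
[[  2.755 -25.162  24.328]
 [  2.54   26.141  24.37 ]]
(276, 160) [168.693   0.042   9.694]
(276, 180) [153.815   0.082  12.56 ]
(276, 200) [138.135   0.146  15.697]
(276, 247) [96.629  0.513 23.931]
(276, 280) [53.684  0.446 23.193]
(276, 312) [ 4.283  0.643 23.962]
```

Run:
```python
from h import *
for n in ("scene","side"):
    im=cv2.imread(f"pics/{n}0.png"); d=np.load(f"pics/{n}0.npy"); X=cloud(d,cam(n))
    m=(X[...,0]>610)&(X[...,0]<770)&(X[...,1]>270)&(X[...,1]<440)&(X[...,2]>25)&(X[...,2]<200)
    P=X[m]; print(n,len(P),P.min(0),P.max(0))
    for lo in range(20,170,30):
        Q=P[(P[:,2]>lo)&(P[:,2]<=lo+30)]
        if len(Q): print(lo,len(Q),np.percentile(Q,5,0),np.percentile(Q,95,0))
print(sense()["joints"])
```

```text
scene 578 [689.382 309.293  25.869] [722.796 399.741 155.818]
20 22 [701.861 352.625  26.735] [710.806 358.728  46.604]
50 72 [700.009 327.142  52.413] [715.234 379.949  79.128]
80 171 [695.22  315.73   82.094] [720.221 393.997 108.279]
110 212 [692.619 317.788 111.274] [719.095 396.798 139.129]
140 101 [696.869 330.669 142.004] [714.769 381.034 154.652]
side 134 [686.894 312.955  26.489] [712.914 397.213 159.517]
20 8 [697.548 349.987  26.704] [699.908 356.365  45.956]
50 6 [694.903 334.511  63.649] [703.483 363.793  78.334]
80 19 [687.421 330.594  85.954] [704.718 395.345 106.505]
110 44 [687.498 316.633 112.092] [710.381 396.4   138.82 ]
140 57 [691.429 330.331 143.582] [709.972 383.351 156.529]
[  4.642  21.807 -15.599  98.728   6.654  60.544 -95.066]
```

```bash
python3 - <<'E'
from h import *
z=np.load("pics/w3.npz");C=[z[f"c{i}"] for i in range(4)]
print(onplane([(35,25),(66,17),(104,132),(80,140)],C,28))
E
python3 -m handwheel '[[0.018,0.98,-0.1,0.173,-0.38],[0.018,0.98,-0.1,0.173,-0.38],[0.018,0.98,-0.1,0.173,-0.38],[0.018,0.98,-0.1,0.173,-0.38],[0.018,0.98,-0.1,0.173,-0.38],[0.018,0.98,-0.1,0.173,-0.38],[0.018,0.98,-0.1,0.173,-0.38],[0.018,0.98,-0.1,0.173,-0.38],[0.018,0.98,-0.1,0.173,-0.38],[0.018,0.98,-0.1,0.173,-0.38]]'
python3 -m handwheel '[[0.018,0.98,-0.1,0.173,-0.38],[0.018,0.98,-0.1,0.173,-0.38],[0,0,0,0,-0.38],[0,0,0,0,-0.38],[0,0,0,0,-0.38]]'
python3 - <<'E'
from h import *
im,d,C=grab("wrist"); cv2.imwrite("pics/w25.png",im);np.savez("pics/w25.npz",d=d,**{f"c{i}":c for i,c in enumerate(C)})
s=sense();print(s["tool_pos"],np.degrees(np.arctan2(-s["ee_rot"][1,0],-s["ee_rot"][0,0])))
E
```

```text
[[622.081 535.777  28.   ]
 [629.07  495.657  28.   ]
 [493.342 466.538  28.   ]
 [483.682 499.72   28.   ]]
t: 31.92
tool_pos: [585.6, 320.1, 135.0]
ee_rot: [[-0.957, -0.004, 0.289], [-0.289, -0.003, -0.957], [0.004, -1.0, 0.002]]
contact_force: [0.5, 0.2, 0.3]
finger_gap: 58.9
t: 32.33
tool_pos: [587.1, 377.1, 129.3]
ee_rot: [[-0.948, -0.003, 0.317], [-0.317, -0.004, -0.948], [0.004, -1.0, 0.002]]
contact_force: [0.1, -1.1, -0.0]
finger_gap: 59.4
[587.691 376.333 129.811] 18.430133236977273
```

View pics/w25.png

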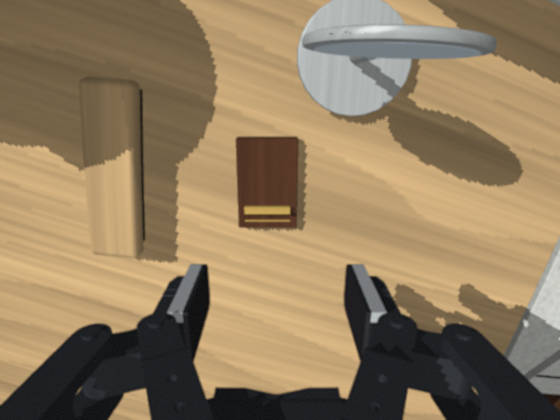

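Run:
```python
from rack import *
z=np.load("pics/w25.npz");C=[z[f"c{i}"] for i in range(4)]
p=fitplq([(236,137.5),(299,137.5),(297.5,229.5),(238,228.5)],C,7.4,.3);print(p)
a=np.radians(p[1]);print("tcp tgt",p[0]+41*np.array([np.cos(a),np.sin(a)])+1.0*np.array([-np.sin(a),np.cos(a)]))
```

```text
(array([545.037, 370.034]), np.float64(18.080598269296065), array([587.815, 384.   ]), np.float64(1.3273255503885366))
tcp tgt [583.702 383.709]
```

```bash
python3 -m handwheel '[[-0.13,0.25,-0.4,-0.04,-0.38],[0,0,-0.8,0,-0.38],[0,0,-0.8,0,-0.38],[0,0,-0.8,0,-0.38],[0,0,-0.6,0,-0.38],[0,0,0,0,-0.38],[0,0,0,0,-0.38],[0,0,0,0,-0.38]]' 30
python3 - <<'E'
from h import *
im,d,C=grab("wrist"); cv2.imwrite("pics/w26.png",im);np.savez("pics/w26.npz",d=d,**{f"c{i}":c for i,c in enumerate(C)})
E
```

```text
t: 33.05
tool_pos: [584.3, 385.7, 29.9]
ee_rot: [[-0.95, -0.0, 0.313], [-0.313, -0.001, -0.95], [0.0, -1.0, 0.001]]
contact_force: [0.1, -0.1, 0.1]
finger_gap: 59.1
```

View pics/w26.png

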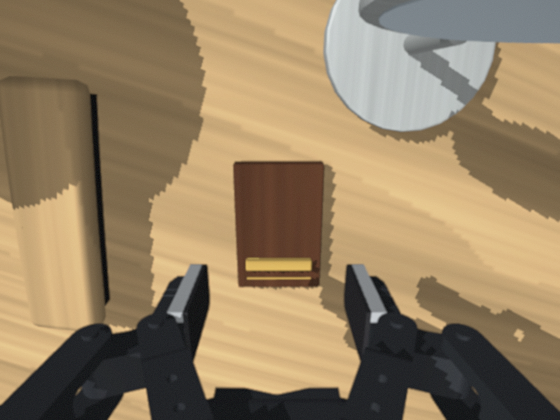

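```bash
python3 -m handwheel '[[0,-0.05,-0.4,0,-0.38],[0,0,-0.6,0,-0.38],[0,0,-0.6,0,-0.38],[0,0,-0.4,0,-0.38],[0,0,-0.25,0,-0.38],[0,0,0,0,-0.38],[0,0,0,0,-0.38]]' 30
```

```text
t: 33.68
tool_pos: [583.7, 384.1, -38.6]
ee_rot: [[-0.949, -0.001, 0.314], [-0.314, -0.001, -0.949], [0.002, -1.0, 0.001]]
contact_force: [-0.0, 0.0, -0.0]
finger_gap: 59.3
```

```bash
python3 -m handwheel '[[0,0,0.03,0,-0.38],[0,0,0,0,0],[0,0,0,0,0],[0,0,0,0,0],[0,0,0,0,0],[0,0,0,0,0]]' 30
python3 -m handwheel '[[0,0,0.3,0,0],[0,0,0.6,0,0],[0,0,0.9,0,0],[0,0,0.9,0,0],[0,0,0.9,0,0],[0,0,0.9,0,0],[0,0,0.7,0,0],[0,0,0,0,0]]'
```

```text
t: 34.18
tool_pos: [584.6, 384.7, -36.1]
ee_rot: [[-0.949, 0.001, 0.314], [-0.314, -0.0, -0.949], [-0.001, -1.0, 0.0]]
contact_force: [-0.9, -1.1, 5.4]
finger_gap: 50.8
t: 34.85
tool_pos: [585.9, 385.9, 124.7]
ee_rot: [[-0.949, 0.006, 0.314], [-0.314, 0.003, -0.949], [-0.006, -1.0, -0.001]]
contact_force: [-0.5, 1.1, 0.7]
finger_gap: 50.8
```

```bash
python3 -m handwheel '[[0.093,-0.983,0,-0.167,0],[0.093,-0.983,0,-0.167,0],[0.093,-0.983,0,-0.167,0],[0.093,-0.983,0,-0.167,0],[0.093,-0.983,0,-0.167,0],[0.093,-0.983,0,-0.167,0],[0.093,-0.983,0,-0.167,0],[0.093,-0.983,0,-0.167,0],[0.093,-0.983,0,-0.167,0],[0.093,-0.983,0,-0.167,0]]'
python3 -m handwheel '[[0.093,-0.983,0,-0.167,0],[0.093,-0.983,0,-0.167,0],[0,0,0,0,0],[0,0,0,0,0],[0,0,0,0,0],[0,0,0,0,0],[0,0,0,0,0]]'
python3 - <<'E'
from h import *
im,d,C=grab("wrist"); cv2.imwrite("pics/w27.png",im);np.savez("pics/w27.npz",d=d,**{f"c{i}":c for i,c in enumerate(C)})
cv2.imwrite("pics/w27c.png",cv2.resize(im[190:390,140:420],None,fx=2.8,fy=2.8,interpolation=cv2.INTER_CUBIC))
s=sense();print(s["tool_pos"],np.degrees(np.arctan2(-s["ee_rot"][1,0],-s["ee_rot"][0,0])))
E
```

```text
t: 35.68
tool_pos: [611.3, 87.5, 118.4]
ee_rot: [[-0.985, -0.002, 0.172], [-0.172, -0.001, -0.985], [0.002, -1.0, 0.001]]
contact_force: [0.3, 0.1, -0.8]
finger_gap: 50.8
t: 36.27
tool_pos: [616.9, 31.9, 118.3]
ee_rot: [[-0.989, -0.001, 0.146], [-0.146, -0.001, -0.989], [0.002, -1.0, 0.0]]
contact_force: [-0.3, 0.8, -0.5]
finger_gap: 50.8
[616.997  31.651 118.329] 8.403792451404497
```

View pics/w27c.png

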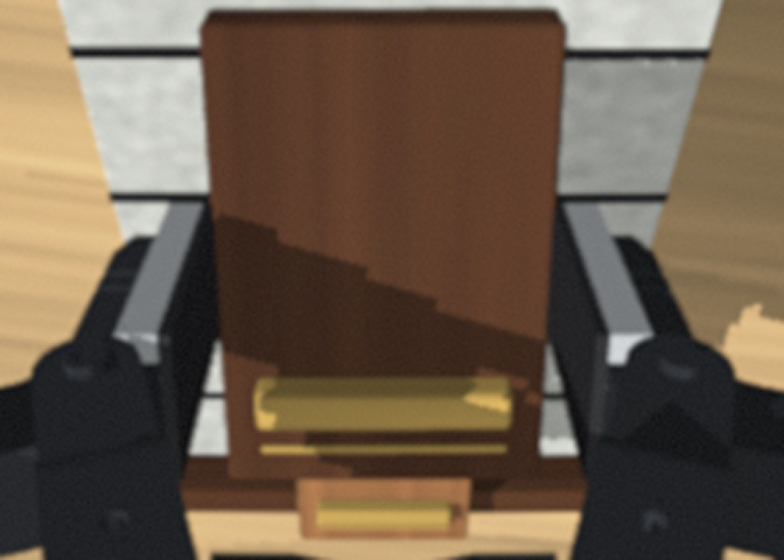

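```bash
python3 - <<'E'
from rack import *
go("pics/w27.npz",[(201,29),(565,28),(536,475),(230,476)],(140,190),2.8,2.8,np.array([617.0,31.65,118.3]),3,36.3,dx=-1.4)
E
python3 -m handwheel '[[0,0,-0.3,0,0],[0,0,-0.4,0,0],[0,0,-0.3,0,0],[0,0,-0.1,0,0],[0,0,0,0,0],[0,0,0,0,0]]' 20
```

```text
held (array([576.057,  24.877]), np.float64(8.379230595159969), array([620.576,  31.434]), np.float64(2.258678573969121))
xg 41.493289090947485 lat -0.7345715576542745 target [619.999  30.664  70.173] turn -0.14582707913004 shift units [ 0.1   -0.033 -1.604]
t: 36.82
tool_pos: [616.9, 30.2, 84.8]
ee_rot: [[-0.99, -0.002, 0.144], [-0.144, -0.001, -0.99], [0.003, -1.0, 0.001]]
contact_force: [0.1, -1.1, 0.1]
finger_gap: 50.6
```

```bash
python3 -m handwheel '[[0.1,0.02,-0.08,-0.02,0],[0,0,-0.08,0,0],[0,0,-0.08,0,0],[0,0,-0.06,0,0],[0,0,-0.06,0,0],[0,0,-0.04,0,0],[0,0,-0.04,0,0],[0,0,0,0,0],[0,0,0,0,0]]' 20
python3 - <<'E'
from h import *
im,d,C=grab("wrist"); cv2.imwrite("pics/w28.png",im);np.savez("pics/w28.npz",d=d,**{f"c{i}":c for i,c in enumerate(C)})
cv2.imwrite("pics/w28c.png",cv2.resize(im[190:390,140:420],None,fx=2.8,fy=2.8,interpolation=cv2.INTER_CUBIC))
from rack import *
chk("pics/w28.npz",[(276,240),(276,300),(276,345)])
E
```

```text
t: 37.57
tool_pos: [619.9, 30.7, 72.8]
ee_rot: [[-0.99, -0.001, 0.142], [-0.142, -0.002, -0.99], [0.002, -1.0, 0.001]]
contact_force: [-4.2, -0.3, 5.9]
finger_gap: 51.0
(276, 240) [202.734   0.073  13.422]
(276, 300) [173.366   0.107  21.829]
(276, 345) [148.11    0.247  29.635]
```

View pics/w28c.png

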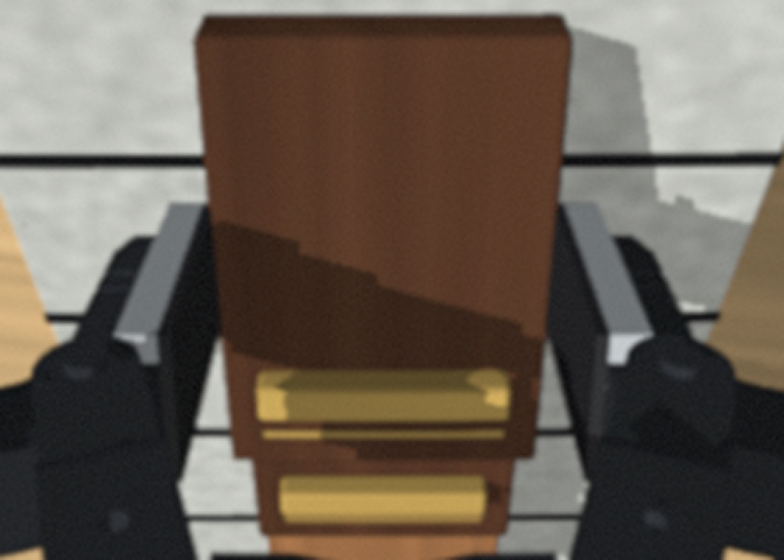

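```bash
python3 -m handwheel '[[0,0,-0.05,0,0],[0,0,-0.04,0,0],[0,0,-0.04,0,0],[0,0,0,0,0],[0,0,0,0,0]]'
python3 - <<'E'
from h import *
im,d,C=grab("wrist"); cv2.imwrite("pics/w29.png",im);np.savez("pics/w29.npz",d=d,**{f"c{i}":c for i,c in enumerate(C)})
cv2.imwrite("pics/w29c.png",cv2.resize(im[190:390,140:420],None,fx=2.8,fy=2.8,interpolation=cv2.INTER_CUBIC))
from rack import *
chk("pics/w29.npz",[(276,240),(276,300),(276,345)])
E
```

```text
t: 38.03
tool_pos: [619.7, 30.7, 69.0]
ee_rot: [[-0.99, -0.002, 0.142], [-0.142, -0.002, -0.99], [0.002, -1.0, 0.001]]
contact_force: [-4.4, 0.4, 7.3]
finger_gap: 50.9
(276, 240) [202.842   0.067  11.606]
(276, 300) [171.622   0.119  18.103]
(276, 345) [142.634   0.166  23.981]
```

View pics/w29c.png

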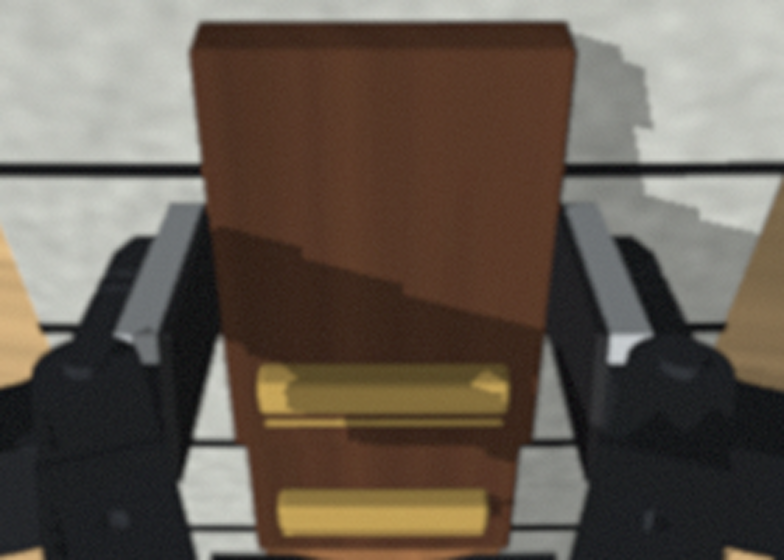

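Run:
```python
from rack import *
z=np.load("pics/w29.npz");C=[z[f"c{i}"] for i in range(4)]
print(rayrack([(140+u/2.8-.3,190+v/2.8-.3) for u,v in((192,49),(575,49),(530,444),(237,443))],C,3))
```

```text
[[ 79.794  24.97    8.952]
 [ 79.638 -25.485   8.983]
 [  1.74  -25.474  24.53 ]
 [  2.234  25.189  24.432]]
```

```bash
python3 -m handwheel '[[-0.02,0,0.02,0,0],[0,0,0,0,0],[0,0,0,0,-0.1],[0,0,0,0,-0.25],[0,0,0,0,-0.42],[0,0,0,0,-0.42],[0,0,0,0,-0.42]]'
python3 -m handwheel '[[0,0,0.3,0,-0.42],[0,0,0.9,0,-0.42],[0,0,0.9,0,-0.42],[0,0,0.9,0,-0.42],[0,0,0.9,0,-0.42],[0,0,0,0,-0.42],[0,0,0,0,-0.42],[0,0,0,0,-0.42]]'
python3 - <<'E'
from h import *
im,d,C=grab("wrist"); cv2.imwrite("pics/w30.png",im);np.savez("pics/w30.npz",d=d,**{f"c{i}":c for i,c in enumerate(C)})
cv2.imwrite("pics/w30c.png",cv2.resize(im[130:350,140:420],None,fx=2.7,fy=2.7,interpolation=cv2.INTER_CUBIC))
E
```

```text
t: 38.67
tool_pos: [619.5, 30.7, 68.4]
ee_rot: [[-0.99, -0.002, 0.142], [-0.142, -0.001, -0.99], [0.002, -1.0, 0.001]]
contact_force: [-0.3, -0.1, 0.3]
finger_gap: 60.8
t: 39.33
tool_pos: [619.3, 30.6, 185.7]
ee_rot: [[-0.99, -0.002, 0.142], [-0.142, -0.001, -0.99], [0.002, -1.0, 0.001]]
contact_force: [-0.2, 0.3, -0.1]
finger_gap: 61.0
```

View pics/w30c.png

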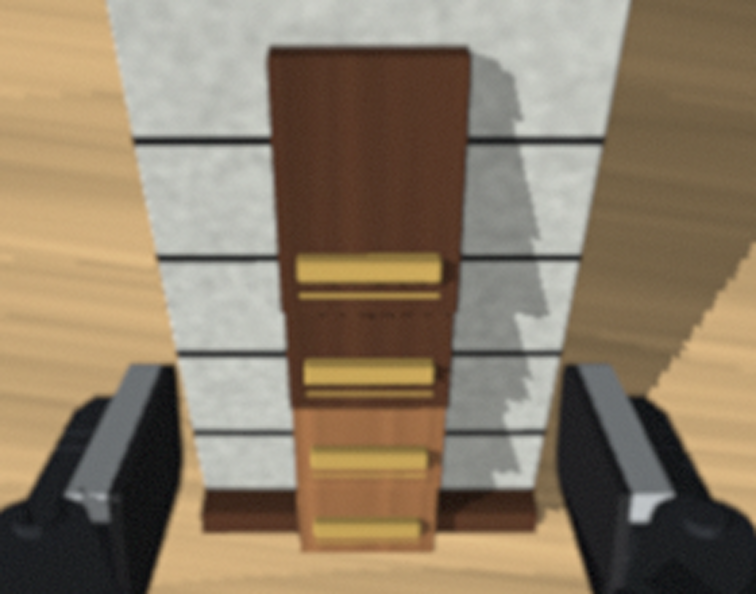

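Run:
```python
from rack import *
z=np.load("pics/w30.npz");C=[z[f"c{i}"] for i in range(4)]
q=lambda u,v:(140+u/2.7-.3,130+v/2.7-.3)
print(rayrack([q(*a) for a in((268,51),(469,51),(455,312),(282,313))],C,3))
print(rayrack([q(*a) for a in((446,406),(292,407))],C,2))
print(rayrack([q(*a) for a in((433,550),(302,551))],C,0))
```

```text
[[ 81.023  24.889   8.706]
 [ 80.889 -25.221   8.733]
 [  1.925 -25.111  24.493]
 [  1.739  25.17   24.53 ]]
[[  2.779 -24.84   24.323]
 [  2.542  24.761  24.37 ]]
[[  2.846 -24.642  24.309]
 [  2.489  26.037  24.381]]
```

Run:
```python
from rack import *
z=np.load("pics/w1.npz");C=[z[f"c{i}"] for i in range(4)]
print(fitplq([(261,118),(302,131),(282.5,191.5),(243,183)],C,7.4,-.3))
```

```text
(array([ 327.05 , -205.129]), np.float64(-16.315711847038067), array([ 370.238, -217.771]), np.float64(2.008690526582086))
```

```bash
python3 -m handwheel '[[-0.83,-0.825,0,-0.49,-0.38],[-0.83,-0.825,-0.1,-0.49,-0.38],[-0.83,-0.825,-0.1,-0.49,-0.38],[-0.83,-0.825,-0.2,-0.49,-0.38],[-0.83,-0.825,-0.4,-0.49,-0.38],[-0.83,-0.825,-0.5,-0.49,-0.38],[-0.83,-0.825,-0.5,-0.49,-0.38],[-0.83,-0.825,-0.5,-0.49,-0.38],[-0.83,-0.825,-0.5,-0.49,-0.38],[-0.83,-0.825,-0.5,-0.49,-0.38]]'
python3 -m handwheel '[[0,0,0,0,-0.38],[0,0,0,0,-0.38],[0,0,0,0,-0.38],[0,0,0,0,-0.38]]'
python3 - <<'E'
from h import *
im,d,C=grab("wrist"); cv2.imwrite("pics/w31.png",im);np.savez("pics/w31.npz",d=d,**{f"c{i}":c for i,c in enumerate(C)})
s=sense();print(s["tool_pos"],np.degrees(np.arctan2(-s["ee_rot"][1,0],-s["ee_rot"][0,0])))
E
```

```text
t: 40.22
tool_pos: [368.3, -217.3, 85.4]
ee_rot: [[-0.959, -0.003, -0.283], [0.283, 0.0, -0.959], [0.003, -1.0, 0.001]]
contact_force: [-0.8, -0.5, -0.1]
finger_gap: 59.2
t: 40.55
tool_pos: [371.6, -215.9, 86.9]
ee_rot: [[-0.96, -0.001, -0.279], [0.279, -0.0, -0.96], [0.001, -1.0, 0.001]]
contact_force: [0.5, -0.3, 0.1]
finger_gap: 58.9
[ 371.74  -215.909   86.985] -16.18066394305724
```

View pics/w31.png

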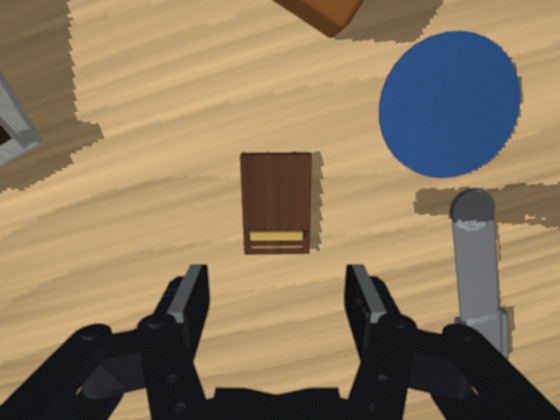

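Run:
```python
from rack import *
z=np.load("pics/w31.npz");C=[z[f"c{i}"] for i in range(4)]
p=fitplq([(240.5,153.5),(311.5,153.5),(310,254.5),(244,254.5)],C,7.4,-.3);print(p)
a=np.radians(p[1]);print("tcp tgt",p[0]+44*np.array([np.cos(a),np.sin(a)])+1.0*np.array([-np.sin(a),np.cos(a)]))
```

```text
(array([ 326.932, -204.413]), np.float64(-15.891204883459798), array([ 370.212, -216.734]), np.float64(0.7910828353454349))
tcp tgt [ 369.524 -215.499]
```

```bash
python3 -m handwheel '[[-0.07,0,-0.4,0.05,-0.38],[0,0,-0.7,0,-0.38],[0,0,-0.8,0,-0.38],[0,0,-0.8,0,-0.38],[0,0,-0.7,0,-0.38],[0,0,-0.4,0,-0.38],[0,0,-0.25,0,-0.38],[0,0,-0.05,0,-0.38],[0,0,0,0,-0.38],[0,0,0,0,-0.38]]' 30
```

```text
t: 41.43
tool_pos: [369.3, -216.8, -35.6]
ee_rot: [[-0.961, -0.001, -0.276], [0.276, -0.001, -0.961], [0.0, -1.0, 0.001]]
contact_force: [0.4, -0.7, -0.9]
finger_gap: 58.8
```

```bash
python3 -m handwheel '[[0,0.03,-0.06,0,-0.38],[0,0,0,0,-0.38],[0,0,0,0,0],[0,0,0,0,0],[0,0,0,0,0],[0,0,0,0,0],[0,0,0,0,0]]' 30
python3 -m handwheel '[[0,0,0.3,0,0],[0,0,0.6,0,0],[0,0,0.9,0,0],[0,0,0.9,0,0],[0,0,0.9,0,0],[0,0,0.9,0,0],[0,0,0.9,0,0],[0,0,0.5,0,0],[0,0,0,0,0]]'
```

```text
t: 42.02
tool_pos: [368.9, -216.0, -37.2]
ee_rot: [[-0.961, -0.001, -0.277], [0.277, -0.001, -0.961], [0.0, -1.0, 0.001]]
contact_force: [-1.3, 1.6, 6.5]
finger_gap: 51.1
t: 42.77
tool_pos: [370.3, -216.9, 143.0]
ee_rot: [[-0.961, 0.004, -0.277], [0.277, -0.004, -0.961], [-0.005, -1.0, 0.002]]
contact_force: [0.4, -0.7, -0.3]
finger_gap: 50.7
```

```bash
python3 -m handwheel '[[0.817,0.706,0,0.405,0],[0.817,0.706,0,0.405,0],[0.817,0.706,0,0.405,0],[0.817,0.706,0,0.405,0],[0.817,0.706,0,0.405,0],[0.817,0.706,0,0.405,0],[0.817,0.706,0,0.405,0],[0.817,0.706,0,0.405,0],[0.817,0.706,0,0.405,0],[0.817,0.706,0,0.405,0]]'
python3 -m handwheel '[[0.817,0.706,0,0.405,0],[0.817,0.706,0,0.405,0],[0,0,0,0,0],[0,0,0,0,0],[0,0,0,0,0],[0,0,0,0,0],[0,0,0,0,0]]'
python3 - <<'E'
from h import *
im,d,C=grab("wrist"); cv2.imwrite("pics/w32.png",im);np.savez("pics/w32.npz",d=d,**{f"c{i}":c for i,c in enumerate(C)})
cv2.imwrite("pics/w32c.png",cv2.resize(im[190:390,140:420],None,fx=2.8,fy=2.8,interpolation=cv2.INTER_CUBIC))
s=sense();print(s["tool_pos"],np.degrees(np.arctan2(-s["ee_rot"][1,0],-s["ee_rot"][0,0])))
E
```

```text
t: 43.6
tool_pos: [613.9, -3.0, 138.4]
ee_rot: [[-0.997, -0.003, 0.075], [-0.075, -0.001, -0.997], [0.003, -1.0, 0.001]]
contact_force: [0.2, -1.1, -0.0]
finger_gap: 50.8
t: 44.18
tool_pos: [661.9, 36.8, 139.1]
ee_rot: [[-0.99, -0.002, 0.141], [-0.141, -0.002, -0.99], [0.002, -1.0, 0.002]]
contact_force: [-0.2, 0.2, 0.5]
finger_gap: 51.0
[662.1    36.997 139.228] 8.137595674452585
```

View pics/w32c.png

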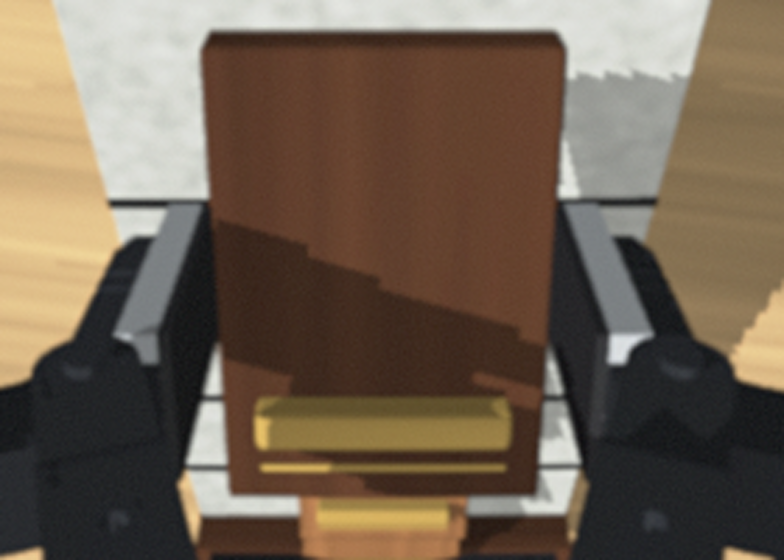

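```bash
python3 - <<'E'
from rack import *
go("pics/w32.npz",[(202,49),(565,49),(537,494),(230,494)],(140,190),2.8,2.8,np.array([662.1,37.0,139.2]),4,37.2,dx=-1.4)
E
python3 -m handwheel '[[0,0,-0.3,0,0],[0,0,-0.4,0,0],[0,0,-0.4,0,0],[0,0,-0.2,0,0],[0,0,0,0,0],[0,0,0,0,0]]' 20
```

```text
held (array([618.305,  29.704]), np.float64(8.044967917881262), array([662.863,  36.002]), np.float64(1.8727407703925678))
xg 44.384618086037015 lat -1.0950782326944073 target [664.682  37.493  87.77 ] turn 0.18843559814866673 shift units [ 0.086  0.016 -1.714]
t: 44.73
tool_pos: [662.1, 38.3, 99.0]
ee_rot: [[-0.99, -0.003, 0.143], [-0.143, -0.001, -0.99], [0.003, -1.0, 0.001]]
contact_force: [-0.4, 0.7, -0.5]
finger_gap: 50.9
```

```bash
python3 -m handwheel '[[0.087,-0.025,-0.08,0.02,0],[0,0,-0.08,0,0],[0,0,-0.06,0,0],[0,0,-0.06,0,0],[0,0,-0.06,0,0],[0,0,-0.04,0,0],[0,0,0,0,0],[0,0,0,0,0]]' 20
python3 - <<'E'
from h import *
im,d,C=grab("wrist"); cv2.imwrite("pics/w33.png",im);np.savez("pics/w33.npz",d=d,**{f"c{i}":c for i,c in enumerate(C)})
from rack import *
chk("pics/w33.npz",[(276,240),(276,300),(276,350)])
E
```

```text
t: 45.4
tool_pos: [665.3, 37.4, 89.8]
ee_rot: [[-0.989, -0.001, 0.145], [-0.145, -0.002, -0.989], [0.001, -1.0, 0.002]]
contact_force: [-3.9, -0.5, 6.6]
finger_gap: 51.1
(276, 240) [252.795   0.213  12.478]
(276, 300) [223.451   0.186  20.562]
(276, 350) [195.082   0.206  29.073]
```

```bash
python3 -m handwheel '[[-0.015,0,-0.05,0,0],[0,0,-0.04,0,0],[0,0,-0.035,0,0],[0,0,0,0,0],[0,0,0,0,0]]'
python3 - <<'E'
from h import *
im,d,C=grab("wrist"); cv2.imwrite("pics/w34.png",im);np.savez("pics/w34.npz",d=d,**{f"c{i}":c for i,c in enumerate(C)})
cv2.imwrite("pics/w34c.png",cv2.resize(im[190:390,140:420],None,fx=2.8,fy=2.8,interpolation=cv2.INTER_CUBIC))
from rack import *
chk("pics/w34.npz",[(276,240),(276,300),(276,350)])
E
```

```text
t: 45.87
tool_pos: [665.0, 37.3, 86.4]
ee_rot: [[-0.989, -0.0, 0.145], [-0.145, -0.002, -0.989], [0.0, -1.0, 0.002]]
contact_force: [-4.3, -1.2, 8.5]
finger_gap: 51.0
(276, 240) [253.134   0.224  11.003]
(276, 300) [221.861   0.23   17.176]
(276, 350) [189.945   0.16   23.655]
```

View pics/w34c.png

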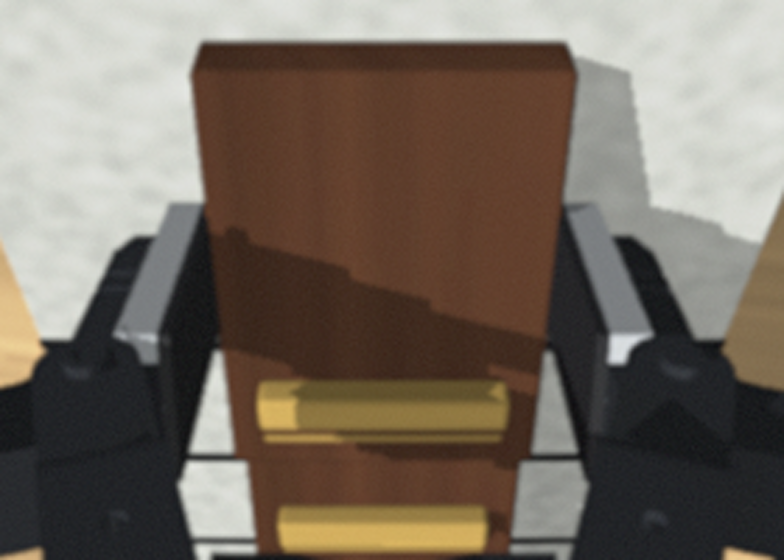

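Run:
```python
from rack import *
z=np.load("pics/w34.npz");C=[z[f"c{i}"] for i in range(4)]
print(rayrack([(140+u/2.8-.3,190+v/2.8-.3) for u,v in((192,73),(576,73),(530,459),(235,459))],C,4))
```

```text
[[ 79.836  25.302   8.943]
 [ 79.801 -25.502   8.95 ]
 [  2.49  -25.486  24.381]
 [  2.59   25.637  24.361]]
```

```bash
python3 -m handwheel '[[-0.02,0,0.02,0,0],[0,0,0,0,0],[0,0,0,0,-0.1],[0,0,0,0,-0.25],[0,0,0,0,-0.42],[0,0,0,0,-0.42],[0,0,0,0,-0.42]]'
python3 -m handwheel '[[0,0,0.3,0,-0.42],[0,0,0.9,0,-0.42],[0,0,0.9,0,-0.42],[0,0,0.9,0,-0.42],[0,0,0.9,0,-0.42],[-0.5,0,0.5,0,-0.42],[-0.9,0,0.2,0,-0.42],[0,0,0,0,-0.42],[0,0,0,0,-0.42],[0,0,0,0,-0.42]]'
python3 - <<'E'
from h import *
im,d,C=grab("wrist"); cv2.imwrite("pics/w35.png",im);np.savez("pics/w35.npz",d=d,**{f"c{i}":c for i,c in enumerate(C)})
cv2.imwrite("pics/w35c.png",cv2.resize(im[100:320,140:420],None,fx=2.7,fy=2.7,interpolation=cv2.INTER_CUBIC))
im,d,C=grab("scene"); cv2.imwrite("pics/sc35.png",im); np.save("pics/sc35.npy",d)
E
```

```text
t: 46.5
tool_pos: [663.9, 37.7, 85.1]
ee_rot: [[-0.989, -0.002, 0.145], [-0.145, -0.001, -0.989], [0.002, -1.0, 0.001]]
contact_force: [-0.2, -0.2, 0.2]
finger_gap: 60.7
t: 47.33
tool_pos: [622.5, 37.4, 223.9]
ee_rot: [[-0.989, -0.001, 0.145], [-0.145, -0.001, -0.989], [0.001, -1.0, 0.001]]
contact_force: [-0.1, 0.5, -1.0]
finger_gap: 60.8
```

View pics/w35c.png

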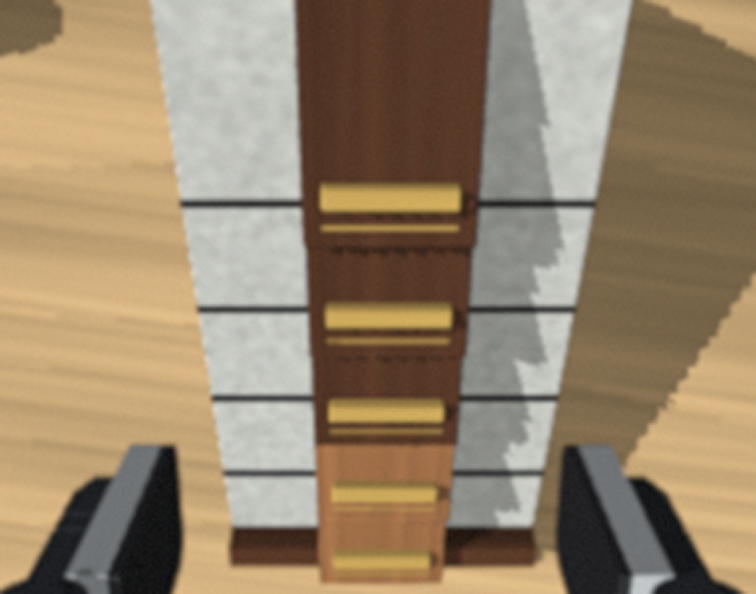

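View pics/sc35.png

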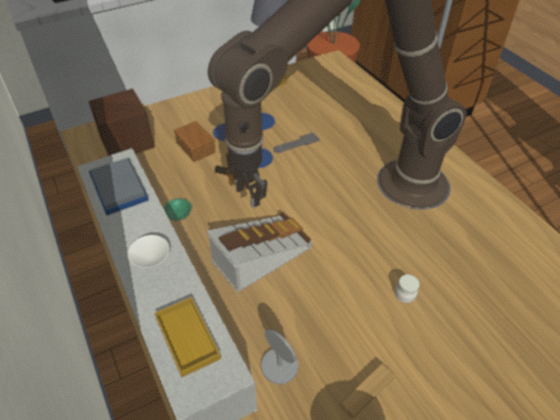

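```bash
python3 -m handwheel '[[-0.42,-0.955,0.05,0,-0.6],[-0.42,-0.955,0.05,0,-0.6],[-0.42,-0.955,0.05,0,-0.6],[-0.42,-0.955,0.05,0,-0.6],[-0.42,-0.955,0.05,0,-0.6],[-0.42,-0.955,0.05,0,-0.6],[-0.42,-0.955,0.05,0,-0.6],[-0.42,-0.955,0.05,0,-0.6],[-0.42,-0.955,0.05,0,-0.6],[-0.42,-0.955,0.05,0,-0.6]]'
python3 -m handwheel '[[-0.42,-0.955,0.05,0,-0.6],[0,0,0,0,-0.6],[0,0,0,0,-0.6],[0,0,0,0,-0.6],[0,0,0,0,-0.6]]'
python3 - <<'E'
from h import *
im,d,C=grab("wrist"); cv2.imwrite("pics/w36.png",im);np.savez("pics/w36.npz",d=d,**{f"c{i}":c for i,c in enumerate(C)})
E
```

```text
t: 48.27
tool_pos: [495.7, -250.5, 238.0]
ee_rot: [[-0.989, -0.002, 0.145], [-0.145, -0.001, -0.989], [0.002, -1.0, 0.001]]
contact_force: [0.5, -0.2, 0.4]
finger_gap: 68.6
t: 48.68
tool_pos: [484.4, -276.2, 239.6]
ee_rot: [[-0.989, -0.002, 0.147], [-0.147, -0.0, -0.989], [0.002, -1.0, 0.0]]
contact_force: [-0.5, 0.3, 0.1]
finger_gap: 68.4
```

View pics/w36.png

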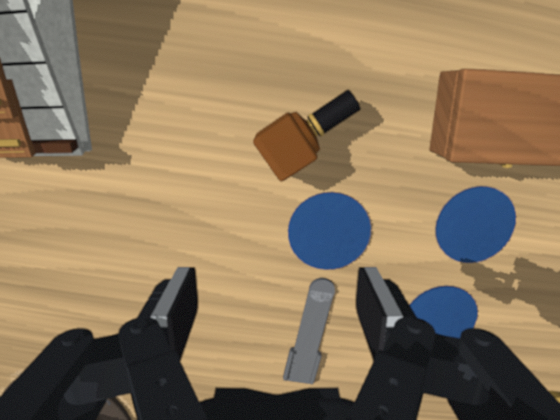

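Run:
```python
from rack import *
im=cv2.imread("pics/w36.png");z=np.load("pics/w36.npz");C=[z[f"c{i}"] for i in range(4)];X=cloud(z["d"],C)
cv2.imwrite("pics/w36c.png",cv2.resize(im[75:195,235:395],None,fx=4.8,fy=4.8,interpolation=cv2.INTER_CUBIC))
X[...,2]+=1.6
sub=np.zeros((420,560),bool);sub[75:195,235:395]=1
m=sub&(X[...,2]>45);P=X[m];print("block top",len(P),P.mean(0),P.min(0),P.max(0))
r=cv2.minAreaRect(P[:,:2].astype(np.float32));print(r,cv2.boxPoints(r))
c=sub&(X[...,2]>20)&(X[...,2]<44)&(im.max(2)<60);Q=X[c]
print("cap",len(Q),Q.mean(0),Q.max(0)); u,s,vt=np.linalg.svd(Q[:,:2]-Q[:,:2].mean(0));print(vt[0],((Q[:,:2]-Q[:,:2].mean(0))@vt[0]).min(),((Q[:,:2]-Q[:,:2].mean(0))@vt[0]).max())
# mat
mm=(im[...,0]>90)&(im[...,2]<60);n,l,st,ce=cv2.connectedComponentsWithStats(mm.astype(np.uint8))
for i in range(1,n):
    if st[i,4]>500: print("mat",st[i],onplane([ce[i]],C,2.4))
```

```text
block top 2764 [ 507.909 -284.142   64.344] [ 470.349 -317.065   45.012] [ 564.879 -249.391  419.588]
((517.3755493164062, -276.0097961425781), (84.52312469482422, 56.118003845214844), 42.59077835083008) [[ 467.273 -283.953]
 [ 505.251 -325.268]
 [ 567.478 -268.066]
 [ 529.5   -226.752]]
cap 968 [ 548.081 -330.543   37.959] [ 569.387 -301.242   41.955]
[-0.678  0.735] -21.648963778562607 32.377672241455876
mat [ 437  187   78   75 4459] [[ 438.251 -537.606    2.4  ]]
mat [ 289  193   81   75 4761] [[ 403.034 -355.14     2.4  ]]
mat [ 410  287   67   51 2335] [[ 309.689 -538.79     2.4  ]]
```

View pics/w36c.png

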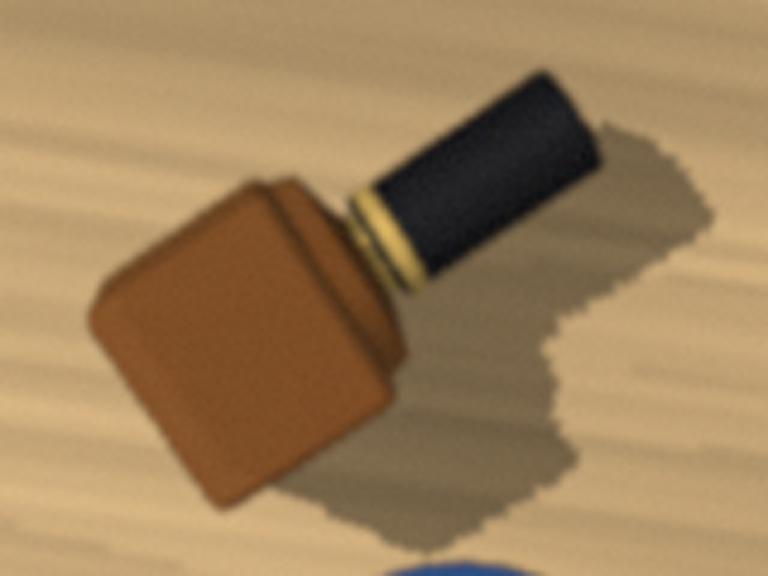

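Run:
```python
from rack import *
z=np.load("pics/w36.npz");C=[z[f"c{i}"] for i in range(4)]
q=lambda u,v:(235+u/4.8-.4,75+v/4.8-.4)
A=onplane([q(405,231),q(572,115)],C,25.4);print(A)
d=A[1]-A[0];print(np.linalg.norm(d),np.degrees(np.arctan2(d[1],d[0])))
B=onplane([q(95,300),q(255,182),q(393,395),q(225,508)],C,52.4);print(B,B.mean(0))
d2=(B[1]-B[0]+B[2]-B[3])/2;print(np.degrees(np.arctan2(d2[1],d2[0])),np.linalg.norm(B[1]-B[0]),np.linalg.norm(B[3]-B[0]))
```

```text
[[ 532.505 -316.069   25.4  ]
 [ 562.723 -347.821   25.4  ]]
43.832794863110664 -46.41802480569047
[[ 511.197 -250.884   52.4  ]
 [ 539.956 -280.296   52.4  ]
 [ 500.467 -316.229   52.4  ]
 [ 470.673 -284.549   52.4  ]] [ 505.573 -282.99    52.4  ]
-46.21510757590637 41.13614355987504 52.68345425932565
```

```bash
python3 -m handwheel '[[0.21,-0.19,-0.3,-0.912,-0.18],[0.21,-0.19,-0.3,-0.912,-0.18],[0.21,-0.19,-0.4,-0.912,-0.18],[0.21,-0.19,-0.4,-0.912,-0.18],[0.21,-0.19,-0.4,-0.912,-0.18],[0.21,-0.19,-0.4,-0.912,-0.18],[0.21,-0.19,-0.4,-0.912,-0.18],[0.21,-0.19,-0.4,-0.912,-0.18],[0.21,-0.19,-0.4,-0.912,-0.18],[0.21,-0.19,-0.4,-0.912,-0.18]]'
python3 -m handwheel '[[0.21,-0.19,-0.4,-0.912,-0.18],[0.21,-0.19,-0.4,-0.912,-0.18],[0,0,0,0,-0.18],[0,0,0,0,-0.18],[0,0,0,0,-0.18],[0,0,0,0,-0.18]]'
python3 - <<'E'
from h import *
im,d,C=grab("wrist"); cv2.imwrite("pics/w37.png",im);np.savez("pics/w37.npz",d=d,**{f"c{i}":c for i,c in enumerate(C)})
s=sense();print(s["tool_pos"],np.degrees(np.arctan2(-s["ee_rot"][1,0],-s["ee_rot"][0,0])),s["joints"])
E
```

```text
t: 49.57
tool_pos: [547.7, -333.4, 125.2]
ee_rot: [[-0.795, -0.002, -0.607], [0.607, 0.0, -0.795], [0.002, -1.0, 0.001]]
contact_force: [-0.3, 0.4, -0.3]
finger_gap: 50.5
t: 50.07
tool_pos: [559.6, -345.5, 103.0]
ee_rot: [[-0.692, -0.001, -0.722], [0.722, 0.0, -0.692], [0.001, -1.0, 0.0]]
contact_force: [0.3, 0.5, 0.4]
finger_gap: 50.6
[ 559.525 -345.716  103.048] -46.27853068557887 [  26.075   31.385    2.046   92.049   -1.254   56.616 -107.767]
```

View pics/w37.png

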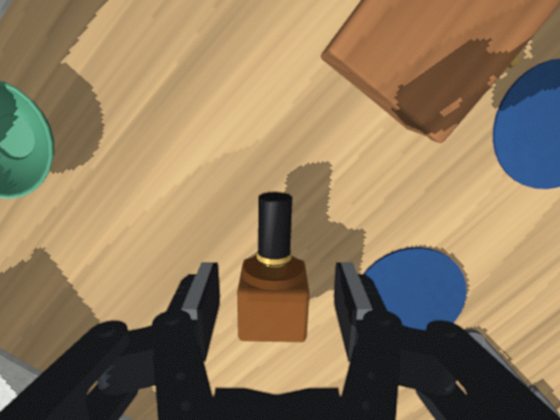

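Run:
```python
from rack import *
z=np.load("pics/w37.npz");C=[z[f"c{i}"] for i in range(4)]
A=onplane([(275,199),(274,262)],C,25.4);print(A)
a=np.array([.691,-.723]);print((A[:,:2]-[559.5,-345.7])@a,(A[:,:2]-[559.5,-345.7])@[.723,.691])
B=onplane([(275,196)],C,38.4);print((B[:,:2]-[559.5,-345.7])@a)
```

```text
[[ 560.304 -346.114   25.4  ]
 [ 524.905 -307.801   25.4  ]]
[  0.855 -51.306] [0.295 1.176]
[7.192]
```

```bash
python3 -m handwheel '[[-0.04,0.04,-0.4,0,-0.18],[0,0,-0.7,0,-0.18],[0,0,-0.8,0,-0.18],[0,0,-0.8,0,-0.18],[0,0,-0.7,0,-0.18],[0,0,-0.5,0,-0.18],[0,0,-0.4,0,-0.18],[0,0,-0.1,0,-0.18],[0,0,0,0,-0.18],[0,0,0,0,-0.18]]'
python3 -m handwheel '[[0,0,0,0,0.6],[0,0,0,0,0.6],[0,0,0,0,0.6],[0,0,0,0,0.6],[0,0,0,0,0.6],[0,0,0,0,0.6]]' 20
python3 - <<'E'
from h import *
im,d,C=grab("wrist"); cv2.imwrite("pics/w38.png",im)
E
```

```text
t: 50.95
tool_pos: [558.3, -345.1, -29.4]
ee_rot: [[-0.69, -0.001, -0.724], [0.724, -0.0, -0.69], [0.001, -1.0, 0.001]]
contact_force: [0.2, 0.8, 1.0]
finger_gap: 50.3
t: 51.45
tool_pos: [559.0, -345.3, -29.3]
ee_rot: [[-0.69, 0.0, -0.724], [0.724, -0.001, -0.69], [-0.001, -1.0, 0.0]]
contact_force: [3.0, -1.9, 2.4]
finger_gap: 25.3
```

View pics/w38.png

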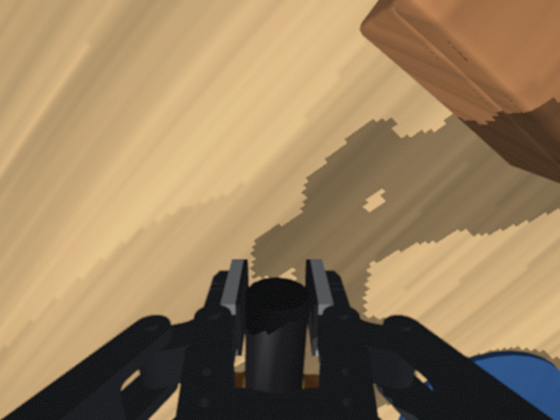

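```bash
python3 -m handwheel '[[-0.04,0.04,0.3,0,0.6],[-0.08,0.09,0.3,0,0.6],[-0.12,0.13,0.3,0,0.6],[-0.13,0.14,0.26,0,0.6],[-0.13,0.14,0.26,0,0.6],[-0.13,0.14,0.26,0,0.6],[0,0,0,0,0.6]]' 20
python3 - <<'E'
from h import *
im,d,C=grab("side"); cv2.imwrite("pics/s39.png",cv2.resize(im[130:220,220:340],None,fx=6,fy=6,interpolation=cv2.INTER_CUBIC))
im,d,C=grab("scene"); cv2.imwrite("pics/sc39.png",cv2.resize(im[110:210,180:300],None,fx=6,fy=6,interpolation=cv2.INTER_CUBIC))
E
```

```text
t: 52.08
tool_pos: [538.8, -323.6, 22.2]
ee_rot: [[-0.69, -0.001, -0.724], [0.724, 0.0, -0.69], [0.001, -1.0, 0.001]]
contact_force: [-0.3, 0.3, -1.9]
finger_gap: 25.2
```

View pics/s39.png

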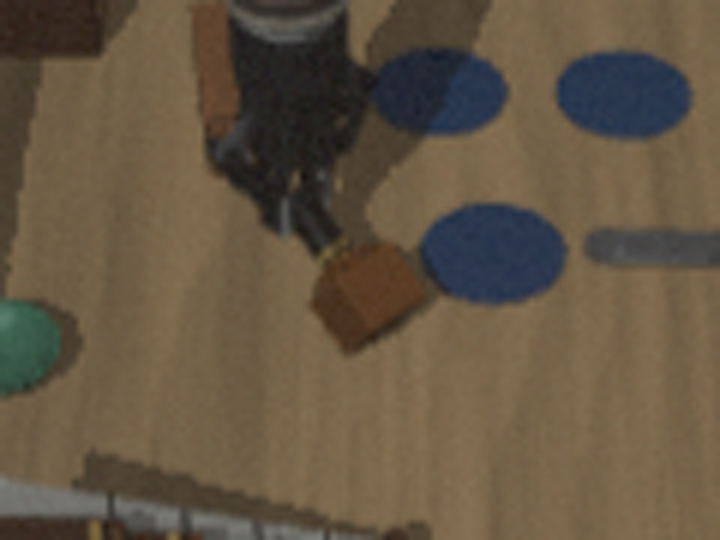

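View pics/sc39.png

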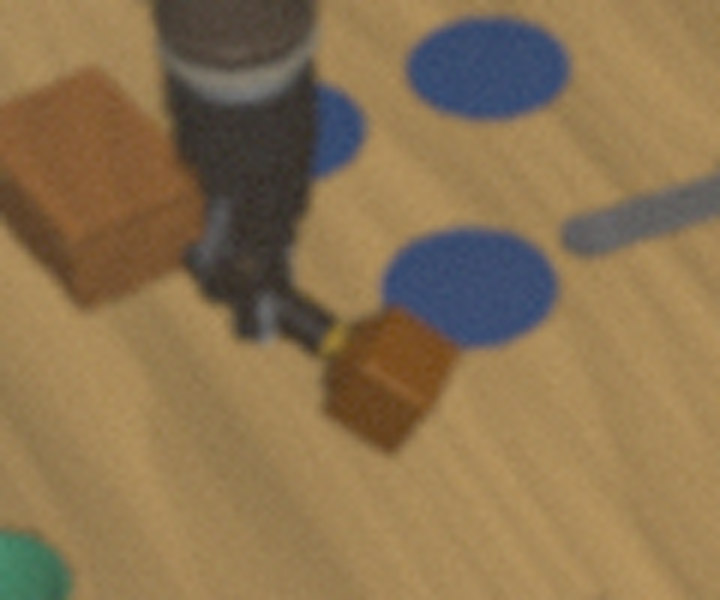

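```bash
python3 -m handwheel '[[-0.175,0.183,0.2,0,0.6],[-0.175,0.183,0.2,0,0.6],[-0.175,0.183,0.2,0,0.6],[-0.204,0.214,0.13,0,0.6],[-0.204,0.214,0.13,0,0.6],[-0.204,0.214,0.13,0,0.6],[0,0,0,0,0.6],[0,0,0,0,0.6]]' 20
python3 - <<'E'
from h import *
im,d,C=grab("side"); cv2.imwrite("pics/s40.png",cv2.resize(im[130:220,220:340],None,fx=6,fy=6,interpolation=cv2.INTER_CUBIC))
im,d,C=grab("scene"); cv2.imwrite("pics/sc40.png",cv2.resize(im[110:210,180:300],None,fx=6,fy=6,interpolation=cv2.INTER_CUBIC))
X=cloud(d,C);m=(im[...,2]>90)&(im[...,0]<60)&(X[...,2]<130)&(abs(X[...,0]-510)<70)&(abs(X[...,1]+290)<70)&(X[...,2]>-5)
print(m.sum(),X[m].min(0),X[m].max(0))
E
```

```text
t: 52.85
tool_pos: [504.9, -288.3, 50.5]
ee_rot: [[-0.69, -0.001, -0.724], [0.724, 0.0, -0.69], [0.001, -1.0, 0.001]]
contact_force: [-1.5, 0.4, -2.2]
finger_gap: 25.2
244 [ 440.661 -357.722   -3.531] [ 504.636 -220.107   89.175]
```

View pics/s40.png

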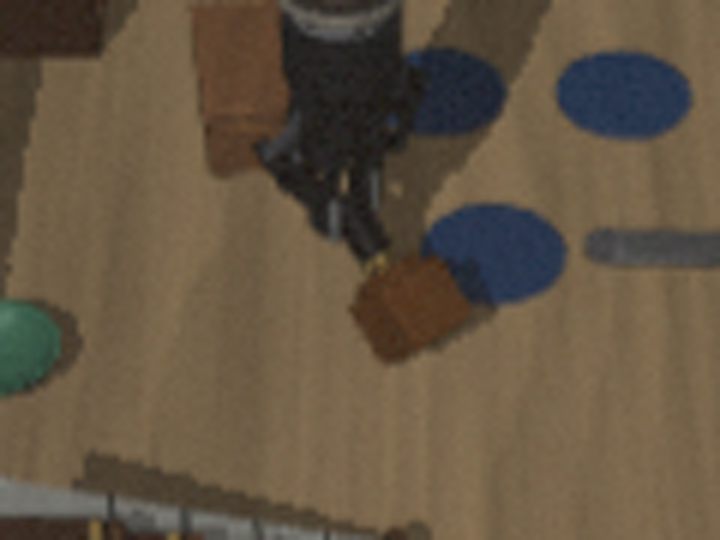

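View pics/sc40.png

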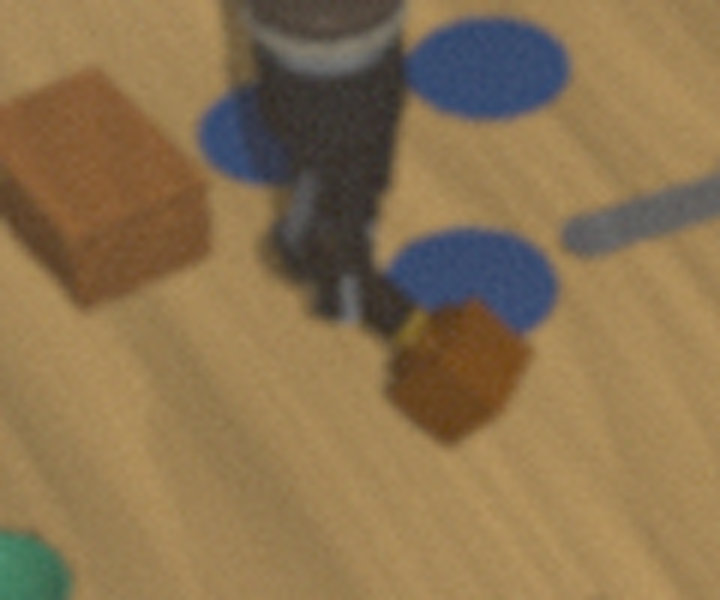

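```bash
python3 -m handwheel '[[0,0,0.2,0,0.6],[0,0,0.2,0,0.6],[0,0,0,0,0.6],[0,0,0,0,0.44],[0,0,0,0,0.42],[0,0,0,0,0.41],[0,0,0,0,0.41]]' 20
python3 - <<'E'
from h import *
im,d,C=grab("wrist"); cv2.imwrite("pics/w41.png",im)
im,d,C=grab("scene"); cv2.imwrite("pics/sc41.png",cv2.resize(im[110:210,180:300],None,fx=6,fy=6,interpolation=cv2.INTER_CUBIC))
E
```

```text
t: 53.53
tool_pos: [504.8, -288.6, 61.8]
ee_rot: [[-0.69, -0.002, -0.724], [0.724, 0.001, -0.69], [0.002, -1.0, 0.001]]
contact_force: [-1.0, 0.5, -4.2]
finger_gap: 25.2
```

View pics/w41.png

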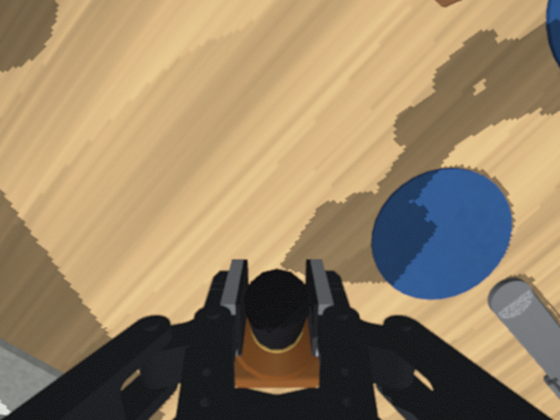

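View pics/sc41.png

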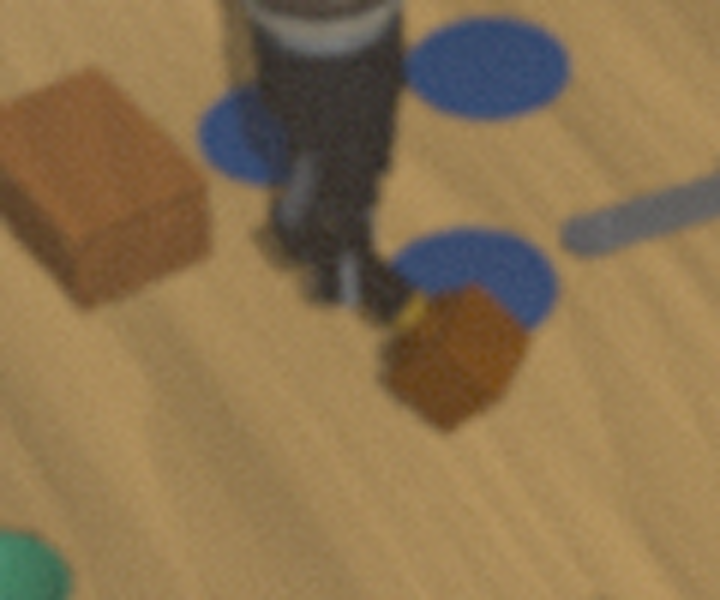

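```bash
python3 -m handwheel '[[0,0,0,0,0.4],[0,0,0,0,0.4],[0,0,0,0,0.395],[0,0,0,0,0.395]]' 20
python3 - <<'E'
from h import *
im,d,C=grab("wrist"); cv2.imwrite("pics/w42.png",im[230:420,180:380])
E
```

```text
t: 53.97
tool_pos: [505.1, -288.8, 62.1]
ee_rot: [[-0.69, -0.002, -0.724], [0.724, 0.0, -0.69], [0.001, -1.0, 0.001]]
contact_force: [1.5, -1.7, -2.1]
finger_gap: 26.1
```

View pics/w42.png

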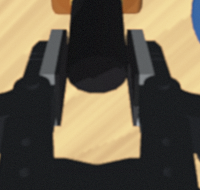

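```bash
python3 -m handwheel '[[0,0,0,0,0.6],[0,0,0,0,0.6],[0,0,0,0,0.6]]' 40
python3 - <<'E'
from h import *
im,d,C=grab("wrist"); cv2.imwrite("pics/w43.png",im)
im,d,C=grab("scene"); cv2.imwrite("pics/sc43.png",cv2.resize(im[110:210,180:300],None,fx=6,fy=6,interpolation=cv2.INTER_CUBIC))
im,d,C=grab("side"); cv2.imwrite("pics/s43.png",cv2.resize(im[130:220,220:340],None,fx=6,fy=6,interpolation=cv2.INTER_CUBIC))
E
```

```text
t: 54.27
tool_pos: [505.2, -288.8, 62.3]
ee_rot: [[-0.69, -0.001, -0.724], [0.724, 0.0, -0.69], [0.001, -1.0, 0.001]]
contact_force: [0.3, 0.6, 0.7]
finger_gap: 24.5
```

View pics/w43.png

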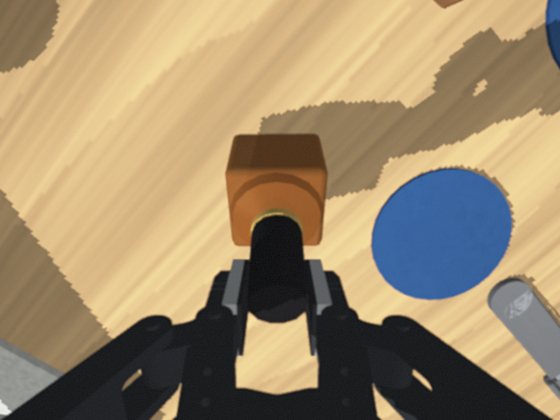

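View pics/sc43.png

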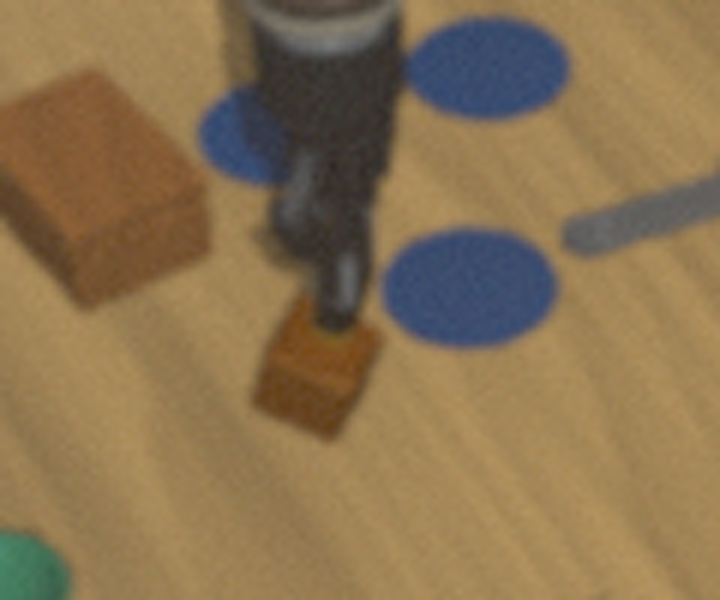

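View pics/s43.png

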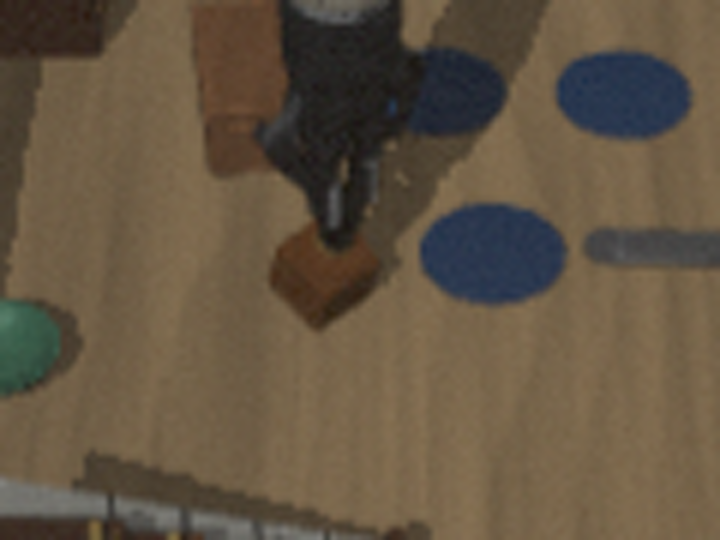

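```bash
python3 -m handwheel '[[0,0,-0.1,0,0.6],[0,0,-0.07,0,0.6],[0,0,0,0,0.6]]' 40
python3 -m handwheel '[[0,0,-0.05,0,0.6],[0,0,-0.05,0,0.6],[0,0,0,0,0.6]]' 40
```

```text
t: 54.67
tool_pos: [508.4, -291.4, 61.5]
ee_rot: [[-0.689, 0.006, -0.725], [0.725, -0.004, -0.689], [-0.007, -1.0, -0.001]]
contact_force: [-3.4, -1.0, 28.7]
finger_gap: 24.3
t: 54.92
tool_pos: [510.2, -293.0, 60.8]
ee_rot: [[-0.689, 0.01, -0.725], [0.725, -0.007, -0.689], [-0.012, -1.0, -0.003]]
contact_force: [-3.0, -2.4, 41.6]
finger_gap: 24.4
```

```bash
python3 -m handwheel '[[0,0,0.1,0,0.6],[0,0,0.1,0,0.6],[0,0,0,0,0.6]]' 30
python3 - <<'E'
from h import *
im,d,C=grab("wrist"); cv2.imwrite("pics/w44.png",im)
E
```

```text
t: 55.17
tool_pos: [505.5, -289.0, 61.2]
ee_rot: [[-0.69, -0.0, -0.724], [0.724, -0.0, -0.69], [-0.0, -1.0, 0.0]]
contact_force: [-2.0, 0.3, 12.9]
finger_gap: 24.4
```

View pics/w44.png

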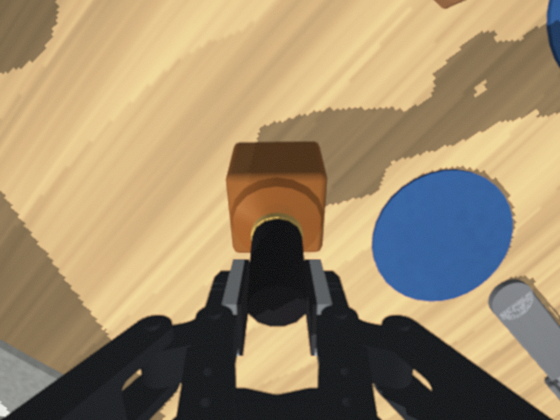

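```bash
python3 -m handwheel '[[0,0,0.05,0,0.5],[0,0,0,0,0.35],[0,0,0,0,0.25],[0,0,0,0,0.1],[0,0,0,0,-0.1],[0,0,0,0,-0.1],[0,0,0,0,-0.1],[0,0,0,0,-0.1],[0,0,0,0,-0.1]]' 20
python3 - <<'E'
from h import *
im,d,C=grab("wrist"); cv2.imwrite("pics/w45.png",im);np.savez("pics/w45.npz",d=d,**{f"c{i}":c for i,c in enumerate(C)})
E
```

```text
t: 55.97
tool_pos: [504.9, -288.6, 61.4]
ee_rot: [[-0.69, -0.002, -0.724], [0.724, 0.0, -0.69], [0.002, -1.0, 0.001]]
contact_force: [-0.4, -0.2, 0.0]
finger_gap: 46.6
```

View pics/w45.png

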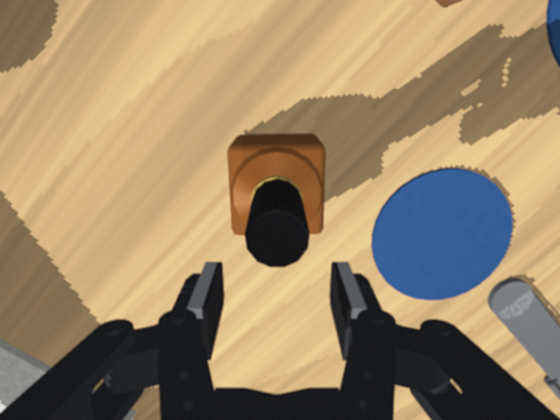

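Run:
```python
from rack import *
im=cv2.imread("pics/w45.png");z=np.load("pics/w45.npz");C=[z[f"c{i}"] for i in range(4)]
X=cloud(z["d"],C);print("cap top z",X[230:250:5,277,2]+1.6)
c=onplane([(277.5,238)],C,110.4)[0];print(c)
a=np.array([.691,-.723]);print("rel TCP along a",(c[:2]-[504.9,-288.6])@a,"lat",(c[:2]-[504.9,-288.6])@[.723,.691])
mm=((im[...,0]>90)&(im[...,2]<60)).astype(np.uint8);n,l,st,ce=cv2.connectedComponentsWithStats(mm)
for i in range(1,n):
    if st[i,4]>3000:
        cnt=max(cv2.findContours((l==i).astype(np.uint8),0,2)[0],key=len)
        W=onplane(cnt[:,0].astype(float),C,2.4)[:,:2].astype(np.float32);print(cv2.minEnclosingCircle(W),cv2.fitEllipse(W)[:2])
```

```text
cap top z [112.198 112.261 112.212 112.727]
[ 521.302 -307.874  110.4  ]
rel TCP along a 25.26873161932082 lat -1.459773604335161
((401.5680236816406, -355.80108642578125), 51.41195297241211) ((401.5216064453125, -355.86663818359375), (100.57463836669922, 102.10311126708984))
```

```bash
python3 -m handwheel '[[0.15,-0.15,0,0,-0.1],[0.22,-0.23,0,0,-0.1],[0.22,-0.23,0,0,-0.1],[0,0,-0.3,0,-0.1],[0,0,-0.4,0,-0.1],[0,0,-0.2,0,-0.1],[0,0,0,0,-0.1],[0,0,0,0,-0.1]]' 20
python3 -m handwheel '[[0,0,0,0,0.6],[0,0,0,0,0.6],[0,0,0,0,0.6],[0,0,0,0,0.6],[0,0,0,0,0.6],[0,0,0,0,0.6]]' 30
python3 - <<'E'
from h import *
im,d,C=grab("wrist"); cv2.imwrite("pics/w46.png",im)
E
```

```text
t: 56.68
tool_pos: [521.8, -306.3, 33.3]
ee_rot: [[-0.69, -0.004, -0.724], [0.724, 0.001, -0.69], [0.004, -1.0, 0.002]]
contact_force: [0.0, -0.4, 0.2]
finger_gap: 46.8
t: 57.18
tool_pos: [522.8, -307.1, 34.8]
ee_rot: [[-0.69, -0.001, -0.724], [0.724, 0.0, -0.69], [0.001, -1.0, 0.001]]
contact_force: [0.1, -0.4, 1.4]
finger_gap: 25.4
```

View pics/w46.png

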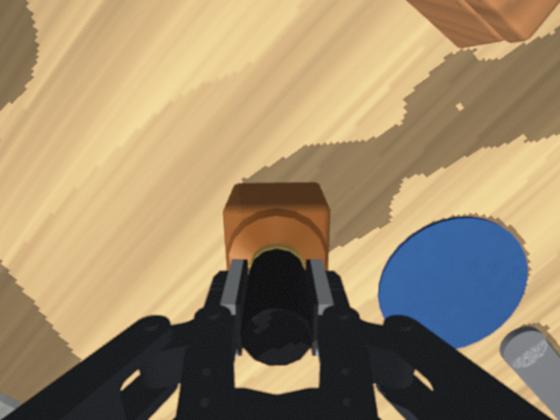

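```bash
python3 -m handwheel '[[0,0,0.3,0,0.6],[0,0,0.5,0,0.6],[0,0,0.4,0,0.6],[0,0,0,0,0.6]]' 30
python3 -m handwheel '[[-0.4,-0.16,0,0,0.6],[-0.6,-0.24,0,0,0.6],[-0.7,-0.28,0,0,0.6],[-0.7,-0.28,0,0,0.6],[-0.7,-0.28,0,0,0.6],[-0.6,-0.24,0,0,0.6],[-0.3,-0.12,0,0,0.6],[0,0,0,0,0.6],[0,0,0,0,0.6],[0,0,0,0,0.6]]' 30
python3 - <<'E'
from h import *
im,d,C=grab("wrist"); cv2.imwrite("pics/w47.png",im);np.savez("pics/w47.npz",d=d,**{f"c{i}":c for i,c in enumerate(C)})
print(sense()["tool_pos"])
E
```

```text
t: 57.57
tool_pos: [524.3, -307.8, 73.4]
ee_rot: [[-0.69, 0.002, -0.724], [0.724, -0.001, -0.69], [-0.002, -1.0, -0.0]]
contact_force: [1.2, -1.0, -1.7]
finger_gap: 25.3
t: 58.4
tool_pos: [404.0, -354.3, 70.4]
ee_rot: [[-0.691, -0.001, -0.723], [0.723, 0.001, -0.691], [0.001, -1.0, 0.0]]
contact_force: [1.0, 1.0, -2.0]
finger_gap: 25.3
[ 404.055 -354.168   70.349]
```

View pics/w47.png

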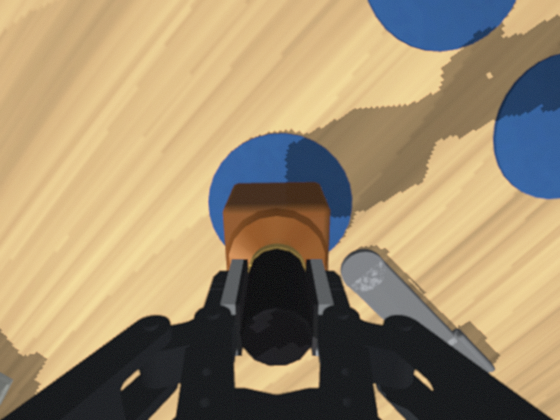

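```bash
python3 -m handwheel '[[-0.035,-0.03,-0.2,0,0.6],[0,0,-0.35,0,0.6],[0,0,-0.3,0,0.6],[0,0,-0.1,0,0.6],[0,0,0,0,0.6],[0,0,0,0,0.6]]' 30
python3 -m handwheel '[[0,0,-0.04,0,0.6],[0,0,0,0,0.6]]' 30
```

```text
t: 58.95
tool_pos: [401.4, -355.6, 41.4]
ee_rot: [[-0.69, -0.003, -0.724], [0.724, 0.001, -0.69], [0.003, -1.0, 0.001]]
contact_force: [-0.0, 0.0, -2.4]
finger_gap: 25.0
t: 59.12
tool_pos: [401.7, -356.0, 40.9]
ee_rot: [[-0.69, -0.002, -0.724], [0.724, 0.0, -0.69], [0.001, -1.0, 0.001]]
contact_force: [0.1, -0.3, -2.2]
finger_gap: 25.5
```

```bash
python3 -m handwheel '[[0.04,0.035,-0.02,0,0.6],[0,0,-0.04,0,0.6],[0,0,0,0,0.6],[0,0,0,0,0.6]]' 30
python3 - <<'E'
from bench import sense
s=sense();print(s["tool_pos"],s["contact_force"])
E
```

```text
t: 59.45
tool_pos: [402.8, -354.8, 39.0]
ee_rot: [[-0.69, -0.002, -0.724], [0.724, 0.0, -0.69], [0.001, -1.0, 0.001]]
contact_force: [-0.7, 0.0, -2.5]
finger_gap: 25.2
[ 402.80799378 -354.79663708   38.99062854] [-0.65412907  0.01588472 -2.46481811]
```

```bash
python3 -m handwheel '[[0,0,-0.03,0,0.6],[0,0,0,0,0.6]]' 30
python3 -m handwheel '[[0,0,-0.02,0,0.6],[0,0,0,0,0.6]]' 30
```

```text
t: 59.62
tool_pos: [402.9, -355.1, 38.7]
ee_rot: [[-0.69, -0.001, -0.724], [0.724, 0.0, -0.69], [0.001, -1.0, 0.001]]
contact_force: [-2.1, 1.0, 4.1]
finger_gap: 25.0
t: 59.78
tool_pos: [403.0, -355.2, 38.7]
ee_rot: [[-0.69, -0.001, -0.724], [0.724, -0.0, -0.69], [0.001, -1.0, 0.001]]
contact_force: [-3.5, 2.2, 10.3]
finger_gap: 25.4
```

```bash
python3 -m handwheel '[[0,0,0.03,0,0.5],[0,0,0,0,0.35],[0,0,0,0,0.25],[0,0,0,0,0.1],[0,0,0,0,-0.1],[0,0,0,0,-0.1],[0,0,0,0,-0.1]]' 20
python3 -m handwheel '[[0,0,0.3,0,-0.1],[0,0,0.7,0,-0.1],[0,0,0.9,0,-0.1],[0,0,0.9,0,-0.1],[0,0,0.9,0,-0.1],[0,0,0.3,0,-0.1],[0,0,0,0,-0.1],[0,0,0,0,-0.1],[0,0,0,0,-0.1]]'
python3 - <<'E'
from h import *
im,d,C=grab("wrist"); cv2.imwrite("pics/w48.png",im);np.savez("pics/w48.npz",d=d,**{f"c{i}":c for i,c in enumerate(C)})
E
```

```text
t: 60.37
tool_pos: [402.8, -354.8, 38.3]
ee_rot: [[-0.69, -0.002, -0.724], [0.724, 0.0, -0.69], [0.002, -1.0, 0.001]]
contact_force: [0.1, -0.4, 0.5]
finger_gap: 47.4
t: 61.12
tool_pos: [402.1, -354.2, 157.1]
ee_rot: [[-0.69, -0.003, -0.724], [0.724, 0.002, -0.69], [0.004, -1.0, 0.001]]
contact_force: [-0.2, -0.0, -0.7]
finger_gap: 46.7
```

View pics/w48.png

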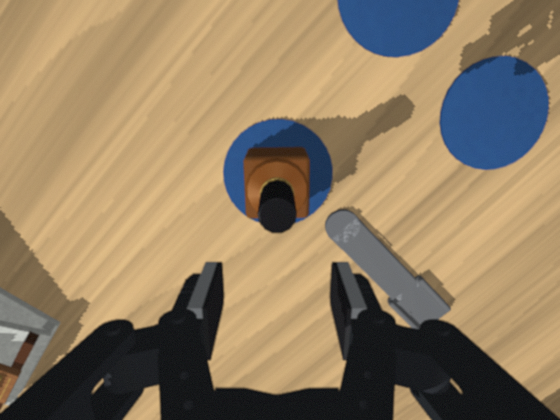

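Run:
```python
from rack import *
im=cv2.imread("pics/w48.png");z=np.load("pics/w48.npz");C=[z[f"c{i}"] for i in range(4)]
cv2.imwrite("pics/w48c.png",cv2.resize(im[110:240,215:345],None,fx=5,fy=4.5,interpolation=cv2.INTER_CUBIC))
X=cloud(z["d"],C);print(X[205:222:4,278]+[0,0,1.6])
print("cap",onplane([(277.5,213.5)],C,114.4))
mm=((im[...,0]>60)&(im[...,2]<50)&(im[...,0]>1.6*im[...,2].astype(int))).astype(np.uint8);n,l,st,ce=cv2.connectedComponentsWithStats(mm)
i=max(range(1,n),key=lambda i: st[i,4] if abs(ce[i][0]-277)<40 else 0)
cnt=max(cv2.findContours((l==i).astype(np.uint8),0,1)[0],key=len)
W=onplane(cnt[:,0].astype(float),C,2.4)[:,:2].astype(np.float32);h=cv2.convexHull(W)[:,0]
print(st[i],cv2.minEnclosingCircle(W))
```

```text
[[ 406.125 -361.406  116.552]
 [ 404.302 -359.491  116.786]
 [ 402.222 -357.312  116.049]
 [ 400.391 -355.388  116.365]
 [ 398.27  -353.167  115.646]]
cap [[ 402.207 -356.825  114.4  ]]
[ 225  120  107   93 3694] ((400.9387512207031, -356.3693542480469), 50.68920135498047)
```

View pics/w48c.png

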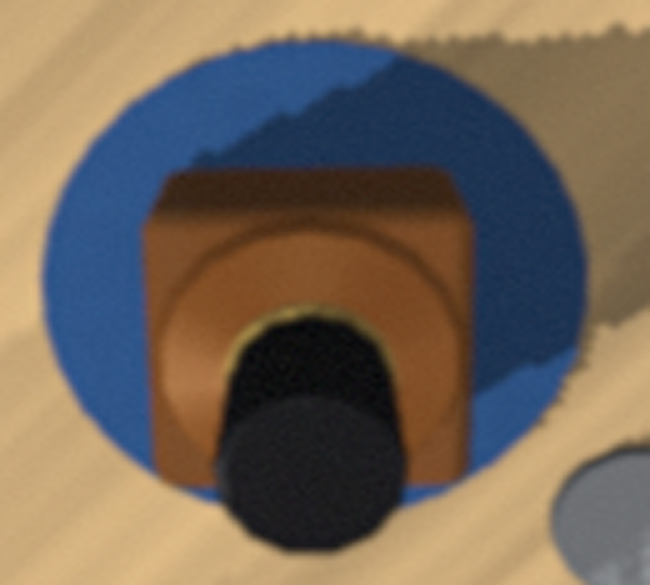

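```bash
python3 -m handwheel '[[0,0,0.9,0,-0.5],[0,0,0.9,0,-0.5],[0,0,0.9,0,-0.5],[0.3,0.8,0.3,0.6,-0.5],[0.3,0.9,0.2,0.9,-0.5],[0.3,0.9,0.2,0.9,-0.5],[0.3,0.9,0.2,0.9,-0.5],[0.3,0.9,0.2,0.9,-0.5],[0.3,0.9,0.2,0.9,-0.5],[0.3,0.9,0.2,0.9,-0.5]]'
python3 -m handwheel '[[0.4,0.9,0,0.9,-0.5],[0.4,0.9,0,0.9,-0.5],[0.4,0.9,0,0.9,-0.5],[0.4,0.9,0,0.9,-0.5],[0.4,0.5,0,0.9,-0.5],[0,0,0,0,-0.5],[0,0,0,0,-0.5],[0,0,0,0,-0.5],[0,0,0,0,-0.5],[0,0,0,0,-0.5]]'
python3 - <<'E'
from h import *
im,d,C=grab("wrist"); cv2.imwrite("pics/w49.png",im);np.savez("pics/w49.npz",d=d,**{f"c{i}":c for i,c in enumerate(C)})
im,d,C=grab("scene"); cv2.imwrite("pics/sc49.png",im)
E
```

```text
t: 62.0
tool_pos: [465.5, -167.3, 283.2]
ee_rot: [[-0.96, -0.004, -0.278], [0.278, 0.0, -0.96], [0.004, -1.0, 0.001]]
contact_force: [0.9, 0.3, 0.4]
finger_gap: 64.2
t: 62.83
tool_pos: [525.3, -47.1, 284.1]
ee_rot: [[-0.995, -0.002, 0.104], [-0.104, -0.002, -0.995], [0.002, -1.0, 0.001]]
contact_force: [-0.6, -0.4, 1.0]
finger_gap: 64.1
```

View pics/w49.png

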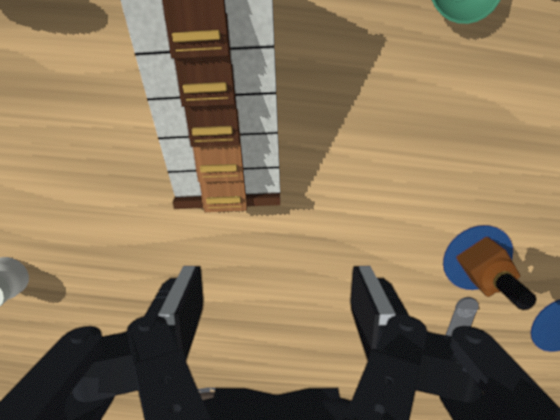

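View pics/sc49.png

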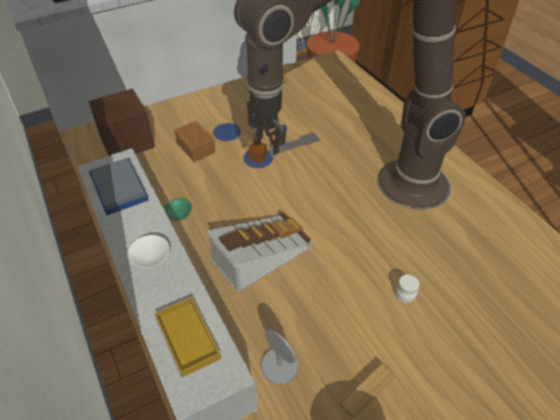

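```bash
python3 -m handwheel '[[0.6,0.4,0.2,0.1,-0.5],[0.6,0.4,0.2,0.1,-0.5],[0.6,0.4,0.2,0.1,-0.5],[0.6,0.4,0.2,0.1,-0.5],[0.6,0.4,0.2,0.1,-0.5],[0.6,0.4,0.2,0,-0.5],[0,0,0,0,-0.5],[0,0,0,0,-0.5],[0,0,0,0,-0.5],[0,0,0,0,-0.5]]'
python3 - <<'E'
from h import *
im,d,C=grab("wrist"); cv2.imwrite("pics/w50.png",im);np.savez("pics/w50.npz",d=d,**{f"c{i}":c for i,c in enumerate(C)})
cv2.imwrite("pics/w50c.png",cv2.resize(im[0:300,160:400],None,fx=2.6,fy=2,interpolation=cv2.INTER_CUBIC))
from rack import *
# ideal outlines overlay
o=im.copy()
for k in range(5):
    n=np.array([np.sin(.197),0,np.cos(.197)]);t=np.array([np.cos(.197),0,-np.sin(.197)])
    T=np.array([46*k,0,15.7])+9*n
    Q=np.array([T+[0,26,0],T+[0,-26,0],T+80*t-[0,26,0],T+80*t+[0,26,0]])@Rs(RY).T+ORG
    cv2.polylines(o,[np.round(proj(Q,C)*8).astype(np.int32)],True,(0,255,0),1,cv2.LINE_AA,3)
cv2.imwrite("pics/w50o.png",cv2.resize(o[0:250,180:380],None,fx=3,fy=2.4,interpolation=cv2.INTER_CUBIC))
print(sense()["tool_pos"])
E
```

```text
t: 63.77
tool_pos: [633.1, 25.0, 320.2]
ee_rot: [[-0.989, -0.002, 0.148], [-0.148, -0.002, -0.989], [0.002, -1.0, 0.002]]
contact_force: [-0.3, 0.1, -0.8]
finger_gap: 64.0
[633.126  25.047 320.37 ]
```

View pics/w50c.png

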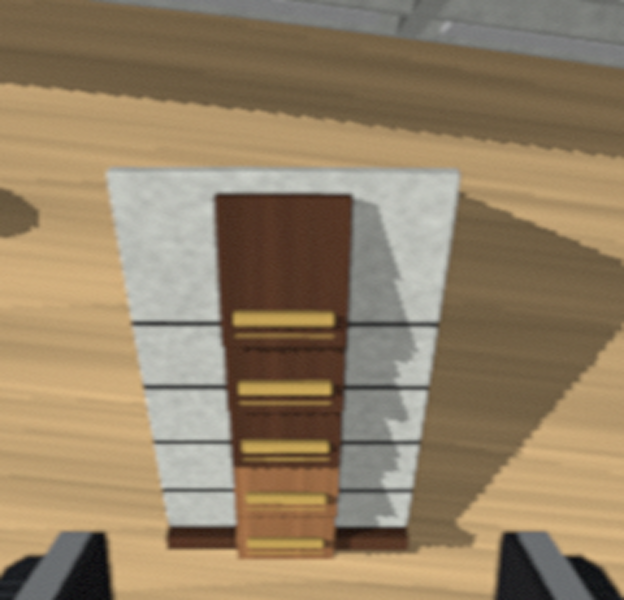

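View pics/w50o.png

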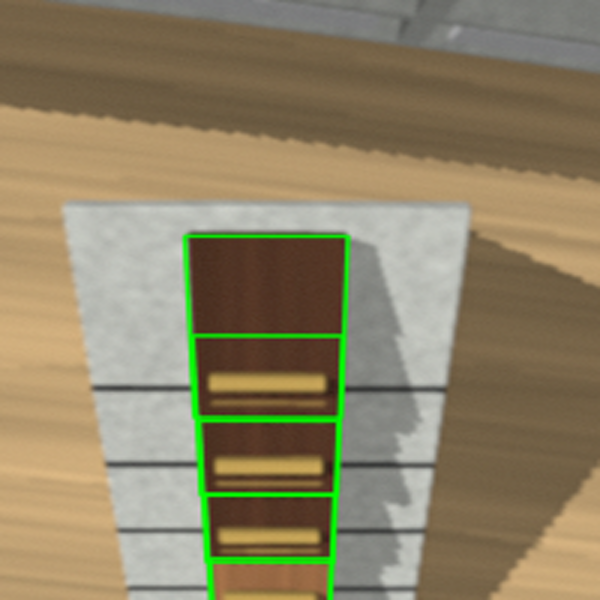

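Run:
```python
from h import *
im,d,C=grab("side"); cv2.imwrite("pics/s51.png",cv2.resize(im[90:270,190:370],None,fx=4.2,fy=3.3,interpolation=cv2.INTER_CUBIC))
im,d,C=grab("scene"); cv2.imwrite("pics/sc51.png",cv2.resize(im[100:270,180:330],None,fx=4,fy=3.4,interpolation=cv2.INTER_CUBIC))
```

```text
(no output)
```

View pics/s51.png

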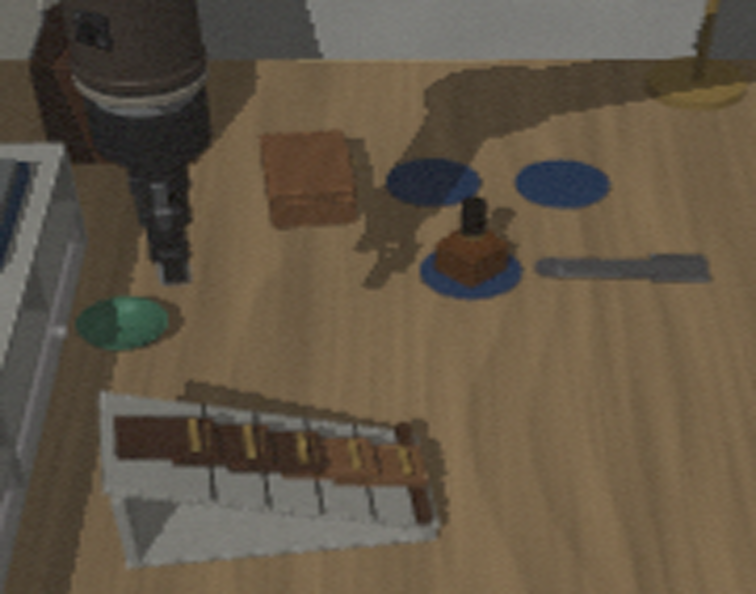

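View pics/sc51.png

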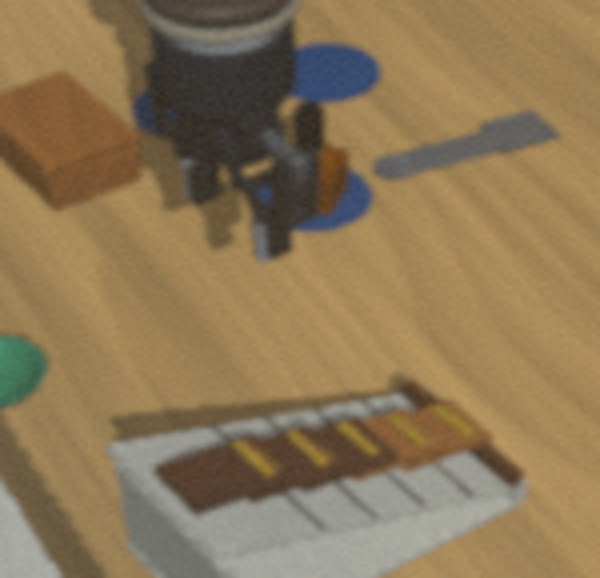

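The side view shows the atomiser upright at the centre of its mat, at (470,260) in that crop. All five plaques are lapped on the rack and the bystanders haven't moved. I'm handing in.

```bash
python3 -c "
from bench import robot,sense
print(robot.sign_off(), sense()['t'])"
```

```text
the job is handed in; nothing more can be done
the job is handed in; nothing more can be done
```

The job is done and handed in after about 64 s of the 210 s allowed.

**Plaques:** All five (three dark, two light, same size and tie bar) are on the rack, tie bars up and tails downhill, with no line skipped. My last readings put the tails within about 1 mm of line 0 and lines 1 to 4, and centring within about 1 mm. A final overlay of the ideal outlines matched the upper four plaques; the crop cut off the lowest one. I had measured that one shortly before, and it was in place.

**Atomiser:** It stands upright on the mat nearest the base. The cap top read 116 mm, as it should, and it was about 1.3 mm from the mat's centre. It still stood there in the last side view. I saw no knock during the run.

**Bystanders:** They looked unmoved in the last pictures.

**What disagreed or went wrong:**
- **Fingertip height:** the real fingertips sit about 40 mm above the reported tool point, so the first grasp closed on air above the plaque. I corrected for this and nothing was disturbed.
- **Camera height:** the wrist camera read about 1.6 mm low, which I allowed for.
- **Atomiser:** it would not swing upright in the 20 N grip, so I loosened the grip for a moment. It then swung upright. I briefly pressed it down with about 42 N at the wrist, held between the fingers. The limits are 120 N at the wrist and 40 N for the arm or the gripper's body.

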